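# Tip the bin and scoop out the copper floats

### The arm

A 6-joint arm with a two-finger parallel gripper is mounted at the origin on the work surface. World frame = base frame: x ahead of the robot, y to its left, z up, the work surface at z = 0. Lengths are in m, angles in degrees, forces in N, time in s.
With the tool pointing down it reaches from about 0.375 to 0.9 m from the base axis. Payload 3.1 kg.
Tool frame: the origin (TCP) lies midway between the tips of the shut fingers; the grasp point (between the pads) lies bot.hold_point_z behind it (bot.hold_point_z is the distance from the TCP to the grasp point, in m); z points along the fingers, y is the direction in which the jaws open and shut (so a half turn about z gives the same grasp; the last joint's range is limited). The gripper opens to 87 mm and grips with 3 to 60 N. Pads are 19 mm wide; open, the fingers measure 117 mm over their backs; the gripper's body (75 mm by 190 mm) begins 51 mm behind the grasp point.
Start: joints at [-10.227, 30.224, 82.088, -0, 67.689, -10.227], TCP at [0.625, 0, 0.223] pointing down, gripper open.
Joint ranges: [-176.69, 176.69], [-43.24, 126.21], [12.49, 139.97], [-82, 262], [0, 151.66], [-163.58, 163.58]. Speed limits (degrees/s): [159.86, 159.86, 180, 180, 180, 180].

### API

Orientations are given as a 3x3 rotation matrix whose columns are the frame's x, y, z axes.
In Python, from rig import bot, vision, order gives the robot as it stands. The module is installed in compiled form; this text tells all that it offers.
- The arm moves only by the tool move_arm, never from a script. Its argument "moves" is a list of rows, each an object of numbers: "hand": the finger opening in mm, from 0 to 87; "x", "y", "z": the shift along the tool's x, y, z in units of 25 mm (1.0 is 25 mm); "wx", "wy", "wz": the turn, a rotation vector about the tool's x, y, z in degrees. In form: [{"hand": .., "x": .., "y": .., "z": .., "wx": .., "wy": .., "wz": ..}, ...]. A call has 1 to 20 rows; each row shifts and turns the commanded pose from where the row before left it, along the tool's axes as they then stand; what a row does not reach is not made up. A row lasts 1/10 s, in which the tool goes at most 50 mm and 8.59 degrees, less where a joint would pass 70% of its speed; a pose out of reach is approached as far as the arm can. A call is refused whole if a number of a shift passes 1 or a number of a turn 8.59, either way. A call with a gripper value outside its range is refused whole. The fingers move at their own pace and stop on an object; the grip force is fixed at half the most. Time passes only in rows, so rows that do not move let the fingers close. It gives the time, the measured TCP pose, the force and the opening at its end, in the units of the state.
- bot.read_state(): the state, without advancing time (a new reading comes with each control period).
- vision.capture(name): name is "scene" or "side" or "wrist"; returns a dict with "image" (420x560x3 uint8, red, green, blue), "z_map" (420x560 float32, m along the optical axis (not along the pixel's ray), 0 where there is no reading), "fx", "fy", "cx", "cy" (pixels), "pose" (4x4, takes a point from camera to world coordinates); the wrist camera has in their place "hand_eye" (4x4, takes a point from camera to tool coordinates, whose origin is the TCP and whose axes are the flange's). Camera axes: x right, y down, z forward; pixel columns grow to the right and rows downward; lengths in m; the calibration is good to about 2 mm. A picture is of the moment at which its call begins: read the wrist's pose just before it.
- order.hand_in(): hands the job in, once; it reports no verdict.
The state is a dict: "time_s": time; "joint_positions": joint angles; "qvel": joint speeds; "tau": joint torques, N m; "position": TCP position; "tcp_rot": TCP orientation; "force": force on the tool from outside, world axes, zero at the start; "moment": the same for the moment, N m; "opening": opening from 0.0 (shut) to 1.0 (fully open).
Only numpy, scipy, OpenCV 4.12 (cv2) and the standard library are available. Lean on these libraries where they do the work, as an engineer would, in place of code of your own. Each camera call takes 0.05 s, during which the arm holds its last target.

### The job

Tip the green bin by its red handle as far as it goes so that both copper balls gather in its low corner, then scoop the two of them out of that corner together with the scoop and let them roll gently into the steel pan. Touch the balls only with the scoop, do not let them drop from a height, and stand the scoop back on its black mat; leave the other things on the bench where they are.

Things in the scene. Friction and masses are not known exactly. Their poses are not given: they have to be found in the camera images.
- bin (a joint): tilt of the green bin in rad: 0 level, 0.45 at its stop. It turns about a level hinge through bin_corner along (0.643, 0.766, 0) in the level bin's axes, so that corner stays low and the handle rises about 110 mm. The hinge has about 1.8 N m of friction: lifting the handle takes 10 to 15 N straight up and the bin stays where it is left. Tipped to the stop, the balls roll to the low corner
- bin_corner (a point): low inside corner of the bin on its inner floor, on the hinge, 33 mm above the bench; turns with the bin. Bin axes: x along its length towards the far end wall (inner face x = 0), y across it away from the low side wall (inner face y = 0), z normal to the floor. Gathered balls queue along the low side wall, the first at the end wall (centres about x = -30 and -90, y = 30 mm)
- bin_in (a point): middle of the bin's inner floor, same axes as bin_corner. The inside is 256 (x) by 94 (y) mm, floor and walls are 4 mm thick; the far end wall and both side walls stand 60 mm above the inner floor, the near end wall only 20 mm, so the scoop can enter from there
- bin_handle (a point): middle of the bin's red handle: a round bar 12 mm thick, 90 mm long along the bin's x, its axis 46 mm outside the high side wall, at (-210, 144, 50) mm in the axes of bin_corner, 83 mm above the bench when level; moves with the bin. Can be pinched from above across the bar
- ball_a_center (a point): centre of a polished, slippery hollow copper float ball, 60 mm diameter, about 90 g (60 to 130 g), which lies in the bin at the start
- ball_b_center (a point): centre of the other, identical copper ball, also in the bin
- ball_a: the first copper ball itself
- ball_b: the second copper ball itself
- scoop_grip (a point): centre of the scoop's orange upright handle: a block 28 (x) by 24 (y) by 56 (z) mm. Scoop axes: x towards its open nose, y to its left, z up when it stands. The flat underside lies 94 mm below this point, the nose edge 125 mm ahead of it, the heel (outside of the back wall) 1 mm behind it. The scoop weighs about 160 g
- scoop_mid (a point): middle of the scoop's flat underside, 62 mm ahead of and 94 mm below scoop_grip, same axes. The aluminium scoop is a tray 126 mm long, 72 mm wide, floor 2 mm thick, open at the nose, with sides 14 mm high and 2 mm thick (68 mm between them) and a back wall 52 mm high; slippery; both balls fit in it one behind the other. It stands on its underside
- scoop: the scoop itself, origin at scoop_mid
- pan_floor (a point): centre of the inner floor of the blue-lined steel pan, 5 mm above the bench; the pan is fixed, 190 (x) by 170 (y) mm outside with 5 mm walls, its rim 35 mm above the bench
- mat: black rubber mat fixed to the bench, 190 (x) by 120 (y) by 3 mm, origin at the centre of its underside; the scoop stands on it at the start
- cup: bystander, leave it where it is: copper cup, 72 mm wide, 80 mm high, origin under its centre
- bowl: bystander, leave it where it is: copper bowl, 140 mm wide, 50 mm high, origin under its centre
- polish: bystander, leave it where it is: yellow can, 64 mm wide, 130 mm high, origin under its centre
- wrench: bystander, leave it where it is: wrench lying flat on the right

How it is judged (in metres and radians):
On the way, in this order (a step that is already met when the one before it is completed fails the run):
1. the bin is tipped (beyond 0.36 rad) and both balls lie gathered, centres within 125 mm (seen from above) of its low corner (value of joint bin above 0.36 rad and horizontal distance between each of ball_a_center, ball_b_center and bin_corner below 0.125 m), for 0.2 s.
2. both balls lie together in the scoop, lifted out of the bin (centres more than 140 mm above the bench) (x of ball_a_center in the frame of scoop_mid between -0.066 and 0.066 m and y of ball_a_center in the frame of scoop_mid between -0.03 and 0.03 m and z of ball_a_center in the frame of scoop_mid between 0.015 and 0.055 m and height (world z) of each of ball_a_center, ball_b_center above 0.14 m and x of ball_b_center in the frame of scoop_mid between -0.066 and 0.066 m and y of ball_b_center in the frame of scoop_mid between -0.03 and 0.03 m and z of ball_b_center in the frame of scoop_mid between 0.015 and 0.055 m), for 0.2 s.
At the end, for the whole second after the job is handed in: Both balls lie at rest on the floor of the pan, and the scoop stands upright (within 0.1 rad), released and at rest, on the mat: its middle within 60 mm (mat's x) and 50 mm (mat's y) of the mat's centre (x of ball_a_center in the frame of pan_floor between -0.085 and 0.085 m and y of ball_a_center in the frame of pan_floor between -0.075 and 0.075 m and z of each of ball_a_center, ball_b_center in the frame of pan_floor below 0.04 m and linear speed of each of ball_a, ball_b below 0.05 m/s and x of ball_b_center in the frame of pan_floor between -0.085 and 0.085 m and y of ball_b_center in the frame of pan_floor between -0.075 and 0.075 m and x of scoop_mid in the frame of mat between -0.06 and 0.06 m and y of scoop_mid in the frame of mat between -0.05 and 0.05 m and angle between scoop_mid's own z axis and vertical below 0.1 rad and height (world z) of scoop_mid below 0.012 m and linear speed of scoop below 0.02 m/s); the robot touches nothing.
It fails at once if a copper ball is touched by the gripper or arm instead of the scoop (contact force between any of the fingers, the arm and ball_a above 0.5 N or contact force between any of the fingers, the arm and ball_b above 0.5 N).
It fails at once if a copper ball is dropped or flung (faster than 1.5 m/s, a fall of more than about 11 cm) (linear speed of any of ball_a, ball_b above 1.5 m/s).
It fails at once if a bystander (cup, bowl, can, wrench) is moved by more than 30 mm (distance of any of cup, bowl, polish, wrench from where it was at the start of the episode above 0.03 m).
It also fails if it takes over 72 s, if anything falls off the work surface, if the arm or the gripper's body presses on something with over 40 N, if the wrist force passes 120 N, or if a joint passes its speed limit or range.

## Working session

There is one attempt and no reset: what is moved stays moved. The work goes in short steps, Python scripts to look and compute and a tool call to move; the robot and the scene stay as the last step left them, time stands still between calls to the robot, and variables do not carry over. Pictures are saved under pics/ and viewed, and the job is handed in when it is done.

Besides the shell and the picture viewer there is one more tool, called by a JSON object that holds its "api" and its "payload", one argument or row to a line. move_arm: Moves the arm, as the interface text tells. Its arguments: {"type":"object","properties":{"moves":{"type":"array"}},"required":["moves"]}

```bash
mkdir -p pics
cat > h.py <<'E'
import numpy as np, cv2
from rig import bot, vision, order
def cap(n,save=None):
    s=bot.read_state(); d=vision.capture(n)
    if n=="wrist":
        T=np.eye(4);T[:3,:3]=np.array(s["tcp_rot"]);T[:3,3]=s["position"]
        d["pose"]=T@np.array(d["hand_eye"])
    if save: cv2.imwrite("pics/"+save,d["image"][:,:,::-1])
    return d
def cloud(d):
    z=d["z_map"];v,u=np.mgrid[:z.shape[0],:z.shape[1]]
    P=np.stack([(u-d["cx"])/d["fx"]*z,(v-d["cy"])/d["fy"]*z,z],-1)
    W=P@d["pose"][:3,:3].T+d["pose"][:3,3]
    W[z==0]=np.nan
    return W
E
python3 - <<'E'
from h import *
print(bot.read_state(), bot.hold_point_z)
for n in ("scene","side","wrist"):
    d=cap(n,n+"0.png"); np.save(n+"0.npy",cloud(d)); print(n,d["pose"].round(3),d["fx"])
    np.save(n+"0im.npy",d["image"])
E
```

```text
{'time_s': 0.0, 'joint_positions': array([-1.02272988e+01,  3.02789281e+01,  8.21574922e+01, -7.61297102e-04,
        6.76897019e+01, -1.02266345e+01]), 'qvel': array([-0.00584968,  0.00852391, -0.01336873, -0.06675492, -0.02333074,
        0.0525306 ]), 'tau': array([-5.45745443e-04, -4.40045428e+01, -1.76593530e+01,  6.32597599e-02,
        5.83207863e-02, -1.53719384e-04]), 'position': array([6.24252827e-01, 1.60430233e-04, 2.21565916e-01]), 'tcp_rot': array([[ 6.94760354e-06,  9.99997649e-01, -2.16845376e-03],
       [ 9.99999928e-01, -6.12633257e-06,  3.78742168e-04],
       [ 3.78727993e-04, -2.16845624e-03, -9.99997577e-01]]), 'force': array([ 0.75084346,  0.94514314, -0.00632218]), 'moment': array([ 0.0270455 ,  0.01079525, -0.00706163]), 'opening': 0.9999083291904312} 0.0187
scene [[-0.829  0.298 -0.474  1.264]
 [ 0.56   0.451 -0.695  1.058]
 [ 0.007 -0.841 -0.541  0.904]
 [ 0.     0.     0.     1.   ]] 539.6678009455383
side [[ 0.988 -0.106  0.116  0.395]
 [-0.157 -0.719  0.678 -0.865]
 [ 0.011 -0.687 -0.726  1.047]
 [ 0.     0.     0.     1.   ]] 442.94390519336133
wrist [[ 1.     0.001 -0.002  0.624]
 [ 0.    -0.963 -0.27   0.075]
 [-0.002  0.27  -0.963  0.383]
 [ 0.     0.     0.     1.   ]] 315.5700171743406
```

View pics/scene0.png

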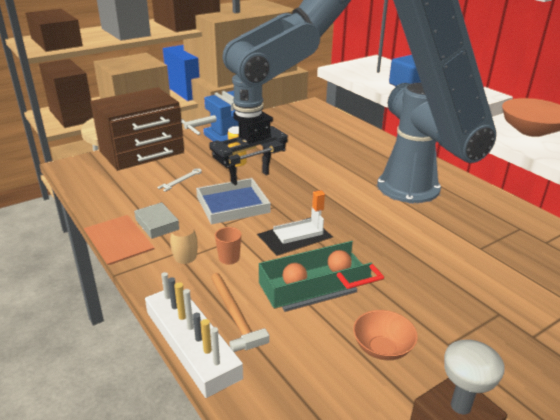

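View pics/side0.png

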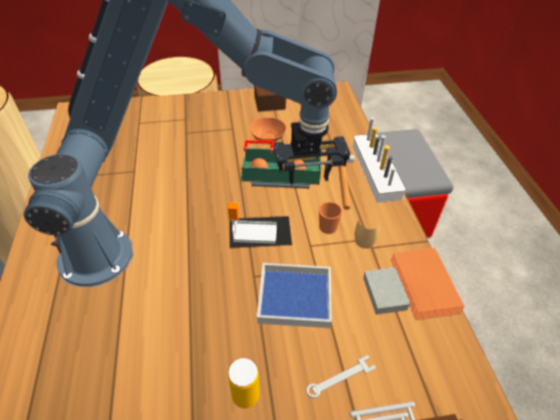

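View pics/wrist0.png

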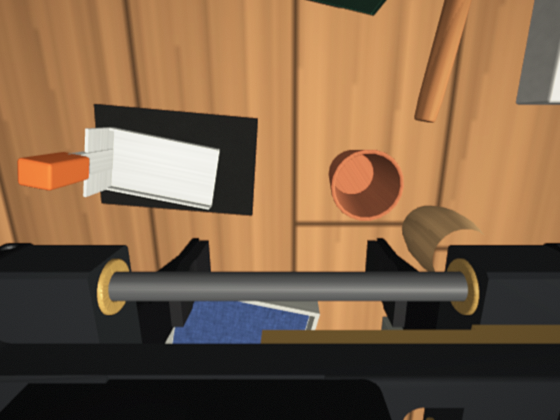

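```bash
cat > seg.py <<'E'
from h import *
def mask(im,c):
    h=cv2.cvtColor(im,cv2.COLOR_RGB2HSV);H,S,V=[h[...,i].astype(int) for i in range(3)]
    if c=="green":return (H>60)&(H<90)&(S>90)
    if c=="blue":return (H>105)&(H<125)&(S>90)
    if c=="copper":return (H>3)&(H<12)&(S>120)
    if c=="red":return ((H<3)|(H>176))&(S>200)
    if c=="orange":return (H>5)&(H<14)&(S>215)
    if c=="black":return (V<40)
    if c=="white":return (S<30)&(V>150)
E
python3 - <<'E'
from seg import *
for n in ("scene","side","wrist"):
    W=np.load(n+"0.npy");im=np.load(n+"0im.npy")
    for c in ("green","blue","orange","white","black","red","copper"):
        m=mask(im,c)&np.isfinite(W[...,0])&(W[...,2]>-.02)&(W[...,2]<.2)&(abs(W[...,0]-.6)<.45)&(abs(W[...,1])<.6)
        P=W[m]
        if c=="copper":
            k,l,st,ce=cv2.connectedComponentsWithStats(m.astype(np.uint8))
            for i in range(1,k):
                if st[i,4]>60:
                    Q=W[l==i];print(n,"cop",st[i],np.median(Q,0).round(3),Q[:,2].max().round(3))
            continue
        if c=="green":P=P[(P[:,2]>.05)]
        if c=="blue":P=P[(P[:,2]<.03)]
        if c=="black": P=P[(P[:,2]<.02)]
        if c=="white": P=P[(P[:,2]<.02)]
        if len(P)<20: continue
        r=cv2.minAreaRect((P[:,:2]*1000).astype(np.float32))
        print(n,c,len(P),r,P[:,2].min().round(3),P[:,2].max().round(3),np.median(P,0).round(3))
E
```

```text
scene green 1069 ((593.6089477539062, 253.11790466308594), (108.15319061279297, 263.000244140625), 77.56932830810547) 0.05 0.097 [0.647 0.263 0.077]
scene blue 844 ((539.57861328125, -244.83058166503906), (113.8777084350586, 163.54251098632812), 78.3520278930664) -0.001 0.013 [ 0.54  -0.243  0.006]
scene white 1345 ((755.0531005859375, -56.19500732421875), (866.4120483398438, 585.7682495117188), 34.53598403930664) -0.006 0.02 [0.516 0.019 0.009]
scene cop [  84  216   70   48 1966] [ 0.927 -0.217  0.016] 0.023
scene cop [215 227  26  37 770] [0.705 0.029 0.056] 0.083
scene cop [328 251  23  20 286] [0.523 0.267 0.078] 0.094
scene cop [283 263  23  20 273] [0.646 0.246 0.081] 0.096
scene cop [ 354  310   63   50 2073] [0.566 0.475 0.026] 0.054
side green 842 ((591.2568969726562, 247.43658447265625), (112.23339080810547, 254.36080932617188), 77.64147186279297) 0.05 0.098 [0.554 0.209 0.069]
side blue 2727 ((553.7456665039062, -217.10440063476562), (141.55332946777344, 172.61529541015625), 76.89794158935547) -0.002 0.012 [ 0.554 -0.221  0.005]
side white 1216 ((589.367919921875, -69.333
[... 309 characters left out ...]
945312, 176.847412109375), (1.3630130290985107, 32.18697738647461), 79.23918914794922) 0.05 0.071 [0.697 0.176 0.057]
wrist blue 4025 ((555.64990234375, -196.77980041503906), (189.14874267578125, 69.39149475097656), 0.09704120457172394) 0.003 0.008 [ 0.544 -0.197  0.006]
wrist white 6687 ((523.0547485351562, -72.57794189453125), (195.5437774658203, 314.01666259765625), 13.309662818908691) 0.001 0.02 [0.47  0.017 0.005]
wrist black 7257 ((488.99896240234375, 24.706336975097656), (117.06107330322266, 187.65399169921875), 85.31687927246094) -0.0 0.005 [0.535 0.053 0.003]
wrist cop [ 329  150   75   71 4239] [0.712 0.004 0.045] 0.082
wrist cop [  17  152   72   39 1597] [0.425 0.033 0.106] 0.126
```

{"api": "move_arm", "payload": {
  "moves": [
    {"hand": 87, "x": 0.95, "y": -0.22, "z": -0.25},
    {"hand": 87, "x": 0.95, "y": -0.22, "z": -0.25},
    {"hand": 87, "x": 0.95, "y": -0.22, "z": -0.25},
    {"hand": 87, "x": 0.95, "y": -0.22, "z": -0.25},
    {"hand": 60, "x": 0.95, "y": -0.22, "z": -0.25},
    {"hand": 50, "x": 0.95, "y": -0.22, "z": -0.25},
    {"hand": 40, "x": 0.95, "y": -0.22, "z": -0.25},
    {"hand": 40, "x": 0.95, "y": -0.22, "z": -0.25},
    {"hand": 40},
    {"hand": 40}
  ]
}}

```text
schema error: expected keys hand, x, y, z, wx, wy, wz
```

Run:
```python
from seg import *
d=cap("wrist","w1.png");np.save("w1.npy",cloud(d));np.save("w1im.npy",d["image"])
s=bot.read_state();print(s["position"],s["tcp_rot"].round(3),s["opening"],s["joint_positions"].round(1))
d=cap("scene","s1.png");np.save("s1.npy",cloud(d));np.save("s1im.npy",d["image"])
```

```text
[6.24565285e-01 1.09765002e-04 2.21939160e-01] [[-0.     1.    -0.001]
 [ 1.     0.     0.   ]
 [ 0.    -0.001 -1.   ]] 0.9990107874518305 [-10.2  30.3  82.1  -0.   67.7 -10.2]
```

View pics/w1.png

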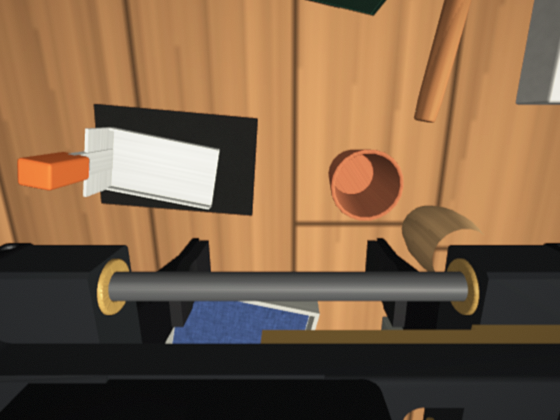

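All keys are needed in each row.

{"api": "move_arm", "payload": {
  "moves": [
    {"hand": 87, "x": 0.95, "y": -0.22, "z": -0.25, "wx": 0, "wy": 0, "wz": 0},
    {"hand": 87, "x": 0.95, "y": -0.22, "z": -0.25, "wx": 0, "wy": 0, "wz": 0},
    {"hand": 87, "x": 0.95, "y": -0.22, "z": -0.25, "wx": 0, "wy": 0, "wz": 0},
    {"hand": 87, "x": 0.95, "y": -0.22, "z": -0.25, "wx": 0, "wy": 0, "wz": 0},
    {"hand": 40, "x": 0.95, "y": -0.22, "z": -0.25, "wx": 0, "wy": 0, "wz": 0},
    {"hand": 40, "x": 0.95, "y": -0.22, "z": -0.25, "wx": 0, "wy": 0, "wz": 0},
    {"hand": 40, "x": 0.95, "y": -0.22, "z": -0.25, "wx": 0, "wy": 0, "wz": 0},
    {"hand": 40, "x": 0.95, "y": -0.22, "z": -0.25, "wx": 0, "wy": 0, "wz": 0},
    {"hand": 40, "x": 0, "y": 0, "z": 0, "wx": 0, "wy": 0, "wz": 0},
    {"hand": 40, "x": 0, "y": 0, "z": 0, "wx": 0, "wy": 0, "wz": 0}
  ]
}}

```text
time_s: 1.25
position: [0.5808, 0.1901, 0.2725]
tcp_rot: [[-0.001, 1.0, 0.0], [1.0, 0.001, -0.001], [-0.001, 0.0, -1.0]]
force: [0.7, 0.1, 0.0]
opening: 0.543
```

Run:
```python
from seg import *
d=cap("wrist","w2.png");np.save("w2.npy",cloud(d));np.save("w2im.npy",d["image"])
s=bot.read_state();print(s["position"],s["tcp_rot"].round(3),s["opening"],s["joint_positions"].round(1))
d=cap("scene","s2.png");np.save("s2.npy",cloud(d));np.save("s2im.npy",d["image"])
```

```text
[0.58089466 0.1895113  0.27222557] [[-0.     1.    -0.   ]
 [ 1.     0.    -0.001]
 [-0.001 -0.    -1.   ]] 0.5114511958152688 [ 7.6 26.2 80.8 -0.  73.   7.6]
```

View pics/w2.png

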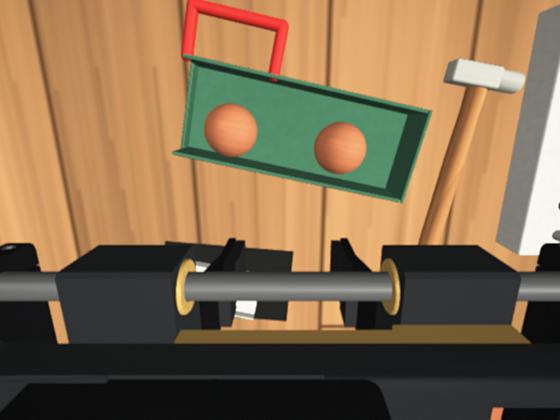

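Run:
```python
import cv2
im=cv2.imread("pics/w2.png");cv2.imwrite("pics/w2c.png",cv2.resize(im[0:215,165:440],None,fx=2.9,fy=2.78,interpolation=cv2.INTER_CUBIC))
```

```text
(no output)
```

View pics/w2c.png

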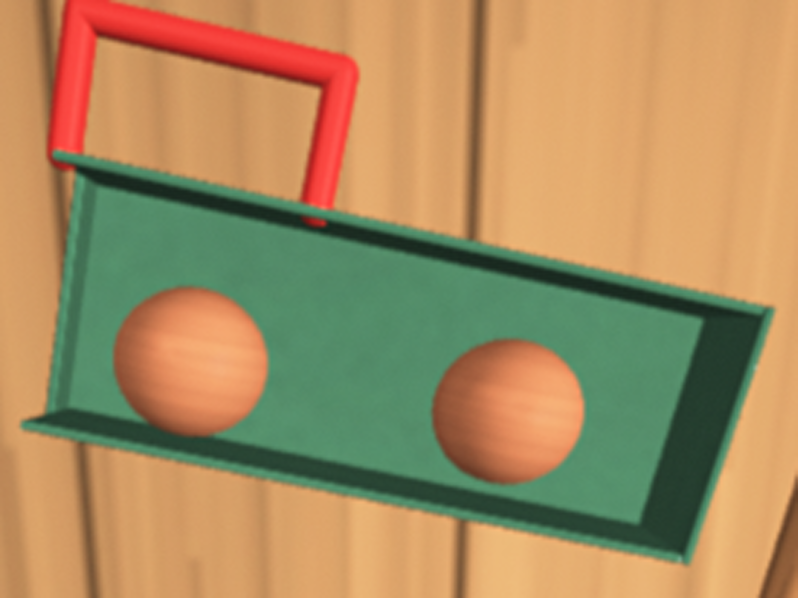

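Run:
```python
from seg import *
from scipy.optimize import least_squares
d=cap("wrist");K=(d["fx"],d["fy"],d["cx"],d["cy"]);T=np.linalg.inv(d["pose"])
B=np.array([[4,98,60],[4,-4,60],[-260,-4,60],[-260,98,60],[0,94,0],[0,0,0],[-168,144,50],[-252,144,50]])/1e3
px=np.array([[432.2,111.5],[402.2,202.2],[172.6,152.5],[182.9,54.3],[407.4,114.4],[385.7,188.1],[283,26],[192.6,4.3]])
def world(p,B):
    c,s=np.cos(p[2]),np.sin(p[2]);return np.c_[c*B[:,0]-s*B[:,1]+p[0],s*B[:,0]+c*B[:,1]+p[1],B[:,2]+.033]
def proj(W):
    C=W@T[:3,:3].T+T[:3,3];return np.c_[C[:,0]/C[:,2]*K[0]+K[2],C[:,1]/C[:,2]*K[1]+K[3]]
r=least_squares(lambda p:(proj(world(p,B))-px).ravel(),[.7,.18,-.2])
print(r.x,np.degrees(r.x[2]));print(r.fun.reshape(-1,2).round(1))
print("handle",world(r.x,np.array([[-.210,.144,.05]])))
# depth check
W=np.load("w2.npy");im=np.load("w2im.npy");m=mask(im,"green")&(W[...,2]<.06);print("floor z",np.median(W[m][:,2]))
m=mask(im,"red")&np.isfinite(W[...,0]);P=W[m];
P=P[P[:,2]>.08];print(len(P),P.mean(0), P[:,2].max())
# bar in bin frame
c,s=np.cos(r.x[2]),np.sin(r.x[2]);q=(P[:,:2]-r.x[:2])@np.array([[c,-s],[s,c]]);b=q[q[:,1]>.13];print(b.min(0),b.max(0),np.median(b,0))
m=mask(im,"green")&(W[...,2]>.09);P=W[m];q=(P[:,:2]-r.x[:2])@np.array([[c,-s],[s,c]]);print(q.min(0),q.max(0),P[:,2].max())
np.save("bin.npy",r.x)
# scene red
W=np.load("s2.npy");im=np.load("s2im.npy");m=mask(im,"red")&np.isfinite(W[...,0])&(W[...,2]>.075)&(abs(W[...,1]-.36)<.06);P=W[m];q=(P[:,:2]-r.x[:2])@np.array([[c,-s],[s,c]]);b=q[q[:,1]>.13];print("scene bar",np.median(b,0),b.min(0),b.max(0),P[:,2].max())
```

```text
[ 0.70784501  0.17650317 -0.21100812] -12.089874961674097
[[ 2.5 -0.9]
 [ 2.1  1.7]
 [-4.2  1.6]
 [-3.3 -2.2]
 [ 1.   0. ]
 [ 0.2  0.2]
 [-2.2 -0.3]
 [ 4.1  1.3]]
handle [[0.53266294 0.3612929  0.083     ]]
floor z 0.03273132594460082
626 [0.52723627 0.35276429 0.08704138] 0.09090821140810279
[-0.26074142  0.13014836] [-0.16936414  0.14876672] [-0.21438942  0.14100855]
[-0.25653733 -0.0016849 ] [0.00088985 0.09829599] 0.09463628464905655
scene bar [-0.23679609  0.1533168 ] [-0.25019881  0.15312844] [-0.22339337  0.15350517] 0.08764545579975136
```

```bash
cat > plan.py <<'E'
from h import *
from scipy.spatial.transform import Rotation as R, Slerp
import json
def rot_from(yaw_toolx,tilt=None):
    x=np.array([np.cos(yaw_toolx),np.sin(yaw_toolx),0]);z=np.array([0,0,-1.]);M=np.c_[x,np.cross(z,x),z]
    return M if tilt is None else R.from_rotvec(tilt).as_matrix()@M
def plan(way,hand,start=None,dec=2):
    """way: list of (pos,rotmat,nrows). prints rows"""
    s=bot.read_state()
    p=np.array(s["position"]);M=np.array(s["tcp_rot"])
    if start is not None:p,M=start
    rows=[]
    tp,tM=p.copy(),M.copy()
    for P,Q,n in way:
        p0,M0=tp.copy(),tM.copy();P=np.array(P,float)
        sl=Slerp([0,1],R.from_matrix([M0,Q]))
        for i in range(1,n+1):
            a=i/n;g=p0+a*(P-p0);G=sl(a).as_matrix()
            sh=(p.copy()*0+ M.T@(g-p))/.025; w=np.degrees(R.from_matrix(M.T@G).as_rotvec())
            sh=sh.round(dec);w=w.round(1)
            if abs(sh).max()>1 or abs(w).max()>8.59: print("LIMIT",sh,w)
            rows.append(dict(hand=hand,x=sh[0],y=sh[1],z=sh[2],wx=w[0],wy=w[1],wz=w[2]))
            p=p+M@sh*.025;M=M@R.from_rotvec(np.radians(w)).as_matrix()
        tp,tM=P,np.array(Q)
    print(json.dumps([{k:float(v)+0. for k,v in r.items()} for r in rows]).replace(".0,",",").replace(".0}","}"))
    print("end",p.round(4),M.round(3).tolist())
    return p,M
E
python3 - <<'E'
from plan import *
b=np.load("bin.npy");yaw=b[2]
plan([((.533,.361,.18),rot_from(np.pi+yaw),10)],40)
E
```

```text
[{"hand": 40, "x": 0.69, "y": -0.19, "z": 0.37, "wx": 0, "wy": 0, "wz": -7.8}, {"hand": 40, "x": 0.71, "y": -0.1, "z": 0.37, "wx": 0, "wy": 0, "wz": -7.8}, {"hand": 40, "x": 0.71, "y": 0, "z": 0.36, "wx": 0, "wy": 0, "wz": -7.8}, {"hand": 40, "x": 0.71, "y": 0.1, "z": 0.37, "wx": 0, "wy": 0, "wz": -7.8}, {"hand": 40, "x": 0.69, "y": 0.19, "z": 0.37, "wx": 0, "wy": 0, "wz": -7.8}, {"hand": 40, "x": 0.66, "y": 0.28, "z": 0.37, "wx": 0, "wy": 0, "wz": -7.8}, {"hand": 40, "x": 0.61, "y": 0.37, "z": 0.37, "wx": 0, "wy": 0, "wz": -7.8}, {"hand": 40, "x": 0.55, "y": 0.45, "z": 0.36, "wx": 0, "wy": 0, "wz": -7.8}, {"hand": 40, "x": 0.49, "y": 0.52, "z": 0.37, "wx": 0, "wy": 0, "wz": -7.8}, {"hand": 40, "x": 0.42, "y": 0.58, "z": 0.37, "wx": 0, "wy": 0, "wz": -7.8}]
end [0.5329 0.361  0.18  ] [[-0.978, 0.209, -0.001], [0.209, 0.978, -0.001], [0.001, -0.001, -1.0]]
```

{"api": "move_arm", "payload": {
  "moves": [
    {"hand": 40, "x": 0.69, "y": -0.19, "z": 0.37, "wx": 0, "wy": 0, "wz": -7.8},
    {"hand": 40, "x": 0.71, "y": -0.1, "z": 0.37, "wx": 0, "wy": 0, "wz": -7.8},
    {"hand": 40, "x": 0.71, "y": 0, "z": 0.36, "wx": 0, "wy": 0, "wz": -7.8},
    {"hand": 40, "x": 0.71, "y": 0.1, "z": 0.37, "wx": 0, "wy": 0, "wz": -7.8},
    {"hand": 40, "x": 0.69, "y": 0.19, "z": 0.37, "wx": 0, "wy": 0, "wz": -7.8},
    {"hand": 40, "x": 0.66, "y": 0.28, "z": 0.37, "wx": 0, "wy": 0, "wz": -7.8},
    {"hand": 40, "x": 0.61, "y": 0.37, "z": 0.37, "wx": 0, "wy": 0, "wz": -7.8},
    {"hand": 40, "x": 0.55, "y": 0.45, "z": 0.36, "wx": 0, "wy": 0, "wz": -7.8},
    {"hand": 40, "x": 0.49, "y": 0.52, "z": 0.37, "wx": 0, "wy": 0, "wz": -7.8},
    {"hand": 40, "x": 0.42, "y": 0.58, "z": 0.37, "wx": 0, "wy": 0, "wz": -7.8},
    {"hand": 40, "x": 0, "y": 0, "z": 0, "wx": 0, "wy": 0, "wz": 0},
    {"hand": 40, "x": 0, "y": 0, "z": 0, "wx": 0, "wy": 0, "wz": 0}
  ]
}}

```text
time_s: 2.6
position: [0.5331, 0.3611, 0.1802]
tcp_rot: [[-0.978, 0.211, -0.001], [0.211, 0.978, -0.001], [0.0, -0.001, -1.0]]
force: [0.3, 0.1, 0.1]
opening: 0.456
```

Run:
```python
from seg import *
d=cap("wrist","w3.png");cap("scene","s3.png")
s=bot.read_state();print(s["position"],s["tcp_rot"].round(3),s["opening"],s["joint_positions"].round(1),s["force"])
W=cloud(d);m=mask(d["image"],"red")&np.isfinite(W[...,0]);P=W[m];b=np.load("bin.npy");c,s=np.cos(b[2]),np.sin(b[2]);q=(P[:,:2]-b[:2])@np.array([[c,-s],[s,c]]);k=q[:,1]>.13
print(q[k].min(0),q[k].max(0),np.median(q[k],0),P[k][:,2].max())
```

```text
[0.53363096 0.36094617 0.18094311] [[-0.977  0.211  0.001]
 [ 0.211  0.977 -0.   ]
 [-0.001 -0.    -1.   ]] 0.4567461571662785 [ 24.2  34.3  81.5  -0.   64.1 -53.6] [-0.35865808  0.19676522 -1.00976898]
[-0.26232014  0.13030931] [-0.16814506  0.15037604] [-0.21801979  0.14142012] 0.08941751392079289
```

View pics/w3.png

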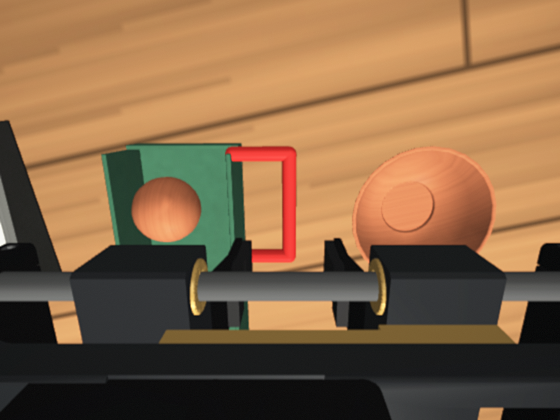

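View pics/s3.png

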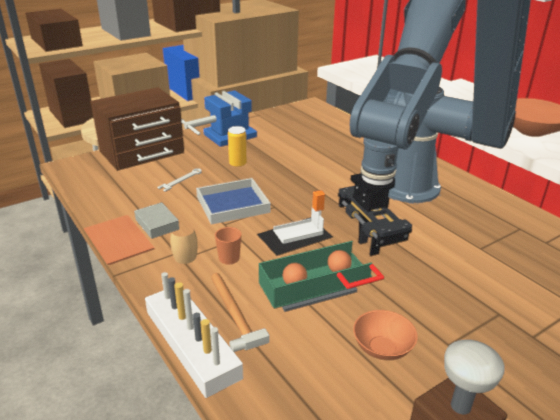

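{"api": "move_arm", "payload": {
  "moves": [
    {"hand": 40, "x": 0, "y": -0.06, "z": 0.78, "wx": 0, "wy": 0, "wz": 0},
    {"hand": 40, "x": 0, "y": 0, "z": 0.78, "wx": 0, "wy": 0, "wz": 0},
    {"hand": 40, "x": 0, "y": 0, "z": 0.78, "wx": 0, "wy": 0, "wz": 0},
    {"hand": 40, "x": 0, "y": 0, "z": 0.78, "wx": 0, "wy": 0, "wz": 0},
    {"hand": 40, "x": 0, "y": 0, "z": 0.78, "wx": 0, "wy": 0, "wz": 0},
    {"hand": 40, "x": 0, "y": 0, "z": 0.78, "wx": 0, "wy": 0, "wz": 0},
    {"hand": 40, "x": 0, "y": 0, "z": 0, "wx": 0, "wy": 0, "wz": 0},
    {"hand": 5, "x": 0, "y": 0, "z": 0, "wx": 0, "wy": 0, "wz": 0},
    {"hand": 5, "x": 0, "y": 0, "z": 0, "wx": 0, "wy": 0, "wz": 0},
    {"hand": 5, "x": 0, "y": 0, "z": 0, "wx": 0, "wy": 0, "wz": 0},
    {"hand": 5, "x": 0, "y": 0, "z": 0, "wx": 0, "wy": 0, "wz": 0},
    {"hand": 5, "x": 0, "y": 0, "z": 0, "wx": 0, "wy": 0, "wz": 0}
  ]
}}

```text
time_s: 3.9
position: [0.5332, 0.362, 0.0646]
tcp_rot: [[-0.978, 0.209, 0.003], [0.209, 0.978, 0.003], [-0.002, 0.003, -1.0]]
force: [1.1, 3.4, 1.4]
opening: 0.126
```

Run:
```python
from seg import *
s=bot.read_state();print(s["position"],s["opening"],s["force"],s["moment"])
cap("scene","s4.png");cap("wrist","w4.png")
```

```text
[0.53321775 0.36198349 0.06455415] 0.12607177118611415 [1.10403048 3.44783861 1.42735644] [ 0.63281725 -0.08878643 -0.0150717 ]
```

View pics/w4.png

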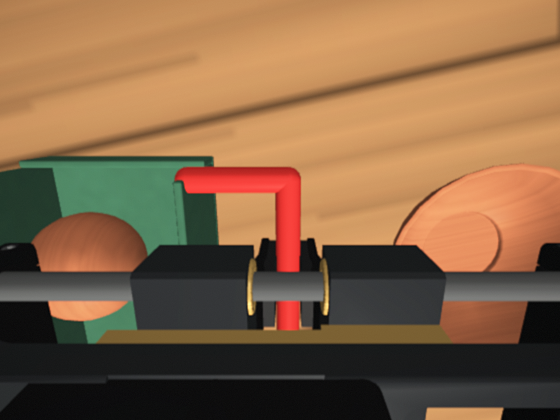

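Run:
```python
from plan import *
b=np.load("bin.npy");yaw=b[2]
s=bot.read_state();p=np.array(s["position"]);M=np.array(s["tcp_rot"])
C=np.array([b[0],b[1],.033]);a=R.from_euler("z",yaw).apply([.643,.766,0]);a/=np.linalg.norm(a)
print("axis",a)
way=[]
for i in range(1,21):
    Q=R.from_rotvec(a*.45*i/20).as_matrix();way.append((C+Q@(p-C),Q@M,1))
plan(way,5,start=(p,M))
```

```text
axis [0.78909301 0.61427373 0.        ]
[{"hand": 5, "x": -0.02, "y": -0.02, "z": -0.23, "wx": -0.8, "wy": 1, "wz": 0}, {"hand": 5, "x": -0.03, "y": -0.02, "z": -0.23, "wx": -0.9, "wy": 1, "wz": 0}, {"hand": 5, "x": -0.02, "y": -0.02, "z": -0.22, "wx": -0.8, "wy": 1, "wz": 0}, {"hand": 5, "x": -0.03, "y": -0.02, "z": -0.23, "wx": -0.8, "wy": 0.9, "wz": 0}, {"hand": 5, "x": -0.02, "y": -0.02, "z": -0.23, "wx": -0.9, "wy": 1, "wz": 0}, {"hand": 5, "x": -0.02, "y": -0.02, "z": -0.23, "wx": -0.8, "wy": 1, "wz": 0}, {"hand": 5, "x": -0.03, "y": -0.01, "z": -0.23, "wx": -0.8, "wy": 1, "wz": 0}, {"hand": 5, "x": -0.02, "y": -0.02, "z": -0.22, "wx": -0.8, "wy": 1, "wz": 0}, {"hand": 5, "x": -0.03, "y": -0.02, "z": -0.23, "wx": -0.9, "wy": 1, "wz": 0}, {"hand": 5, "x": -0.02, "y": -0.02, "z": -0.23, "wx": -0.8, "wy": 1, "wz": 0}, {"hand": 5, "x": -0.03, "y": -0.02, "z": -0.23, "wx": -0.8, "wy": 0.9, "wz": 0}, {"hand": 5, "x": -0.02, "y": -0.02, "z": -0.23, "wx": -0.9, "wy": 1, "wz": 0.1}, {"hand": 5, "x": -0.02, "y": -0.02, "z": -0.22, "wx": -0.8, "wy": 1, "wz": 0}, {"hand": 5, "x": -0.03, "y": -0.02, "z": -0.23, "wx": -0.8, "wy": 1, "wz": 0}, {"hand": 5, "x": -0.02, "y": -0.02, "z": -0.23, "wx": -0.9, "wy": 1, "wz": 0}, {"hand": 5, "x": -0.03, "y": -0.02, "z": -0.23, "wx": -0.8, "wy": 1, "wz": 0}, {"hand": 5, "x": -0.02, "y": -0.02, "z": -0.22, "wx": -0.8, "wy": 1, "wz": 0}, {"hand": 5, "x": -0.02, "y": -0.02, "z": -0.23, "wx": -0.8, "wy": 1, "wz": 0}, {"hand": 5, "x": -0.03, "y": -0.02, "z": -0.23, "wx": -0.9, "wy": 0.9, "wz": 0}, {"hand": 5, "x": -0.02, "y": -0.02, "z": -0.23, "wx": -0.8, "wy": 1, "wz": 0}]
end [0.5571 0.3311 0.1718] [[-0.932, 0.248, -0.264], [0.149, 0.926, 0.346], [0.331, 0.283, -0.9]]
```

{"api": "move_arm", "payload": {
  "moves": [
    {"hand": 5, "x": -0.02, "y": -0.02, "z": -0.23, "wx": -0.8, "wy": 1, "wz": 0},
    {"hand": 5, "x": -0.03, "y": -0.02, "z": -0.23, "wx": -0.9, "wy": 1, "wz": 0},
    {"hand": 5, "x": -0.02, "y": -0.02, "z": -0.22, "wx": -0.8, "wy": 1, "wz": 0},
    {"hand": 5, "x": -0.03, "y": -0.02, "z": -0.23, "wx": -0.8, "wy": 0.9, "wz": 0},
    {"hand": 5, "x": -0.02, "y": -0.02, "z": -0.23, "wx": -0.9, "wy": 1, "wz": 0},
    {"hand": 5, "x": -0.02, "y": -0.02, "z": -0.23, "wx": -0.8, "wy": 1, "wz": 0},
    {"hand": 5, "x": -0.03, "y": -0.01, "z": -0.23, "wx": -0.8, "wy": 1, "wz": 0},
    {"hand": 5, "x": -0.02, "y": -0.02, "z": -0.22, "wx": -0.8, "wy": 1, "wz": 0}
  ]
}}

```text
time_s: 4.8
position: [0.5385, 0.355, 0.1069]
tcp_rot: [[-0.97, 0.215, -0.111], [0.198, 0.969, 0.144], [0.138, 0.118, -0.983]]
force: [1.6, 9.4, -9.0]
opening: 0.127
```

{"api": "move_arm", "payload": {
  "moves": [
    {"hand": 5, "x": -0.03, "y": -0.02, "z": -0.23, "wx": -0.9, "wy": 1, "wz": 0},
    {"hand": 5, "x": -0.02, "y": -0.02, "z": -0.23, "wx": -0.8, "wy": 1, "wz": 0},
    {"hand": 5, "x": -0.03, "y": -0.02, "z": -0.23, "wx": -0.8, "wy": 0.9, "wz": 0},
    {"hand": 5, "x": -0.02, "y": -0.02, "z": -0.23, "wx": -0.9, "wy": 1, "wz": 0.1},
    {"hand": 5, "x": -0.02, "y": -0.02, "z": -0.22, "wx": -0.8, "wy": 1, "wz": 0},
    {"hand": 5, "x": -0.03, "y": -0.02, "z": -0.23, "wx": -0.8, "wy": 1, "wz": 0},
    {"hand": 5, "x": -0.02, "y": -0.02, "z": -0.23, "wx": -0.9, "wy": 1, "wz": 0},
    {"hand": 5, "x": -0.03, "y": -0.02, "z": -0.23, "wx": -0.8, "wy": 1, "wz": 0},
    {"hand": 5, "x": -0.02, "y": -0.02, "z": -0.22, "wx": -0.8, "wy": 1, "wz": 0},
    {"hand": 5, "x": -0.02, "y": -0.02, "z": -0.23, "wx": -0.8, "wy": 1, "wz": 0},
    {"hand": 5, "x": -0.03, "y": -0.02, "z": -0.23, "wx": -0.9, "wy": 0.9, "wz": 0},
    {"hand": 5, "x": -0.02, "y": -0.02, "z": -0.23, "wx": -0.8, "wy": 1, "wz": 0},
    {"hand": 5, "x": 0, "y": 0, "z": 0, "wx": 0, "wy": 0, "wz": 0},
    {"hand": 5, "x": 0, "y": 0, "z": 0, "wx": 0, "wy": 0, "wz": 0}
  ]
}}

```text
time_s: 6.2
position: [0.5566, 0.3319, 0.1702]
tcp_rot: [[-0.931, 0.25, -0.266], [0.149, 0.926, 0.347], [0.333, 0.283, -0.899]]
force: [1.3, 7.6, -3.5]
opening: 0.126
```

Run:
```python
from seg import *
s=bot.read_state();print(s["position"],s["opening"],s["force"],s["moment"],s["tcp_rot"])
cap("scene","s5.png");cap("side","d5.png")
```

```text
[0.55655886 0.33191521 0.17020118] 0.12602822516315376 [ 1.27970789  7.59239463 -3.45218641] [ 0.81333223 -0.68340528 -0.35244831] [[-0.93086933  0.24996909 -0.266454  ]
 [ 0.14940117  0.9259814   0.34675315]
 [ 0.33340902  0.28297333 -0.89931336]]
```

View pics/s5.png

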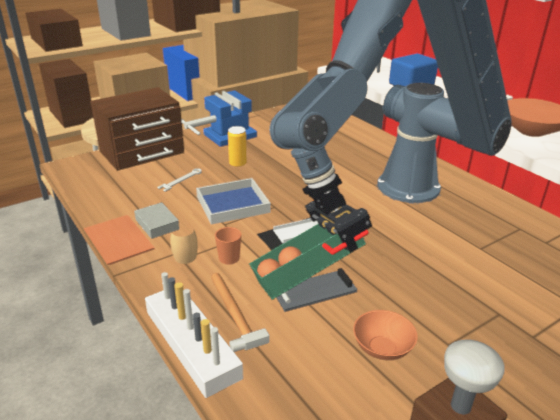

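View pics/d5.png

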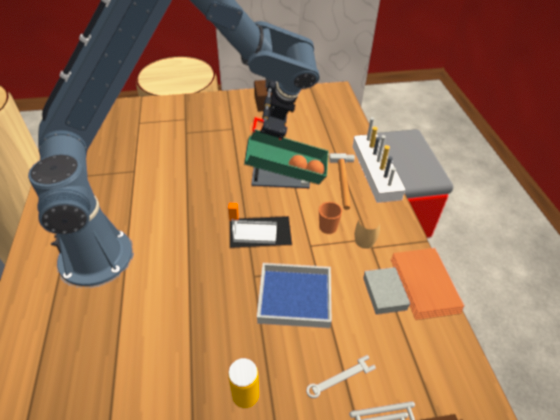

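{"api": "move_arm", "payload": {
  "moves": [
    {"hand": 5, "x": 0, "y": 0, "z": -0.12, "wx": -0.4, "wy": 0.5, "wz": 0},
    {"hand": 5, "x": 0, "y": 0, "z": 0, "wx": 0, "wy": 0, "wz": 0}
  ]
}}

```text
time_s: 6.5
position: [0.5569, 0.3315, 0.1714]
tcp_rot: [[-0.928, 0.252, -0.274], [0.147, 0.923, 0.355], [0.342, 0.289, -0.894]]
force: [1.5, 10.4, -10.2]
opening: 0.123
```

{"api": "move_arm", "payload": {
  "moves": [
    {"hand": 5, "x": 0, "y": 0, "z": -0.12, "wx": 0, "wy": 0, "wz": 0},
    {"hand": 5, "x": 0, "y": 0, "z": 0, "wx": 0, "wy": 0, "wz": 0}
  ]
}}

```text
time_s: 6.7
position: [0.5569, 0.3314, 0.1715]
tcp_rot: [[-0.928, 0.253, -0.275], [0.147, 0.923, 0.354], [0.344, 0.288, -0.894]]
force: [3.3, 16.6, -21.3]
opening: 0.128
```

{"api": "move_arm", "payload": {
  "moves": [
    {"hand": 5, "x": 0, "y": 0, "z": 0.16, "wx": 0, "wy": 0, "wz": 0},
    {"hand": 36, "x": 0, "y": 0, "z": 0, "wx": 0, "wy": 0, "wz": 0},
    {"hand": 36, "x": 0, "y": 0, "z": 0, "wx": 0, "wy": 0, "wz": 0},
    {"hand": 36, "x": 0, "y": 0, "z": 0, "wx": 0, "wy": 0, "wz": 0},
    {"hand": 36, "x": 0, "y": 0, "z": 0, "wx": 0, "wy": 0, "wz": 0},
    {"hand": 36, "x": 0, "y": 0, "z": -0.5, "wx": 0, "wy": 0, "wz": 0},
    {"hand": 36, "x": 0, "y": 0, "z": -0.9, "wx": 0, "wy": 0, "wz": 0},
    {"hand": 36, "x": 0, "y": 0, "z": -0.9, "wx": 0, "wy": 0, "wz": 0},
    {"hand": 36, "x": 0, "y": 0, "z": -0.9, "wx": 0, "wy": 0, "wz": 0}
  ]
}}

```text
time_s: 7.6
position: [0.5795, 0.3004, 0.246]
tcp_rot: [[-0.929, 0.251, -0.272], [0.147, 0.925, 0.351], [0.34, 0.286, -0.896]]
force: [0.6, -0.9, 0.6]
opening: 0.412
```

Run:
```python
from seg import *
s=bot.read_state();print(s["time_s"],s["position"],s["force"])
# scoop from the first wrist image w/ W
W=np.load("wrist0.npy");im=np.load("wrist0im.npy")
m=mask(im,"orange")&np.isfinite(W[...,0])&(W[...,2]>.115)&(W[...,0]<.5)
P=W[m];print(len(P),P.min(0),P.max(0),cv2.minAreaRect((P[:,:2]*1000).astype(np.float32)))
m=mask(im,"black")&(W[...,2]<.006)&(W[...,2]>.001)&(W[...,1]>-.05);P=W[m];print("mat",cv2.minAreaRect((P[:,:2]*1000).astype(np.float32)))
for f in("wrist0","side0"):
    W=np.load(f+".npy");im=np.load(f+"im.npy");m=mask(im,"white")&(W[...,2]<.03)&(W[...,2]>.003)&(abs(W[...,1]-.03)<.07)&(abs(W[...,0]-.49)<.1);P=W[m];print("tray",len(P),cv2.minAreaRect((P[:,:2]*1000).astype(np.float32)))
im=cv2.imread("pics/wrist0.png");cv2.imwrite("pics/w0c.png",cv2.resize(im[90:225,0:270],None,fx=2.9,fy=2.9,interpolation=cv2.INTER_CUBIC))
```

```text
7.6 [0.57950133 0.30038492 0.24600004] [ 0.63310272 -0.89436307  0.63071434]Traceback (most recent call last):
  File "<stdin>", line 6, in <module>
    return umr_minimum(a, axis, None, out, keepdims, initial, where)
ValueError: zero-size array to reduction operation minimum which has no identity
```

Run:
```python
from plan import *
plan([((.52,.16,.285),rot_from(np.radians(125)),7),((.44,-.03,.255),rot_from(np.radians(80)),9)],70)
```

```text
[{"hand": 70, "x": 0.27, "y": -0.76, "z": -0.39, "wx": 1.2, "wy": -3.7, "wz": 6}, {"hand": 70, "x": 0.17, "y": -0.8, "z": -0.39, "wx": 1.3, "wy": -3.6, "wz": 6}, {"hand": 70, "x": 0.06, "y": -0.81, "z": -0.37, "wx": 1.2, "wy": -3.7, "wz": 6}, {"hand": 70, "x": -0.05, "y": -0.83, "z": -0.36, "wx": 1.2, "wy": -3.6, "wz": 6.1}, {"hand": 70, "x": -0.16, "y": -0.82, "z": -0.33, "wx": 1.3, "wy": -3.7, "wz": 6}, {"hand": 70, "x": -0.27, "y": -0.8, "z": -0.31, "wx": 1.2, "wy": -3.6, "wz": 6}, {"hand": 70, "x": -0.36, "y": -0.78, "z": -0.26, "wx": 1.2, "wy": -3.7, "wz": 6}, {"hand": 70, "x": -0.49, "y": -0.77, "z": 0.13, "wx": 0, "wy": 0, "wz": 5}, {"hand": 70, "x": -0.56, "y": -0.73, "z": 0.13, "wx": 0.1, "wy": 0, "wz": 5}, {"hand": 70, "x": -0.61, "y": -0.68, "z": 0.14, "wx": 0, "wy": 0, "wz": 5}, {"hand": 70, "x": -0.67, "y": -0.62, "z": 0.13, "wx": 0, "wy": 0, "wz": 5}, {"hand": 70, "x": -0.73, "y": -0.57, "z": 0.14, "wx": 0, "wy": 0, "wz": 5}, {"hand": 70, "x": -0.77, "y": -0.49, "z": 0.13, "wx": 0, "wy": 0, "wz": 5}, {"hand": 70, "x": -0.81, "y": -0.43, "z": 0.14, "wx": 0, "wy": 0, "wz": 5}, {"hand": 70, "x": -0.84, "y": -0.36, "z": 0.13, "wx": 0, "wy": 0.1, "wz": 5}, {"hand": 70, "x": -0.87, "y": -0.28, "z": 0.13, "wx": 0, "wy": 0, "wz": 5}]
end [ 0.44   -0.0299  0.2551] [[0.174, 0.985, -0.0], [0.985, -0.174, 0.001], [0.001, -0.001, -1.0]]
```

{"api": "move_arm", "payload": {
  "moves": [
    {"hand": 36, "x": 0.27, "y": -0.76, "z": -0.39, "wx": 1.2, "wy": -3.7, "wz": 6},
    {"hand": 36, "x": 0.17, "y": -0.8, "z": -0.39, "wx": 1.3, "wy": -3.6, "wz": 6},
    {"hand": 36, "x": 0.06, "y": -0.81, "z": -0.37, "wx": 1.2, "wy": -3.7, "wz": 6},
    {"hand": 36, "x": -0.05, "y": -0.83, "z": -0.36, "wx": 1.2, "wy": -3.6, "wz": 6.1},
    {"hand": 36, "x": -0.16, "y": -0.82, "z": -0.33, "wx": 1.3, "wy": -3.7, "wz": 6},
    {"hand": 36, "x": -0.27, "y": -0.8, "z": -0.31, "wx": 1.2, "wy": -3.6, "wz": 6},
    {"hand": 70, "x": -0.36, "y": -0.78, "z": -0.26, "wx": 1.2, "wy": -3.7, "wz": 6},
    {"hand": 70, "x": -0.49, "y": -0.77, "z": 0.13, "wx": 0, "wy": 0, "wz": 5},
    {"hand": 70, "x": -0.56, "y": -0.73, "z": 0.13, "wx": 0.1, "wy": 0, "wz": 5},
    {"hand": 70, "x": -0.61, "y": -0.68, "z": 0.14, "wx": 0, "wy": 0, "wz": 5},
    {"hand": 70, "x": -0.67, "y": -0.62, "z": 0.13, "wx": 0, "wy": 0, "wz": 5},
    {"hand": 70, "x": -0.73, "y": -0.57, "z": 0.14, "wx": 0, "wy": 0, "wz": 5},
    {"hand": 70, "x": -0.77, "y": -0.49, "z": 0.13, "wx": 0, "wy": 0, "wz": 5},
    {"hand": 70, "x": -0.81, "y": -0.43, "z": 0.14, "wx": 0, "wy": 0, "wz": 5},
    {"hand": 70, "x": -0.84, "y": -0.36, "z": 0.13, "wx": 0, "wy": 0.1, "wz": 5},
    {"hand": 70, "x": -0.87, "y": -0.28, "z": 0.13, "wx": 0, "wy": 0, "wz": 5},
    {"hand": 70, "x": 0, "y": 0, "z": 0, "wx": 0, "wy": 0, "wz": 0},
    {"hand": 70, "x": 0, "y": 0, "z": 0, "wx": 0, "wy": 0, "wz": 0}
  ]
}}

```text
time_s: 9.4
position: [0.4398, -0.0295, 0.2541]
tcp_rot: [[0.174, 0.985, -0.0], [0.985, -0.174, 0.001], [0.001, -0.0, -1.0]]
force: [0.1, 0.0, 1.4]
opening: 0.805
```

Run:
```python
from seg import *
s=bot.read_state();print(s["time_s"],s["position"],s["tcp_rot"].round(3),s["force"],s["joint_positions"].round(1))
d=cap("wrist","w6.png");np.save("w6.npy",cloud(d));np.save("w6im.npy",d["image"])
d=cap("scene","s6.png");np.save("s6.npy",cloud(d));np.save("s6im.npy",d["image"])
d=cap("side","d6.png");np.save("d6.npy",cloud(d));np.save("d6im.npy",d["image"])
```

```text
9.4 [ 0.4397868  -0.02953546  0.25412697] [[ 0.174  0.985 -0.   ]
 [ 0.985 -0.174  0.001]
 [ 0.001 -0.    -1.   ]] [0.1136263  0.0269806  1.38092301] [-1.85e+01  1.34e+01  1.05e+02  1.00e-01  6.16e+01 -8.50e+00]
```

View pics/w6.png

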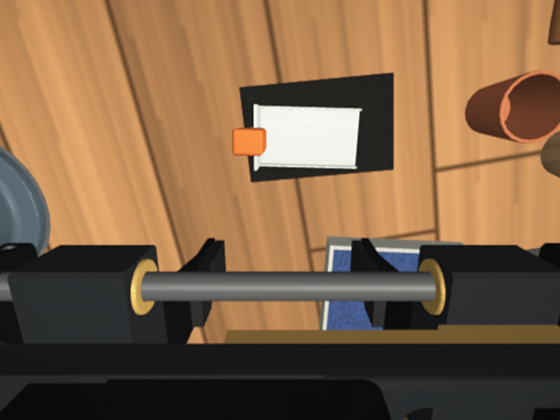

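View pics/s6.png

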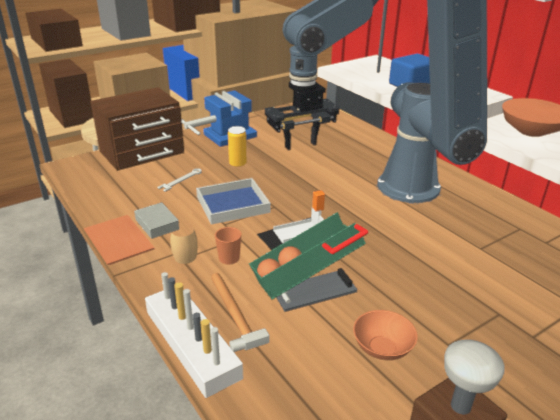

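Run:
```python
import cv2
im=cv2.imread("pics/w6.png");cv2.imwrite("pics/w6c.png",cv2.resize(im[65:190,225:400],None,fx=4.5,fy=4.5,interpolation=cv2.INTER_CUBIC))
```

```text
(no output)
```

View pics/w6c.png

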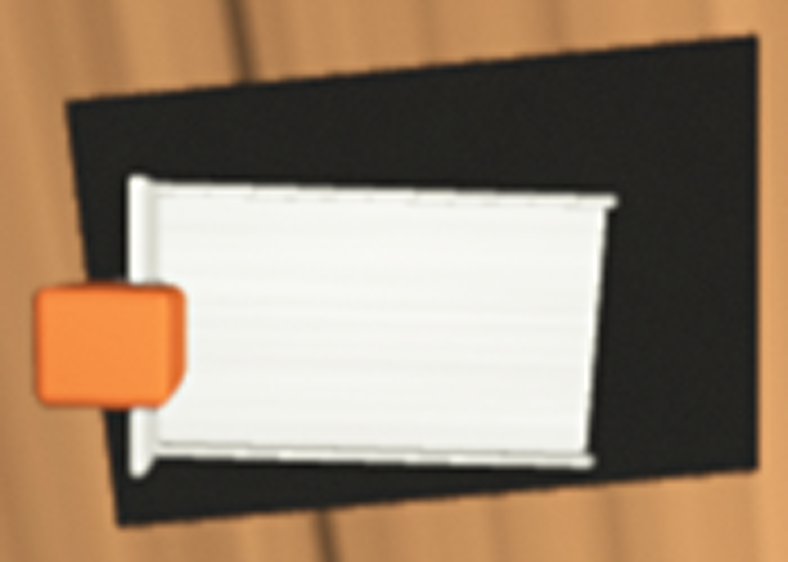

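```bash
cat > fit.py <<'E'
from seg import *
from scipy.optimize import least_squares
def fit(d,B,px,z0,x0):
    T=np.linalg.inv(d["pose"])
    def world(p):
        c,s=np.cos(p[2]),np.sin(p[2]);return np.c_[c*B[:,0]-s*B[:,1]+p[0],s*B[:,0]+c*B[:,1]+p[1],B[:,2]+z0]
    def proj(W):
        C=W@T[:3,:3].T+T[:3,3];return np.c_[C[:,0]/C[:,2]*d["fx"]+d["cx"],C[:,1]/C[:,2]*d["fy"]+d["cy"]]
    r=least_squares(lambda p:(proj(world(p))-px).ravel(),x0)
    print(r.x[:2].round(4),"yaw",np.degrees(r.x[2]).round(2));print(r.fun.reshape(-1,2).round(1).tolist());return r.x
E
python3 - <<'E'
from fit import *
d=cap("wrist")
B=np.array([[125,36,-80],[125,-36,-80],[-1,36,-42],[-1,-36,-42],[125,34,-92],[125,-34,-92],[-14,12,28],[-14,-12,28],[14,-12,28]])/1e3
px=np.array([[617,194],[594,466],[130,176],[130,476],[606,207],[585,455],[36,287],[38,406],[165,407]])/4.5+[225,65]
np.save("scoop.npy",fit(d,B,px,.097,[.42,.03,-.19]))
M=np.array([[-95,60,3],[95,60,3],[95,-60,3],[-95,-60,3]])/1e3
px=np.array([[68,101],[757,37],[757,468],[120,524]])/4.5+[225,65]
np.save("mat.npy",fit(d,M,px,0,[.49,.03,-.05]))
E
```

```text
[0.4131 0.0307] yaw -11.61
[[0.0, 0.8], [-0.2, -0.2], [0.6, 0.1], [0.4, -0.7], [0.1, -0.1], [0.0, -0.7], [-1.1, -0.4], [-1.1, 0.2], [1.4, 0.9]]
[0.4895 0.0246] yaw -4.84
[[-1.2, -0.7], [1.2, -1.1], [1.0, 1.2], [-1.1, 1.2]]
```

Run:
```python
from plan import *
q=np.load("scoop.npy");Q=rot_from(np.pi/2+q[2])
plan([((q[0],q[1],.19),Q,4),((q[0],q[1],.0785),Q,5)],70)
```

```text
[{"hand": 70, "x": 0.54, "y": -0.37, "z": 0.64, "wx": 0, "wy": 0, "wz": 0.4}, {"hand": 70, "x": 0.53, "y": -0.37, "z": 0.64, "wx": 0, "wy": 0, "wz": 0.5}, {"hand": 70, "x": 0.53, "y": -0.37, "z": 0.63, "wx": 0, "wy": 0, "wz": 0.4}, {"hand": 70, "x": 0.53, "y": -0.38, "z": 0.64, "wx": 0, "wy": -0.1, "wz": 0.4}, {"hand": 70, "x": 0, "y": 0, "z": 0.89, "wx": 0, "wy": 0, "wz": 0}, {"hand": 70, "x": 0, "y": 0, "z": 0.9, "wx": 0, "wy": 0, "wz": 0}, {"hand": 70, "x": 0, "y": 0, "z": 0.89, "wx": 0, "wy": 0, "wz": 0}, {"hand": 70, "x": 0, "y": 0, "z": 0.89, "wx": 0, "wy": 0, "wz": 0}, {"hand": 70, "x": 0, "y": 0.01, "z": 0.89, "wx": 0, "wy": 0, "wz": 0}]
end [0.4132 0.0306 0.0785] [[0.201, 0.98, -0.001], [0.98, -0.201, -0.001], [-0.001, -0.001, -1.0]]
```

{"api": "move_arm", "payload": {
  "moves": [
    {"hand": 70, "x": 0.54, "y": -0.37, "z": 0.64, "wx": 0, "wy": 0, "wz": 0.4},
    {"hand": 70, "x": 0.53, "y": -0.37, "z": 0.64, "wx": 0, "wy": 0, "wz": 0.5},
    {"hand": 70, "x": 0.53, "y": -0.37, "z": 0.63, "wx": 0, "wy": 0, "wz": 0.4},
    {"hand": 70, "x": 0.53, "y": -0.38, "z": 0.64, "wx": 0, "wy": 0, "wz": 0.4},
    {"hand": 70, "x": 0, "y": 0, "z": 0.89, "wx": 0, "wy": 0, "wz": 0},
    {"hand": 70, "x": 0, "y": 0, "z": 0.9, "wx": 0, "wy": 0, "wz": 0},
    {"hand": 70, "x": 0, "y": 0, "z": 0.89, "wx": 0, "wy": 0, "wz": 0},
    {"hand": 70, "x": 0, "y": 0, "z": 0.89, "wx": 0, "wy": 0, "wz": 0},
    {"hand": 70, "x": 0, "y": 0.01, "z": 0.89, "wx": 0, "wy": 0, "wz": 0},
    {"hand": 70, "x": 0, "y": 0, "z": 0, "wx": 0, "wy": 0, "wz": 0},
    {"hand": 70, "x": 0, "y": 0, "z": 0, "wx": 0, "wy": 0, "wz": 0}
  ]
}}

```text
time_s: 10.7
position: [0.4128, 0.0307, 0.0782]
tcp_rot: [[0.201, 0.98, -0.002], [0.98, -0.201, 0.001], [0.001, -0.002, -1.0]]
force: [-0.3, 0.2, -0.6]
opening: 0.805
```

Run:
```python
from seg import *
s=bot.read_state();print(s["time_s"],s["position"],s["tcp_rot"].round(3),s["force"],s["joint_positions"].round(1))
d=cap("wrist","w7.png")
```

```text
10.7 [0.41281353 0.03068537 0.07817421] [[ 0.201  0.98  -0.002]
 [ 0.98  -0.201  0.001]
 [ 0.001 -0.002 -1.   ]] [-0.30086736  0.2228933  -0.57065604] [-1.13e+01  3.08e+01  1.19e+02  1.00e-01  3.04e+01  2.00e-01]
```

View pics/w7.png

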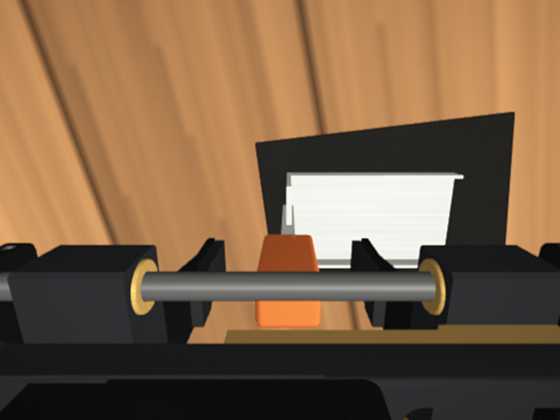

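{"api": "move_arm", "payload": {
  "moves": [
    {"hand": 15, "x": 0, "y": 0, "z": 0, "wx": 0, "wy": 0, "wz": 0},
    {"hand": 15, "x": 0, "y": 0, "z": 0, "wx": 0, "wy": 0, "wz": 0},
    {"hand": 15, "x": 0, "y": 0, "z": 0, "wx": 0, "wy": 0, "wz": 0},
    {"hand": 15, "x": 0, "y": 0, "z": 0, "wx": 0, "wy": 0, "wz": 0},
    {"hand": 15, "x": 0, "y": 0, "z": 0, "wx": 0, "wy": 0, "wz": 0},
    {"hand": 15, "x": 0, "y": 0, "z": 0, "wx": 0, "wy": 0, "wz": 0}
  ]
}}

```text
time_s: 11.35
position: [0.4127, 0.0302, 0.0783]
tcp_rot: [[0.202, 0.979, -0.001], [0.979, -0.202, 0.001], [0.001, -0.001, -1.0]]
force: [-0.2, 0.1, 0.3]
opening: 0.345
```

```bash
python3 - <<'E'
from seg import *
s=bot.read_state();print(s["time_s"],s["position"],s["tcp_rot"].round(4),s["force"],s["opening"])
d=cap("wrist","w8.png")
E
python3 -c "
import cv2
im=cv2.imread('pics/w8.png');cv2.imwrite('pics/w8c.png',cv2.resize(im[90:340,200:540],None,fx=2.3,fy=2.3))"
```

```text
11.35 [0.41268679 0.03020237 0.07826232] [[ 2.024e-01  9.793e-01 -1.300e-03]
 [ 9.793e-01 -2.024e-01  1.100e-03]
 [ 8.000e-04 -1.500e-03 -1.000e+00]] [-0.24794947  0.092986    0.31415765] 0.34523984375611
```

View pics/w8c.png

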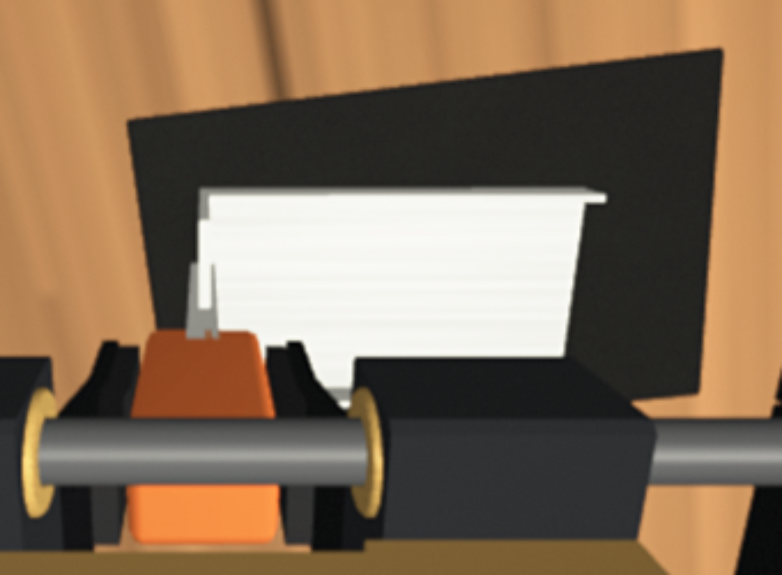

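```bash
cat > binf.py <<'E'
from plan import *
b=np.load("bin.npy");C=np.array([b[0],b[1],.033]);Rz=R.from_euler("z",b[2])
hx=Rz.apply([.643,.766,0]);hx/=np.linalg.norm(hx)
BR=(R.from_rotvec(hx*.45)*Rz).as_matrix()
E
python3 - <<'E'
from binf import *
from seg import mask
for f in("d6","s6"):
    W=np.load(f+".npy");im=np.load(f+"im.npy")
    q=(W-C)@BR
    g=mask(im,"green")&np.isfinite(W[...,0])&(abs(q[...,0]+.128)<.16)&(abs(q[...,1]-.047)<.08)
    P=q[g]
    for name,sel,ax in(("floor",(P[:,0]<-.14)&(P[:,0]>-.24)&(abs(P[:,1]-.045)<.03)&(abs(P[:,2])<.03),2),("endwall",(P[:,2]>.02)&(P[:,2]<.055)&(abs(P[:,1]-.047)<.035)&(P[:,0]>-.03),0),("low",(P[:,2]>.02)&(P[:,2]<.055)&(P[:,0]<-.03)&(abs(P[:,1])<.02),1),("high",(P[:,2]>.02)&(P[:,2]<.055)&(P[:,0]<-.03)&(abs(P[:,1]-.095)<.02),1),("rimz",(P[:,2]>.05),2)):
        if sel.sum()>5: print(f,name,sel.sum(),np.percentile(P[sel][:,ax],[5,50,95]).round(4))
    m=mask(im,"copper")&(q[...,2]>0)&(q[...,2]<.08)&(abs(q[...,0]+.1)<.15)&(abs(q[...,1]-.04)<.06)
    k,l,st,ce=cv2.connectedComponentsWithStats(m.astype(np.uint8))
    for i in range(1,k):
        if st[i,4]>50:
            X=q[l==i]
            from scipy.optimize import least_squares
            r=least_squares(lambda p:np.linalg.norm(X-p,axis=1)-.03,X.mean(0)-[0,0,.01],loss="soft_l1",f_scale=.002);print(f,"ball",st[i,4],r.x.round(4),np.abs(r.fun).mean().round(4))
E
```

```text
d6 floor 25 [-0.005  -0.0013  0.0024]
d6 endwall 29 [-0.0034 -0.0019  0.0001]
d6 low 240 [-0.0073 -0.0043 -0.0021]
d6 high 372 [0.0903 0.0934 0.0963]
d6 rimz 123 [0.0504 0.053  0.059 ]
d6 ball 171 [-0.0746  0.0323  0.0605] 0.0091
s6 low 550 [-0.0025  0.0019  0.006 ]
s6 high 756 [0.0961 0.0998 0.1034]
s6 rimz 405 [0.0503 0.0536 0.0587]
s6 ball 368 [-0.0646  0.0516  0.064 ] 0.0099
```

View pics/d6.png

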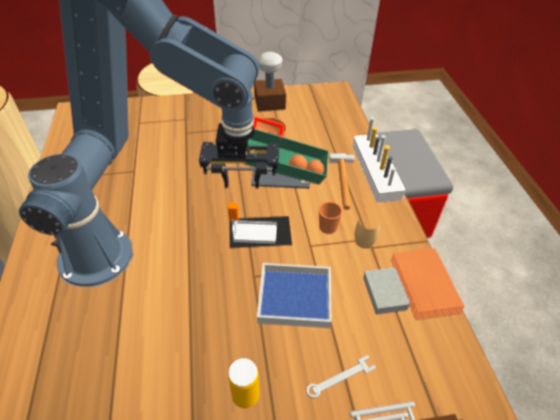

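```bash
cat >> binf.py <<'E'
def tcp_for(N,S):
    grip=np.array(N)-S@np.array([.125,0,-.094]);return grip-.0187*S[:,2], np.c_[S[:,1],S[:,0],-S[:,2]]
def inbin(x,y,z,phi,roll=0):
    "nose bottom in bin mm; phi nose-down deg (rotation about +y bin)"
    S=BR@R.from_euler("yx",[phi,roll],degrees=True).as_matrix()
    return tcp_for(C+BR@(np.array([x,y,z])/1e3),S)
def cur():
    s=bot.read_state();p=np.array(s["position"]);M=np.array(s["tcp_rot"])
    S=np.c_[M[:,1],M[:,0],-M[:,2]];N=p+.0187*S[:,2]+S@np.array([.125,0,-.094]);H=p+.0187*S[:,2]+S@np.array([-.001,0,-.094])
    rel=R.from_matrix(BR.T@S).as_euler("yxz",degrees=True)
    print("t",s["time_s"],"noseB",((N-C)@BR*1e3).round(1),"heelB",((H-C)@BR*1e3).round(1),"phi,roll,yaw",rel.round(2),"F(bin)",(s["force"]@BR).round(1),"op",round(s["opening"],3),"nose",N.round(3))
    return s
E
python3 - <<'E'
from binf import *
cur()
p0=np.array(bot.read_state()["position"]);M0=np.array(bot.read_state()["tcp_rot"])
A=inbin(-190,44,110,10);B=inbin(-150,44,50,10);D=inbin(-132,44,4,10)
for q in(A,B,D):print(q[0].round(3),q[1].round(2).tolist())
plan([(p0+[0,0,.05],M0,3),(p0+[.0,.02,.17],M0,6),((A[0]+[0,0,.05]),A[1],9)],15)
E
```

```text
t 11.4 noseB [-125.2 -210.5  -14.5] heelB [-243.9 -217.5  -56.1] phi,roll,yaw [-20.11 -16.34  -2.5 ] F(bin) [-0.8  1.   1.6] op 0.321 nose [0.535 0.005 0.003]
[0.494 0.191 0.331] [[0.25, 0.87, -0.42], [0.93, -0.09, 0.36], [0.28, -0.48, -0.83]]
[0.516 0.206 0.263] [[0.25, 0.87, -0.42], [0.93, -0.09, 0.36], [0.28, -0.48, -0.83]]
[0.52  0.219 0.216] [[0.25, 0.87, -0.42], [0.93, -0.09, 0.36], [0.28, -0.48, -0.83]]
[{"hand": 15, "x": 0, "y": 0, "z": -0.67, "wx": 0, "wy": 0, "wz": 0}, {"hand": 15, "x": 0, "y": 0, "z": -0.66, "wx": 0, "wy": 0, "wz": 0}, {"hand": 15, "x": 0, "y": 0, "z": -0.67, "wx": 0, "wy": 0, "wz": 0}, {"hand": 15, "x": 0.13, "y": -0.03, "z": -0.8, "wx": 0, "wy": 0, "wz": 0}, {"hand": 15, "x": 0.13, "y": -0.03, "z": -0.8, "wx": 0, "wy": 0, "wz": 0}, {"hand": 15, "x": 0.14, "y": -0.03, "z": -0.8, "wx": 0, "wy": 0, "wz": 0}, {"hand": 15, "x": 0.13, "y": -0.02, "z": -0.8, "wx": 0, "wy": 0, "wz": 0}, {"hand": 15, "x": 0.13, "y": -0.03, "z": -0.8, "wx": 0, "wy": 0, "wz": 0}, {"hand": 15, "x": 0.13, "y": -0.03, "z": -0.8, "wx": 0, "wy": 0, "wz": 0}, {"hand": 15, "x": 0.69, "y": 0.23, "z": -0.59, "wx": 3.3, "wy": 1.9, "wz": -0.1}, {"hand": 15, "x": 0.71, "y": 0.19, "z": -0.57, "wx": 3.3, "wy": 1.8, "wz": -0.1}, {"hand": 15, "x": 0.72, "y": 0.17, "z": -0.57, "wx": 3.2, "wy": 1.9, "wz": -0.1}, {"hand": 15, "x": 0.74, "y": 0.13, "z": -0.55, "wx": 3.3, "wy": 1.8, "wz": -0.2}, {"hand": 15, "x": 0.76, "y": 0.11, "z": -0.53, "wx": 3.3, "wy": 1.9, "wz": -0.1}, {"hand": 15, "x": 0.78, "y": 0.07, "z": -0.51, "wx": 3.3, "wy": 1.8, "wz": -0.1}, {"hand": 15, "x": 0.79, "y": 0.05, "z": -0.49, "wx": 3.3, "wy": 1.9, "wz": -0.1}, {"hand": 15, "x": 0.81, "y": 0.03, "z": -0.47, "wx": 3.3, "wy": 1.8, "wz": -0.1}, {"hand": 15, "x": 0.83, "y": -0.01, "z": -0.44, "wx": 3.2, "wy": 1.9, "wz": -0.1}]
end [0.4944 0.1916 0.3807] [[0.25, 0.871, -0.424], [0.927, -0.088, 0.364], [0.28, -0.484, -0.829]]
```

{"api": "move_arm", "payload": {
  "moves": [
    {"hand": 15, "x": 0, "y": 0, "z": -0.67, "wx": 0, "wy": 0, "wz": 0},
    {"hand": 15, "x": 0, "y": 0, "z": -0.66, "wx": 0, "wy": 0, "wz": 0},
    {"hand": 15, "x": 0, "y": 0, "z": -0.67, "wx": 0, "wy": 0, "wz": 0},
    {"hand": 15, "x": 0.13, "y": -0.03, "z": -0.8, "wx": 0, "wy": 0, "wz": 0},
    {"hand": 15, "x": 0.13, "y": -0.03, "z": -0.8, "wx": 0, "wy": 0, "wz": 0},
    {"hand": 15, "x": 0.14, "y": -0.03, "z": -0.8, "wx": 0, "wy": 0, "wz": 0},
    {"hand": 15, "x": 0.13, "y": -0.02, "z": -0.8, "wx": 0, "wy": 0, "wz": 0},
    {"hand": 15, "x": 0.13, "y": -0.03, "z": -0.8, "wx": 0, "wy": 0, "wz": 0},
    {"hand": 15, "x": 0.13, "y": -0.03, "z": -0.8, "wx": 0, "wy": 0, "wz": 0},
    {"hand": 15, "x": 0.69, "y": 0.23, "z": -0.59, "wx": 3.3, "wy": 1.9, "wz": -0.1},
    {"hand": 15, "x": 0.71, "y": 0.19, "z": -0.57, "wx": 3.3, "wy": 1.8, "wz": -0.1},
    {"hand": 15, "x": 0.72, "y": 0.17, "z": -0.57, "wx": 3.2, "wy": 1.9, "wz": -0.1},
    {"hand": 15, "x": 0.74, "y": 0.13, "z": -0.55, "wx": 3.3, "wy": 1.8, "wz": -0.2},
    {"hand": 15, "x": 0.76, "y": 0.11, "z": -0.53, "wx": 3.3, "wy": 1.9, "wz": -0.1},
    {"hand": 15, "x": 0.78, "y": 0.07, "z": -0.51, "wx": 3.3, "wy": 1.8, "wz": -0.1},
    {"hand": 15, "x": 0.79, "y": 0.05, "z": -0.49, "wx": 3.3, "wy": 1.9, "wz": -0.1},
    {"hand": 15, "x": 0.81, "y": 0.03, "z": -0.47, "wx": 3.3, "wy": 1.8, "wz": -0.1},
    {"hand": 15, "x": 0.83, "y": -0.01, "z": -0.44, "wx": 3.2, "wy": 1.9, "wz": -0.1}
  ]
}}

```text
time_s: 13.2
position: [0.4947, 0.192, 0.3805]
tcp_rot: [[0.251, 0.869, -0.427], [0.927, -0.088, 0.365], [0.28, -0.487, -0.827]]
force: [0.7, -0.6, -0.3]
opening: 0.319
```

Run:
```python
from binf import *
s=cur();print(s["joint_positions"].round(1))
for n in("wrist","scene","side"): d=cap(n,n[:2]+"9.png");np.save(n+"9.npy",cloud(d));np.save(n+"9im.npy",d["image"])
A=inbin(-190,44,110,10);B=inbin(-150,44,50,10)
plan([(A[0],A[1],2),(B[0],B[1],5)],15)
```

```text
t 13.2 noseB [-206.7   58.4  154.5] heelB [-330.8   58.6  176.7] phi,roll,yaw [10.14  0.05 -0.1 ] F(bin) [ 0.9 -0.5  0.1] op 0.319 nose [0.571 0.208 0.257]
[ -2.8  25.2  73.6  21.2 108.2   9.7]
[{"hand": 15, "x": -0.27, "y": 0.47, "z": 0.82, "wx": 0, "wy": 0, "wz": 0}, {"hand": 15, "x": -0.27, "y": 0.46, "z": 0.81, "wx": 0, "wy": 0.1, "wz": -0.1}, {"hand": 15, "x": 0, "y": 0.4, "z": 0.42, "wx": 0, "wy": 0, "wz": 0}, {"hand": 15, "x": 0, "y": 0.4, "z": 0.41, "wx": 0, "wy": 0, "wz": 0}, {"hand": 15, "x": 0, "y": 0.4, "z": 0.42, "wx": 0, "wy": 0, "wz": 0}, {"hand": 15, "x": -0.01, "y": 0.39, "z": 0.42, "wx": 0, "wy": 0, "wz": 0}, {"hand": 15, "x": 0, "y": 0.4, "z": 0.42, "wx": 0, "wy": 0, "wz": 0}]
end [0.5156 0.206  0.2632] [[0.249, 0.871, -0.424], [0.927, -0.087, 0.365], [0.281, -0.484, -0.829]]
```

View pics/wr9.png

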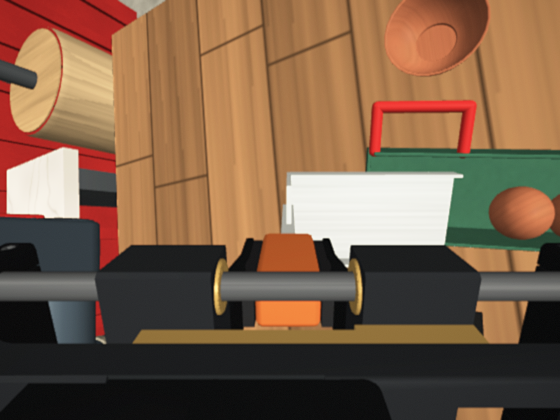

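View pics/sc9.png

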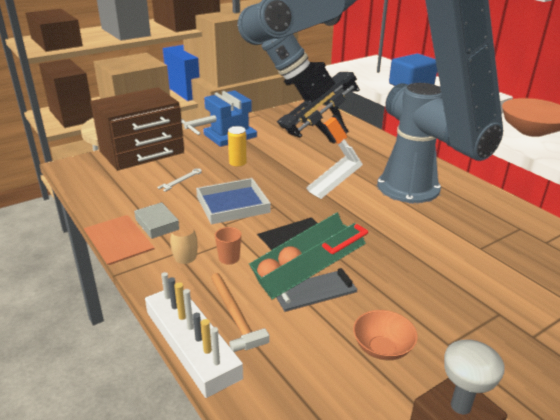

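View pics/si9.png

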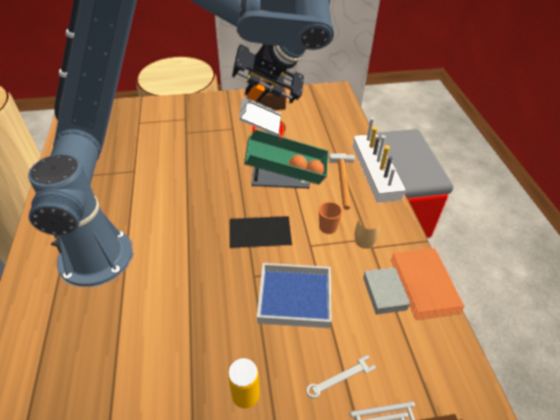

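{"api": "move_arm", "payload": {
  "moves": [
    {"hand": 15, "x": -0.27, "y": 0.47, "z": 0.82, "wx": 0, "wy": 0, "wz": 0},
    {"hand": 15, "x": -0.27, "y": 0.46, "z": 0.81, "wx": 0, "wy": 0.1, "wz": -0.1},
    {"hand": 15, "x": 0, "y": 0.4, "z": 0.42, "wx": 0, "wy": 0, "wz": 0},
    {"hand": 15, "x": 0, "y": 0.4, "z": 0.41, "wx": 0, "wy": 0, "wz": 0},
    {"hand": 15, "x": 0, "y": 0.4, "z": 0.42, "wx": 0, "wy": 0, "wz": 0},
    {"hand": 15, "x": 0, "y": 0.39, "z": 0.42, "wx": 0, "wy": 0, "wz": 0},
    {"hand": 15, "x": 0, "y": 0.4, "z": 0.42, "wx": 0, "wy": 0, "wz": 0},
    {"hand": 15, "x": 0, "y": 0, "z": 0, "wx": 0, "wy": 0, "wz": 0}
  ]
}}

```text
time_s: 14.15
position: [0.5148, 0.2069, 0.2623]
tcp_rot: [[0.249, 0.869, -0.427], [0.927, -0.087, 0.366], [0.281, -0.487, -0.827]]
force: [-0.6, -1.2, -1.7]
opening: 0.321
```

Run:
```python
from binf import *
s=cur()
for n in("wrist","scene"): d=cap(n,n[:2]+"10.png");np.save(n+"10.npy",cloud(d));np.save(n+"10im.npy",d["image"])
im=cv2.imread("pics/wr10.png");cv2.imwrite("pics/wr10c.png",cv2.resize(im[60:330,230:560],None,fx=2.2,fy=2.2,interpolation=cv2.INTER_CUBIC))
from seg import mask
W=np.load("wrist10.npy");im=np.load("wrist10im.npy");q=(W-C)@BR
g=mask(im,"green")&np.isfinite(W[...,0]);P=q[g]
for name,sel,ax in(("floor",(P[:,0]<-.1)&(P[:,0]>-.24)&(abs(P[:,1]-.045)<.03)&(abs(P[:,2])<.03),2),("endwall",(P[:,2]>.02)&(P[:,2]<.055)&(abs(P[:,1]-.047)<.035)&(P[:,0]>-.03),0),("low",(P[:,2]>.02)&(P[:,2]<.055)&(P[:,0]<-.03)&(abs(P[:,1])<.02),1),("high",(P[:,2]>.02)&(P[:,2]<.055)&(P[:,0]<-.03)&(abs(P[:,1]-.095)<.02),1),("rimz",(P[:,2]>.05),2)):
    if sel.sum()>5: print(name,sel.sum(),np.percentile(P[sel][:,ax],[5,50,95]).round(4))
```

```text
t 14.15 noseB [-150.9   44.4   48.3] heelB [-274.9   44.4   70.5] phi,roll,yaw [10.15  0.08 -0.02] F(bin) [ 0.1 -1.7 -1.3] op 0.321 nose [0.591 0.224 0.139]
floor 2389 [-0.0027 -0.0015 -0.0003]
low 551 [0.0002 0.0007 0.0012]
high 718 [0.0986 0.0987 0.0988]
rimz 1539 [0.0528 0.0582 0.0594]
```

View pics/wr10c.png

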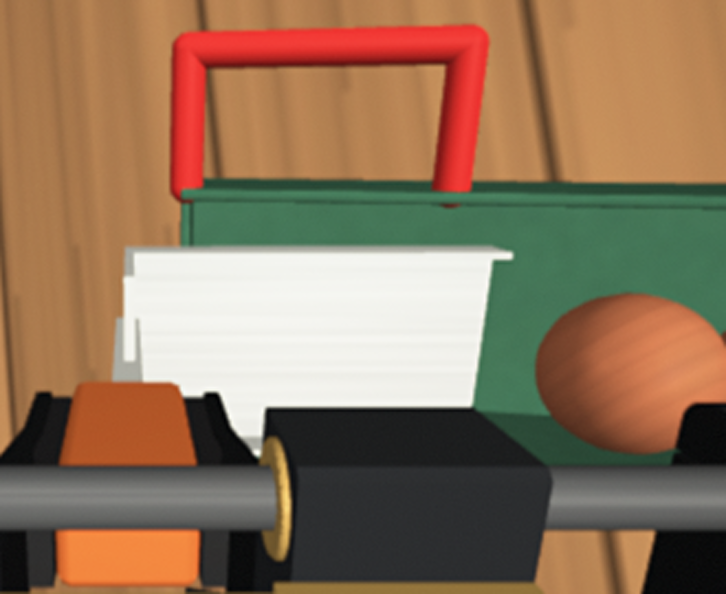

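View pics/sc10.png

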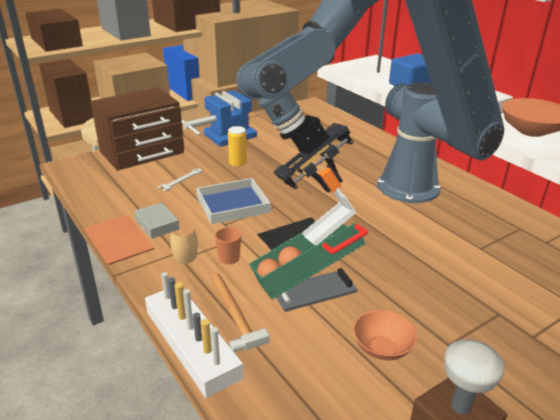

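Run:
```python
from binf import *
from seg import mask
from scipy.optimize import least_squares
W=np.load("wrist10.npy");im=np.load("wrist10im.npy");q=(W-C)@BR
m=mask(im,"copper")&(q[...,2]>0.01)&(q[...,2]<.08)&(abs(q[...,0]+.08)<.1)&(abs(q[...,1]-.04)<.06);X=q[m]
r=least_squares(lambda p:np.linalg.norm(X-p,axis=1)-.03,[-.09,.03,.03],loss="soft_l1",f_scale=.001);print(m.sum(),r.x.round(4),abs(r.fun).mean())
D=inbin(-133,44,2.5,10);E=inbin(-119,44,1.5,3)
plan([(D[0],D[1],5),(E[0],E[1],3)],15)
```

```text
4716 [-0.0914  0.0305  0.0283] 0.0007023863119924605
[{"hand": 15, "x": -0.01, "y": 0.21, "z": 0.35, "wx": 0, "wy": 0, "wz": 0}, {"hand": 15, "x": 0, "y": 0.21, "z": 0.36, "wx": 0, "wy": 0, "wz": 0}, {"hand": 15, "x": -0.01, "y": 0.2, "z": 0.35, "wx": 0, "wy": -0.1, "wz": 0}, {"hand": 15, "x": -0.01, "y": 0.21, "z": 0.35, "wx": 0, "wy": 0, "wz": 0}, {"hand": 15, "x": -0.01, "y": 0.21, "z": 0.35, "wx": 0, "wy": 0, "wz": 0.1}, {"hand": 15, "x": 0, "y": 0.08, "z": 0.19, "wx": -2.4, "wy": 0, "wz": 0}, {"hand": 15, "x": 0, "y": 0.06, "z": 0.2, "wx": -2.3, "wy": 0, "wz": 0}, {"hand": 15, "x": 0, "y": 0.06, "z": 0.2, "wx": -2.3, "wy": 0, "wz": 0}]
end [0.5175 0.2245 0.2001] [[0.25, 0.915, -0.316], [0.927, -0.132, 0.351], [0.28, -0.38, -0.882]]
```

```bash
sed -i 's/^def tcp_for/C=C+BR@np.array([-.0014,.0006,-.0015])\ndef tcp_for/' binf.py
python3 - <<'E'
from binf import *
cur()
D=inbin(-133,44,2.5,10);E=inbin(-119,44,1.5,3)
plan([(D[0],D[1],5),(E[0],E[1],3)],15)
E
```

```text
t 14.25 noseB [-149.6   44.5   51.9] heelB [-273.6   44.4   73.8] phi,roll,yaw [10.03  0.13  0.04] F(bin) [-0.9 -0.8 -1.4] op 0.318 nose [0.592 0.224 0.141]
[{"hand": 15, "x": 0, "y": 0.2, "z": 0.37, "wx": 0, "wy": 0, "wz": 0}, {"hand": 15, "x": -0.01, "y": 0.2, "z": 0.36, "wx": 0, "wy": 0, "wz": 0}, {"hand": 15, "x": 0, "y": 0.2, "z": 0.37, "wx": 0, "wy": -0.1, "wz": 0}, {"hand": 15, "x": 0, "y": 0.2, "z": 0.37, "wx": 0, "wy": 0, "wz": 0}, {"hand": 15, "x": 0, "y": 0.19, "z": 0.36, "wx": 0, "wy": 0, "wz": 0.1}, {"hand": 15, "x": 0, "y": 0.08, "z": 0.19, "wx": -2.4, "wy": 0, "wz": 0}, {"hand": 15, "x": 0, "y": 0.07, "z": 0.2, "wx": -2.3, "wy": 0, "wz": 0}, {"hand": 15, "x": 0, "y": 0.06, "z": 0.19, "wx": -2.3, "wy": 0, "wz": 0}]
end [0.5162 0.2258 0.1996] [[0.25, 0.915, -0.316], [0.927, -0.132, 0.351], [0.28, -0.38, -0.882]]
```

{"api": "move_arm", "payload": {
  "moves": [
    {"hand": 15, "x": 0, "y": 0.2, "z": 0.37, "wx": 0, "wy": 0, "wz": 0},
    {"hand": 15, "x": -0.01, "y": 0.2, "z": 0.36, "wx": 0, "wy": 0, "wz": 0},
    {"hand": 15, "x": 0, "y": 0.2, "z": 0.37, "wx": 0, "wy": -0.1, "wz": 0},
    {"hand": 15, "x": 0, "y": 0.2, "z": 0.37, "wx": 0, "wy": 0, "wz": 0},
    {"hand": 15, "x": 0, "y": 0.19, "z": 0.36, "wx": 0, "wy": 0, "wz": 0.1},
    {"hand": 15, "x": 0, "y": 0, "z": 0, "wx": 0, "wy": 0, "wz": 0}
  ]
}}

```text
time_s: 14.85
position: [0.5168, 0.2213, 0.213]
tcp_rot: [[0.25, 0.869, -0.426], [0.927, -0.088, 0.364], [0.279, -0.486, -0.828]]
force: [-0.7, -0.4, -1.3]
opening: 0.322
```

Run:
```python
from binf import *
s=cur()
for n in("wrist","scene"): d=cap(n,n[:2]+"11.png")
cur();cap("wrist");cur()
```

```text
t 14.85 noseB [-133.2   43.5    1.2] heelB [-257.3   43.7   23.2] phi,roll,yaw [ 1.008e+01 -1.000e-02 -8.000e-02] F(bin) [-0.2 -0.9 -1.2] op 0.322 nose [0.593 0.238 0.09 ]
t 14.95 noseB [-133.2   43.9    2.5] heelB [-257.3   44.    24.4] phi,roll,yaw [ 1.002e+01  1.000e-02 -6.000e-02] F(bin) [ 0.4 -0.6 -1.2] op 0.317 nose [0.594 0.237 0.091]
t 15.0 noseB [-133.   44.    3.] heelB [-257.1   44.1   24.8] phi,roll,yaw [ 9.98  0.02 -0.05] F(bin) [ 0.7 -1.3 -1.5] op 0.317 nose [0.594 0.237 0.092]
```

View pics/wr11.png

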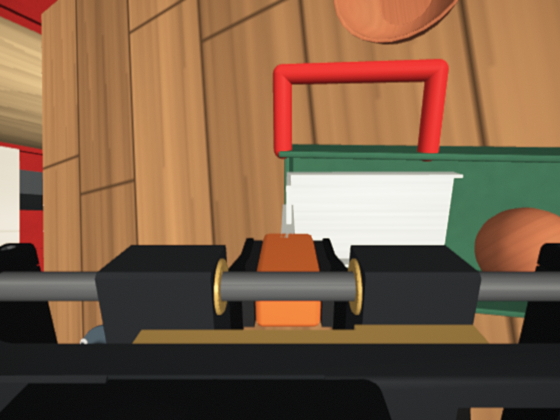

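View pics/sc11.png

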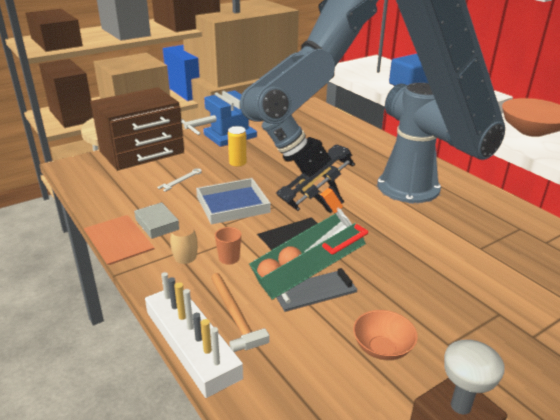

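Run:
```python
from binf import *
cur()
E1=inbin(-121,44,2.5,10);E=inbin(-119,42,2.5,3);F=inbin(-119,38,1.5,3)
plan([(E1[0],E1[1],2),(E[0],E[1],4),(F[0],F[1],2)],15)
```

```text
t 15.0 noseB [-133.   44.    3.] heelB [-257.1   44.1   24.8] phi,roll,yaw [ 9.98  0.02 -0.05] F(bin) [ 0.7 -1.3 -1.5] op 0.317 nose [0.594 0.237 0.092]
[{"hand": 15, "x": 0, "y": 0.24, "z": -0.03, "wx": 0, "wy": 0, "wz": 0}, {"hand": 15, "x": 0, "y": 0.24, "z": -0.04, "wx": 0, "wy": 0, "wz": 0}, {"hand": 15, "x": -0.02, "y": -0.07, "z": 0.16, "wx": -1.7, "wy": 0, "wz": 0}, {"hand": 15, "x": -0.02, "y": -0.06, "z": 0.15, "wx": -1.8, "wy": 0, "wz": 0}, {"hand": 15, "x": -0.02, "y": -0.07, "z": 0.15, "wx": -1.7, "wy": 0, "wz": 0}, {"hand": 15, "x": -0.02, "y": -0.08, "z": 0.15, "wx": -1.8, "wy": 0, "wz": 0}, {"hand": 15, "x": -0.08, "y": 0, "z": 0.02, "wx": 0, "wy": 0, "wz": 0}, {"hand": 15, "x": -0.08, "y": 0, "z": 0.02, "wx": 0, "wy": 0, "wz": 0}]
end [0.5146 0.2203 0.1978] [[0.25, 0.916, -0.315], [0.927, -0.132, 0.351], [0.28, -0.38, -0.882]]
```

{"api": "move_arm", "payload": {
  "moves": [
    {"hand": 15, "x": 0, "y": 0.24, "z": -0.03, "wx": 0, "wy": 0, "wz": 0},
    {"hand": 15, "x": 0, "y": 0.24, "z": -0.04, "wx": 0, "wy": 0, "wz": 0},
    {"hand": 15, "x": -0.02, "y": -0.07, "z": 0.16, "wx": -1.7, "wy": 0, "wz": 0},
    {"hand": 15, "x": -0.02, "y": -0.06, "z": 0.15, "wx": -1.8, "wy": 0, "wz": 0},
    {"hand": 15, "x": -0.02, "y": -0.07, "z": 0.15, "wx": -1.7, "wy": 0, "wz": 0},
    {"hand": 15, "x": -0.02, "y": -0.08, "z": 0.15, "wx": -1.8, "wy": 0, "wz": 0},
    {"hand": 15, "x": -0.08, "y": 0, "z": 0.02, "wx": 0, "wy": 0, "wz": 0},
    {"hand": 15, "x": -0.08, "y": 0, "z": 0.02, "wx": 0, "wy": 0, "wz": 0},
    {"hand": 15, "x": 0, "y": 0, "z": 0, "wx": 0, "wy": 0, "wz": 0}
  ]
}}

```text
time_s: 15.9
position: [0.5152, 0.2198, 0.1975]
tcp_rot: [[0.25, 0.916, -0.315], [0.927, -0.133, 0.351], [0.28, -0.38, -0.882]]
force: [0.8, -0.1, -1.1]
opening: 0.319
```

Run:
```python
from binf import *
s=cur()
cap("wrist","wr12.png")
cur();cap("wrist");cur()
F=inbin(-119,38,-.5,3)
plan([(F[0],F[1],2)],15)
```

```text
t 15.9 noseB [-118.3   37.5    1.7] heelB [-244.1   37.7    8.2] phi,roll,yaw [ 2.96  0.02 -0.08] F(bin) [ 1.1 -0.2 -0.8] op 0.319 nose [0.606 0.23  0.084]
t 15.95 noseB [-118.2   37.7    1.7] heelB [-244.1   37.8    8.2] phi,roll,yaw [ 2.96  0.03 -0.08] F(bin) [ 0.4  0.1 -1.2] op 0.323 nose [0.606 0.23  0.084]
t 16.0 noseB [-118.3   37.8    1.7] heelB [-244.2   37.9    8.2] phi,roll,yaw [ 2.96  0.03 -0.07] F(bin) [ 0.8 -0.9 -1.3] op 0.321 nose [0.606 0.23  0.084]
[{"hand": 15, "x": 0, "y": -0.01, "z": 0.04, "wx": 0, "wy": 0, "wz": 0}, {"hand": 15, "x": 0, "y": -0.01, "z": 0.04, "wx": 0, "wy": 0, "wz": -0.1}]
end [0.5141 0.2208 0.196 ] [[0.248, 0.916, -0.315], [0.927, -0.131, 0.351], [0.28, -0.379, -0.882]]
```

View pics/wr12.png

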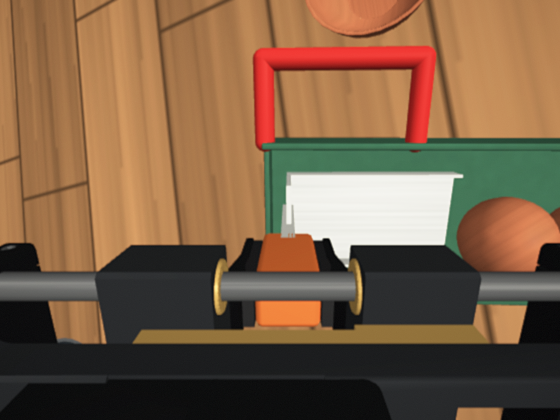

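Now lower until the nose edge touches the floor.

{"api": "move_arm", "payload": {
  "moves": [
    {"hand": 15, "x": 0, "y": 0, "z": 0.04, "wx": 0, "wy": 0, "wz": 0},
    {"hand": 15, "x": 0, "y": 0, "z": 0.04, "wx": 0, "wy": 0, "wz": 0},
    {"hand": 15, "x": 0, "y": 0, "z": 0.02, "wx": 0, "wy": 0, "wz": 0},
    {"hand": 15, "x": 0, "y": 0, "z": 0, "wx": 0, "wy": 0, "wz": 0}
  ]
}}

```text
time_s: 16.4
position: [0.5147, 0.2209, 0.1962]
tcp_rot: [[0.249, 0.917, -0.313], [0.927, -0.132, 0.351], [0.28, -0.377, -0.883]]
force: [0.2, -2.7, 4.4]
opening: 0.317
```

Run:
```python
from binf import *
s=cur();print(s["moment"])
```

```text
t 16.4 noseB [-118.2   38.1    0.2] heelB [-244.1   38.2    6.4] phi,roll,yaw [ 2.83  0.02 -0.02] F(bin) [-0.9 -1.2  4.9] op 0.317 nose [0.606 0.231 0.083]
[-0.53702841 -0.48143798 -0.09357481]
```

{"api": "move_arm", "payload": {
  "moves": [
    {"hand": 15, "x": 0, "y": 0, "z": -0.03, "wx": 0, "wy": 0, "wz": 0},
    {"hand": 15, "x": 0, "y": 0.3, "z": -0.015, "wx": 0, "wy": 0, "wz": 0},
    {"hand": 15, "x": 0, "y": 0.3, "z": -0.015, "wx": 0, "wy": 0, "wz": 0},
    {"hand": 15, "x": 0, "y": 0.3, "z": -0.015, "wx": 0, "wy": 0, "wz": 0},
    {"hand": 15, "x": 0, "y": 0.3, "z": -0.015, "wx": 0, "wy": 0, "wz": 0},
    {"hand": 15, "x": 0, "y": 0.3, "z": -0.015, "wx": 0, "wy": 0, "wz": 0},
    {"hand": 15, "x": 0, "y": 0, "z": 0, "wx": 0, "wy": 0, "wz": 0}
  ]
}}

```text
time_s: 17.1
position: [0.5512, 0.2149, 0.1831]
tcp_rot: [[0.25, 0.917, -0.312], [0.927, -0.133, 0.351], [0.28, -0.377, -0.883]]
force: [2.3, -1.9, 3.7]
opening: 0.322
```

Run:
```python
from binf import *
s=cur();print(s["moment"])
cap("wrist","wr13.png");cap("side","si13.png")
im=cv2.imread("pics/si13.png");cv2.imwrite("pics/si13c.png",cv2.resize(im[90:210,210:370],None,fx=4.5,fy=4.5,interpolation=cv2.INTER_CUBIC))
```

```text
t 17.1 noseB [-79.   37.9   0.3] heelB [-204.9   38.1    6.4] phi,roll,yaw [ 2.79  0.05 -0.05] F(bin) [ 1.2 -0.2  4.6] op 0.322 nose [0.642 0.225 0.069]
[-0.55734459 -0.9785278  -0.15973568]
```

View pics/wr13.png

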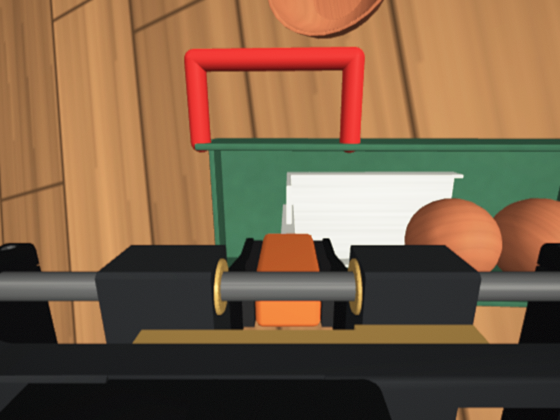

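View pics/si13c.png

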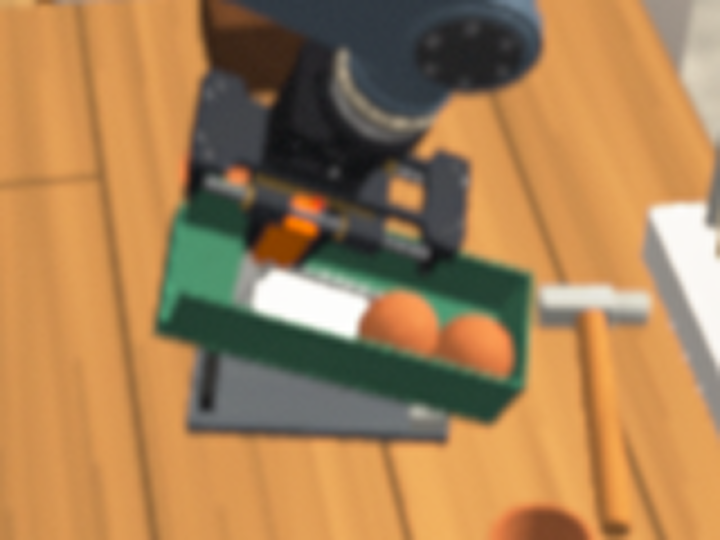

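{"api": "move_arm", "payload": {
  "moves": [
    {"hand": 15, "x": 0, "y": 0.3, "z": -0.03, "wx": 0, "wy": 0, "wz": 0},
    {"hand": 15, "x": 0, "y": 0.3, "z": -0.015, "wx": 0, "wy": 0, "wz": 0},
    {"hand": 15, "x": 0, "y": 0.3, "z": -0.015, "wx": 0, "wy": 0, "wz": 0},
    {"hand": 15, "x": 0, "y": 0.3, "z": -0.015, "wx": 0, "wy": 0, "wz": 0},
    {"hand": 15, "x": 0, "y": 0.3, "z": -0.015, "wx": 0, "wy": 0, "wz": 0},
    {"hand": 15, "x": 0, "y": 0.3, "z": -0.015, "wx": 0, "wy": 0, "wz": 0},
    {"hand": 15, "x": 0, "y": 0.2, "z": -0.01, "wx": 0, "wy": 0, "wz": 0},
    {"hand": 15, "x": 0, "y": 0.2, "z": -0.01, "wx": 0, "wy": 0, "wz": 0},
    {"hand": 15, "x": 0, "y": 0.2, "z": -0.01, "wx": 0, "wy": 0, "wz": 0}
  ]
}}

```text
time_s: 18.1
position: [0.6043, 0.2063, 0.1647]
tcp_rot: [[0.249, 0.915, -0.317], [0.927, -0.131, 0.351], [0.28, -0.381, -0.881]]
force: [-1.0, -1.4, 6.9]
opening: 0.315
```

Run:
```python
from binf import *
s=cur();print(s["moment"])
cap("wrist","wr14.png");cap("side","si14.png")
im=cv2.imread("pics/si14.png");cv2.imwrite("pics/si14c.png",cv2.resize(im[90:210,210:370],None,fx=4.5,fy=4.5,interpolation=cv2.INTER_CUBIC))
```

```text
t 18.1 noseB [-22.5  38.1   0.3] heelB [-148.3   38.1    7.1] phi,roll,yaw [ 3.08  0.03 -0.04] F(bin) [-3.   0.4  6.4] op 0.315 nose [0.695 0.216 0.051]
[-0.35802951 -0.35048057 -0.00206659]
```

View pics/wr14.png

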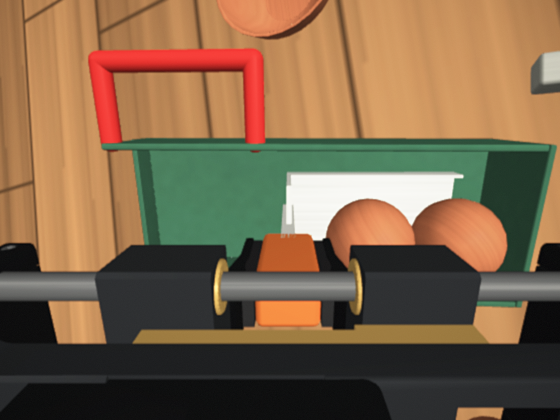

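View pics/si14c.png

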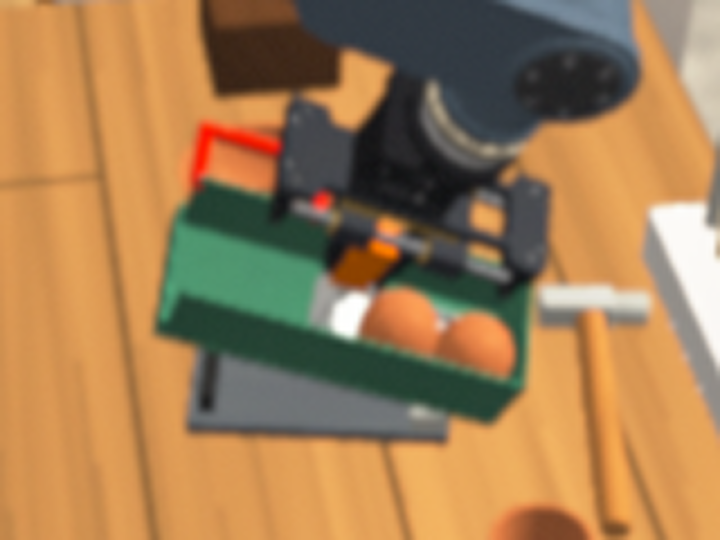

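{"api": "move_arm", "payload": {
  "moves": [
    {"hand": 15, "x": 0, "y": 0.15, "z": -0.02, "wx": 0, "wy": 0, "wz": 0},
    {"hand": 15, "x": 0, "y": 0.15, "z": -0.008, "wx": 0, "wy": 0, "wz": 0},
    {"hand": 15, "x": 0, "y": 0.15, "z": -0.008, "wx": 0, "wy": 0, "wz": 0},
    {"hand": 15, "x": 0, "y": 0.15, "z": -0.008, "wx": 0, "wy": 0, "wz": 0},
    {"hand": 15, "x": 0, "y": 0.08, "z": -0.005, "wx": 0, "wy": 0, "wz": 0},
    {"hand": 15, "x": 0, "y": 0, "z": 0, "wx": 0, "wy": 0, "wz": 0}
  ]
}}

```text
time_s: 18.8
position: [0.6205, 0.2036, 0.159]
tcp_rot: [[0.25, 0.915, -0.316], [0.927, -0.131, 0.351], [0.28, -0.381, -0.881]]
force: [0.8, -0.7, 6.6]
opening: 0.319
```

Run:
```python
from binf import *
s=cur();print(s["moment"])
cap("wrist","wr15.png")
```

```text
t 18.8 noseB [-5.1 38.   0.4] heelB [-131.    38.1    7.1] phi,roll,yaw [ 3.05  0.03 -0.04] F(bin) [-1.4  1.4  6.4] op 0.319 nose [0.711 0.214 0.045]
[-0.40294306 -0.5010557  -0.05567149]
```

View pics/wr15.png

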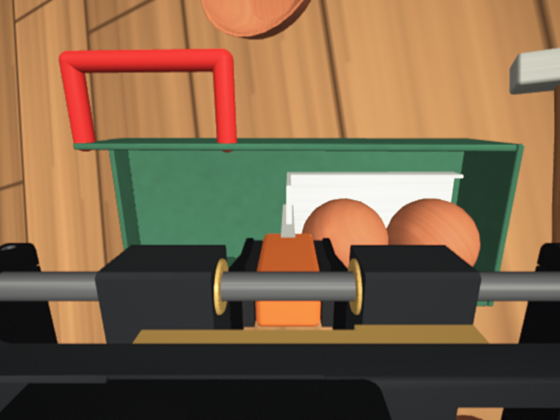

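Run:
```python
from binf import *
way=[]
n=15
for i in range(1,n+1):
    ph=3-33*i/n;a=np.radians(-ph);hx_=-131-4*i/n;hz=7+5*i/n
    q=inbin(hx_+126*np.cos(a),38+2*i/n,hz+126*np.sin(a),ph);way.append((q[0],q[1],1))
print(way[-1][0],way[-1][1])
plan(way,15)
```

```text
[0.57707645 0.21384659 0.17067472] [[ 0.24876295  0.93984808  0.23409953]
 [ 0.92731361 -0.30089238  0.22260556]
 [ 0.27965418  0.16170766 -0.94638479]]
[{"hand": 15, "x": 0.01, "y": -0.13, "z": -0.01, "wx": -2.2, "wy": 0, "wz": 0}, {"hand": 15, "x": 0, "y": -0.13, "z": -0.01, "wx": -2.2, "wy": 0, "wz": 0}, {"hand": 15, "x": 0.01, "y": -0.12, "z": -0.01, "wx": -2.2, "wy": 0, "wz": 0}, {"hand": 15, "x": 0, "y": -0.13, "z": -0.02, "wx": -2.2, "wy": 0, "wz": 0}, {"hand": 15, "x": 0.01, "y": -0.12, "z": -0.01, "wx": -2.2, "wy": 0, "wz": 0}, {"hand": 15, "x": 0, "y": -0.13, "z": -0.01, "wx": -2.2, "wy": 0, "wz": 0}, {"hand": 15, "x": 0.01, "y": -0.12, "z": -0.02, "wx": -2.2, "wy": 0, "wz": 0}, {"hand": 15, "x": 0, "y": -0.13, "z": -0.01, "wx": -2.2, "wy": 0, "wz": 0}, {"hand": 15, "x": 0.01, "y": -0.12, "z": -0.02, "wx": -2.2, "wy": 0, "wz": 0}, {"hand": 15, "x": 0, "y": -0.12, "z": -0.01, "wx": -2.2, "wy": 0, "wz": 0}, {"hand": 15, "x": 0.01, "y": -0.12, "z": -0.02, "wx": -2.2, "wy": 0, "wz": 0}, {"hand": 15, "x": 0, "y": -0.12, "z": -0.01, "wx": -2.2, "wy": 0, "wz": 0}, {"hand": 15, "x": 0.01, "y": -0.12, "z": -0.02, "wx": -2.2, "wy": 0, "wz": 0}, {"hand": 15, "x": 0, "y": -0.12, "z": -0.01, "wx": -2.2, "wy": 0, "wz": 0}, {"hand": 15, "x": 0.01, "y": -0.12, "z": -0.02, "wx": -2.2, "wy": 0, "wz": 0}]
end [0.5771 0.2139 0.1707] [[0.25, 0.94, 0.233], [0.927, -0.301, 0.223], [0.28, 0.161, -0.947]]
```

{"api": "move_arm", "payload": {
  "moves": [
    {"hand": 15, "x": 0.01, "y": -0.13, "z": -0.01, "wx": -2.2, "wy": 0, "wz": 0},
    {"hand": 15, "x": 0, "y": -0.13, "z": -0.01, "wx": -2.2, "wy": 0, "wz": 0},
    {"hand": 15, "x": 0.01, "y": -0.12, "z": -0.01, "wx": -2.2, "wy": 0, "wz": 0},
    {"hand": 15, "x": 0, "y": -0.13, "z": -0.02, "wx": -2.2, "wy": 0, "wz": 0},
    {"hand": 15, "x": 0.01, "y": -0.12, "z": -0.01, "wx": -2.2, "wy": 0, "wz": 0},
    {"hand": 15, "x": 0, "y": -0.13, "z": -0.01, "wx": -2.2, "wy": 0, "wz": 0},
    {"hand": 15, "x": 0.01, "y": -0.12, "z": -0.02, "wx": -2.2, "wy": 0, "wz": 0},
    {"hand": 15, "x": 0, "y": 0, "z": 0, "wx": 0, "wy": 0, "wz": 0}
  ]
}}

```text
time_s: 19.65
position: [0.5963, 0.2086, 0.1653]
tcp_rot: [[0.25, 0.966, -0.069], [0.927, -0.218, 0.304], [0.278, -0.14, -0.95]]
force: [-0.1, 1.2, -4.0]
opening: 0.318
```

Run:
```python
from binf import *
s=cur();print(s["moment"],s["joint_positions"].round(1))
cap("wrist","wr16.png");cap("side","si16.png")
im=cv2.imread("pics/si16.png");cv2.imwrite("pics/si16c.png",cv2.resize(im[90:210,210:370],None,fx=4.5,fy=4.5,interpolation=cv2.INTER_CUBIC))
```

```text
t 19.65 noseB [-13.5  38.2  31.9] heelB [-136.8   38.3    5.9] phi,roll,yaw [-11.93  -0.06  -0.09] F(bin) [ 1.  -0.  -4.1] op 0.318 nose [0.712 0.204 0.076]
[-0.18537279  0.18235074  0.06833909] [ 0.4 35.3 85.4 19.7 64.6  5. ]
```

View pics/wr16.png

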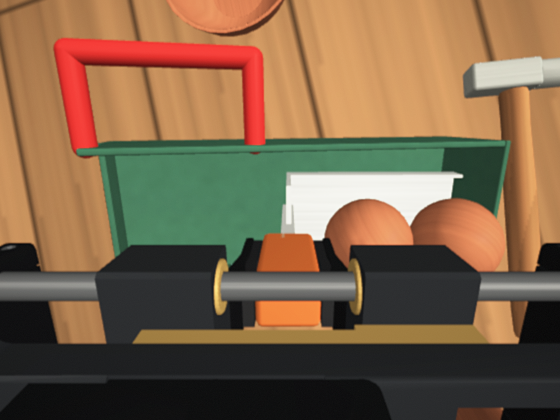

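View pics/si16c.png

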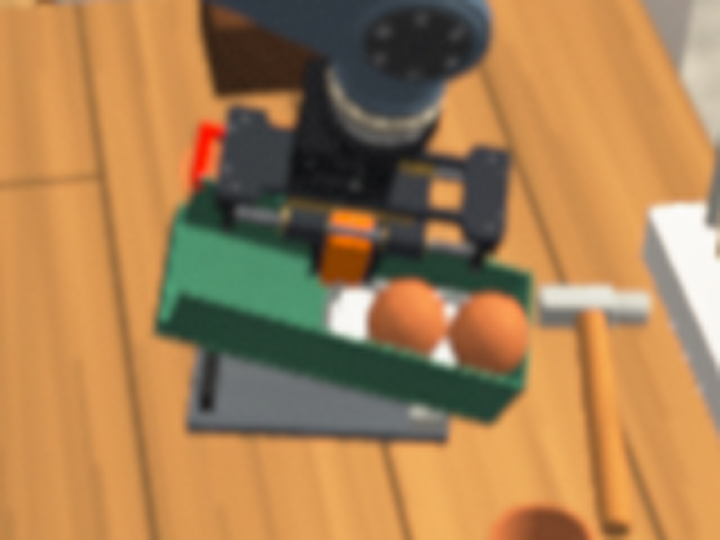

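Run:
```python
from binf import *
way=[]
def add(nx,ph,hz,y):
    a=np.radians(-ph);q=inbin(nx,y,hz+126*np.sin(a),ph);way.append((q[0],q[1],1))
add(-8,-12,6.5,38.2);add(-4,-12,7,38.2)
for ph in (-13.5,-15,-16.5,-18,-19.5,-21,-22.5,-24): add(-4,ph,7.5,38.5)
add(-4,-24,7.5,38.5);
for k,ph in enumerate((-26,-28,-30)): add(-5-2*k,ph,8+k,39)
plan(way,15)
```

```text
[{"hand": 15, "x": -0.02, "y": 0.11, "z": 0.05, "wx": 0.1, "wy": 0, "wz": -0.1}, {"hand": 15, "x": 0, "y": 0.16, "z": 0.01, "wx": 0, "wy": 0, "wz": 0}, {"hand": 15, "x": 0.01, "y": -0.04, "z": -0.01, "wx": -1.5, "wy": 0, "wz": 0}, {"hand": 15, "x": 0, "y": -0.05, "z": 0.01, "wx": -1.5, "wy": 0, "wz": 0}, {"hand": 15, "x": 0, "y": -0.04, "z": 0.01, "wx": -1.5, "wy": 0, "wz": 0}, {"hand": 15, "x": 0, "y": -0.05, "z": 0.01, "wx": -1.5, "wy": 0, "wz": 0}, {"hand": 15, "x": 0, "y": -0.03, "z": 0.01, "wx": -1.5, "wy": 0, "wz": 0}, {"hand": 15, "x": 0, "y": -0.04, "z": 0.02, "wx": -1.5, "wy": 0, "wz": 0}, {"hand": 15, "x": 0, "y": -0.03, "z": 0.01, "wx": -1.5, "wy": 0, "wz": 0}, {"hand": 15, "x": 0, "y": -0.03, "z": 0.02, "wx": -1.5, "wy": 0, "wz": 0}, {"hand": 15, "x": 0, "y": 0, "z": 0, "wx": 0, "wy": 0, "wz": 0}, {"hand": 15, "x": 0.02, "y": -0.07, "z": 0, "wx": -2, "wy": 0, "wz": 0}, {"hand": 15, "x": 0, "y": -0.09, "z": -0.04, "wx": -2, "wy": 0, "wz": 0}, {"hand": 15, "x": 0, "y": -0.08, "z": -0.03, "wx": -2, "wy": 0, "wz": 0}]
end [0.592 0.211 0.163] [[0.248, 0.94, 0.234], [0.928, -0.3, 0.222], [0.279, 0.162, -0.946]]
```

{"api": "move_arm", "payload": {
  "moves": [
    {"hand": 15, "x": 0, "y": 0.14, "z": 0.03, "wx": 0, "wy": 0, "wz": 0},
    {"hand": 15, "x": 0, "y": 0.18, "z": 0.03, "wx": 0, "wy": 0, "wz": 0},
    {"hand": 15, "x": 0.01, "y": -0.04, "z": 0, "wx": -1.5, "wy": 0, "wz": 0},
    {"hand": 15, "x": 0, "y": -0.05, "z": 0.01, "wx": -1.5, "wy": 0, "wz": 0},
    {"hand": 15, "x": 0, "y": -0.04, "z": 0.01, "wx": -1.5, "wy": 0, "wz": 0},
    {"hand": 15, "x": 0, "y": -0.05, "z": 0.01, "wx": -1.5, "wy": 0, "wz": 0},
    {"hand": 15, "x": 0, "y": -0.03, "z": 0.01, "wx": -1.5, "wy": 0, "wz": 0},
    {"hand": 15, "x": 0, "y": -0.04, "z": 0.02, "wx": -1.5, "wy": 0, "wz": 0},
    {"hand": 15, "x": 0, "y": -0.03, "z": 0.01, "wx": -1.5, "wy": 0, "wz": 0},
    {"hand": 15, "x": 0, "y": -0.03, "z": 0.02, "wx": -1.5, "wy": 0, "wz": 0},
    {"hand": 15, "x": 0, "y": 0, "z": 0, "wx": 0, "wy": 0, "wz": 0}
  ]
}}

```text
time_s: 20.85
position: [0.6007, 0.2089, 0.1622]
tcp_rot: [[0.25, 0.958, 0.14], [0.927, -0.279, 0.251], [0.279, 0.067, -0.958]]
force: [0.7, 0.7, -2.3]
opening: 0.324
```

Run:
```python
from binf import *
s=cur();print(s["moment"],s["joint_positions"].round(1))
cap("wrist","wr17.png")
```

```text
t 20.85 noseB [-1.3 38.7 61. ] heelB [-116.1   38.9    9.1] phi,roll,yaw [-2.433e+01  1.000e-02 -8.000e-02] F(bin) [ 1.3  0.2 -2.1] op 0.324 nose [0.731 0.193 0.098]
[-0.25377695  0.32719028  0.03181733] [ 2.2 31.7 93.6 19.4 47.5  5.5]
```

View pics/wr17.png

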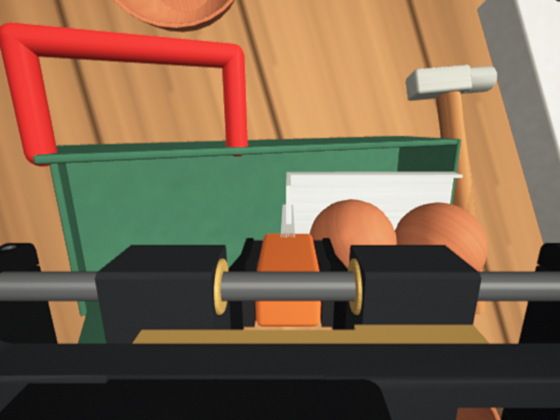

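{"api": "move_arm", "payload": {
  "moves": [
    {"hand": 15, "x": 0.02, "y": -0.1, "z": -0.02, "wx": -2, "wy": 0, "wz": 0},
    {"hand": 15, "x": 0, "y": -0.1, "z": -0.04, "wx": -2, "wy": 0, "wz": 0},
    {"hand": 15, "x": 0, "y": -0.1, "z": -0.03, "wx": -2, "wy": 0, "wz": 0},
    {"hand": 15, "x": 0, "y": 0, "z": 0, "wx": -2, "wy": 0, "wz": 0},
    {"hand": 15, "x": 0, "y": 0, "z": 0, "wx": 0, "wy": 0, "wz": 0},
    {"hand": 15, "x": 0, "y": 0, "z": 0, "wx": 0, "wy": 0, "wz": 0}
  ]
}}

```text
time_s: 21.5
position: [0.5943, 0.2109, 0.1642]
tcp_rot: [[0.25, 0.929, 0.273], [0.927, -0.311, 0.21], [0.28, 0.201, -0.939]]
force: [-0.0, 0.0, -2.1]
opening: 0.319
```

Run:
```python
from binf import *
s=cur();print(s["moment"],s["joint_positions"].round(1))
cap("wrist","wr18.png");cap("side","si18.png")
im=cv2.imread("pics/si18.png");cv2.imwrite("pics/si18c.png",cv2.resize(im[90:210,210:370],None,fx=4.5,fy=4.5,interpolation=cv2.INTER_CUBIC))
```

```text
t 21.5 noseB [-7.2 39.5 80.9] heelB [-113.6   39.7   13.4] phi,roll,yaw [-3.239e+01  3.000e-02 -6.000e-02] F(bin) [ 0.6 -0.6 -1.9] op 0.319 nose [0.731 0.188 0.119]
[-0.21910973  0.46917112  0.02560489] [ 4.  29.3 99.8 19.2 35.4  6.6]
```

View pics/wr18.png

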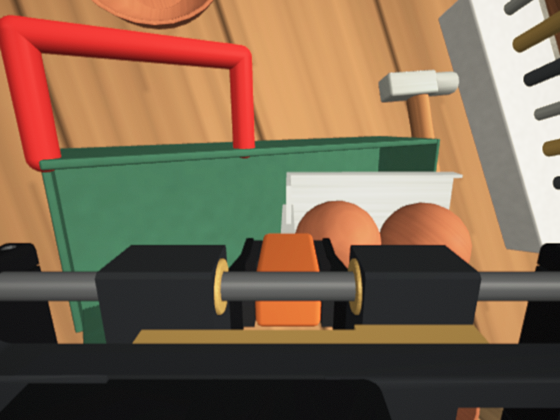

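View pics/si18c.png

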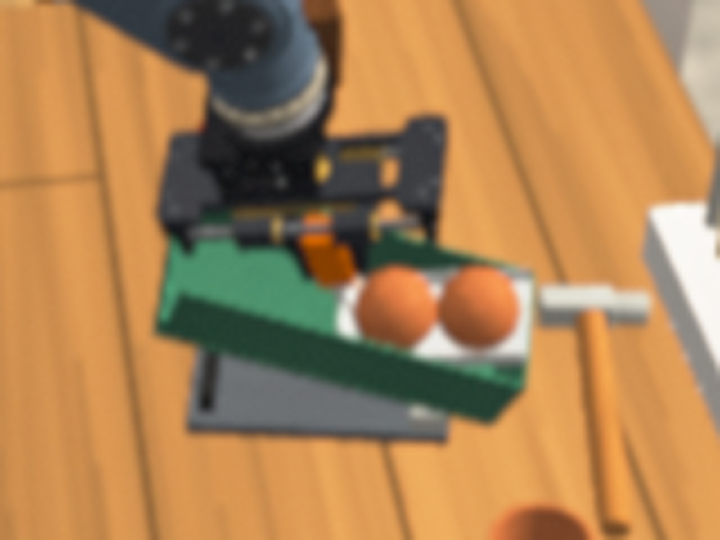

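```bash
python3 - <<'E'
from binf import *
s=cur();p=np.array(s["position"]);M=np.array(s["tcp_rot"])
yaw=np.radians(-14);
S=R.from_euler("z",yaw)*R.from_euler("y",-12,degrees=True);S=S.as_matrix()
T=np.c_[S[:,1],S[:,0],-S[:,2]]
plan([(p+[0,0,.06],M,7),(p+[-.02,0,.15],T,10)],15)
E
python3 -c "
import cv2
im=cv2.imread('pics/d6.png');cv2.imwrite('pics/panc.png',cv2.resize(im[255:335,245:345],None,fx=7,fy=7,interpolation=cv2.INTER_CUBIC))"
```

```text
t 21.6 noseB [-6.9 39.5 81.3] heelB [-113.2   39.7   13.7] phi,roll,yaw [-32.44   0.04  -0.06] F(bin) [ 0.4 -0.9 -2.8] op 0.321 nose [0.731 0.188 0.119]
[{"hand": 15, "x": 0.1, "y": 0.07, "z": -0.32, "wx": 0, "wy": 0, "wz": 0}, {"hand": 15, "x": 0.09, "y": 0.07, "z": -0.32, "wx": 0, "wy": 0, "wz": 0}, {"hand": 15, "x": 0.1, "y": 0.07, "z": -0.33, "wx": 0, "wy": 0, "wz": 0}, {"hand": 15, "x": 0.09, "y": 0.07, "z": -0.32, "wx": 0, "wy": 0, "wz": 0}, {"hand": 15, "x": 0.1, "y": 0.07, "z": -0.32, "wx": 0, "wy": 0, "wz": 0}, {"hand": 15, "x": 0.1, "y": 0.06, "z": -0.32, "wx": 0, "wy": 0, "wz": 0}, {"hand": 15, "x": 0.09, "y": 0.07, "z": -0.32, "wx": 0, "wy": 0, "wz": 0}, {"hand": 15, "x": 0.08, "y": 0, "z": -0.36, "wx": 0, "wy": -1.6, "wz": -0.4}, {"hand": 15, "x": 0.07, "y": 0, "z": -0.36, "wx": 0.1, "wy": -1.5, "wz": -0.5}, {"hand": 15, "x": 0.06, "y": 0, "z": -0.37, "wx": 0, "wy": -1.6, "wz": -0.4}, {"hand": 15, "x": 0.06, "y": 0, "z": -0.36, "wx": 0, "wy": -1.6, "wz": -0.5}, {"hand": 15, "x": 0.04, "y": 0, "z": -0.37, "wx": 0, "wy": -1.5, "wz": -0.4}, {"hand": 15, "x": 0.03, "y": 0, "z": -0.37, "wx": 0.1, "wy": -1.6, "wz": -0.5}, {"hand": 15, "x": 0.02, "y": 0, "z": -0.37, "wx": 0, "wy": -1.6, "wz": -0.4}, {"hand": 15, "x": 0.01, "y": 0, "z": -0.36, "wx": 0, "wy": -1.5, "wz": -0.5}, {"hand": 15, "x": 0, "y": 0, "z": -0.37, "wx": 0, "wy": -1.6, "wz": -0.4}, {"hand": 15, "x": -0.01, "y": 0, "z": -0.37, "wx": 0.1, "wy": -1.6, "wz": -0.5}]
end [0.5748 0.2107 0.3143] [[0.241, 0.949, 0.201], [0.97, -0.236, -0.051], [-0.001, 0.207, -0.978]]
```

View pics/panc.png

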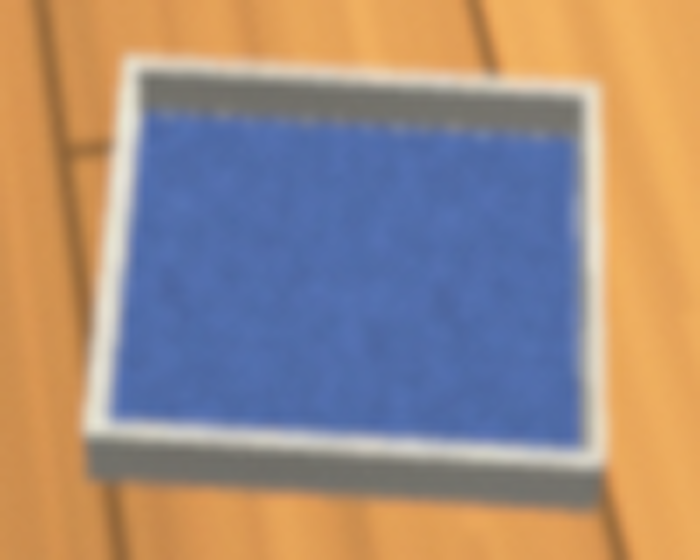

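{"api": "move_arm", "payload": {
  "moves": [
    {"hand": 15, "x": 0.1, "y": 0.07, "z": -0.32, "wx": 0, "wy": 0, "wz": 0},
    {"hand": 15, "x": 0.09, "y": 0.07, "z": -0.32, "wx": 0, "wy": 0, "wz": 0},
    {"hand": 15, "x": 0.1, "y": 0.07, "z": -0.33, "wx": 0, "wy": 0, "wz": 0},
    {"hand": 15, "x": 0.09, "y": 0.07, "z": -0.32, "wx": 0, "wy": 0, "wz": 0},
    {"hand": 15, "x": 0.1, "y": 0.07, "z": -0.32, "wx": 0, "wy": 0, "wz": 0},
    {"hand": 15, "x": 0.1, "y": 0.06, "z": -0.32, "wx": 0, "wy": 0, "wz": 0},
    {"hand": 15, "x": 0.09, "y": 0.07, "z": -0.32, "wx": 0, "wy": 0, "wz": 0},
    {"hand": 15, "x": 0.08, "y": 0, "z": -0.36, "wx": 0, "wy": -1.6, "wz": -0.4},
    {"hand": 15, "x": 0.07, "y": 0, "z": -0.36, "wx": 0.1, "wy": -1.5, "wz": -0.5},
    {"hand": 15, "x": 0.06, "y": 0, "z": -0.37, "wx": 0, "wy": -1.6, "wz": -0.4},
    {"hand": 15, "x": 0.06, "y": 0, "z": -0.36, "wx": 0, "wy": -1.6, "wz": -0.5},
    {"hand": 15, "x": 0.04, "y": 0, "z": -0.37, "wx": 0, "wy": -1.5, "wz": -0.4},
    {"hand": 15, "x": 0.03, "y": 0, "z": -0.37, "wx": 0.1, "wy": -1.6, "wz": -0.5},
    {"hand": 15, "x": 0.02, "y": 0, "z": -0.37, "wx": 0, "wy": -1.6, "wz": -0.4},
    {"hand": 15, "x": 0.01, "y": 0, "z": -0.36, "wx": 0, "wy": -1.5, "wz": -0.5},
    {"hand": 15, "x": 0, "y": 0, "z": -0.37, "wx": 0, "wy": -1.6, "wz": -0.4},
    {"hand": 15, "x": -0.01, "y": 0, "z": -0.37, "wx": 0.1, "wy": -1.6, "wz": -0.5},
    {"hand": 15, "x": 0, "y": 0, "z": 0, "wx": 0, "wy": 0, "wz": 0},
    {"hand": 15, "x": 0, "y": 0, "z": 0, "wx": 0, "wy": 0, "wz": 0}
  ]
}}

```text
time_s: 23.5
position: [0.5737, 0.2112, 0.3142]
tcp_rot: [[0.241, 0.95, 0.201], [0.971, -0.236, -0.05], [-0.0, 0.207, -0.978]]
force: [-0.0, -0.4, -2.5]
opening: 0.321
```

Run:
```python
from binf import *
from fit import fit
s=cur();print(s["position"],s["moment"],s["joint_positions"].round(1))
d=cap("wrist","wr19.png");np.save("w19.npy",cloud(d));np.save("w19im.npy",d["image"])
d=cap("side","si19.png");cap("scene","sc19.png")
P=np.array([[-95,85,35],[95,85,35],[95,-85,35],[-95,-85,35]])/1e3
px=np.array([[125,58],[601,80],[606,462],[85,435]])/7+[245,255]
np.save("pan.npy",fit(d,P,px,0,[.55,-.22,0.]))
```

```text
t 23.5 noseB [-76.9  66.  211.1] heelB [-184.    56.5  145.5] phi,roll,yaw [-32.76 -15.59  -4.72] F(bin) [ 0.9 -1.1 -2.2] op 0.321 nose [0.708 0.178 0.266]
[0.57370234 0.21119809 0.31423817] [ 0.0634956   0.38824834 -0.04696097] [12.4 20.  85.3 -5.9 64.  28.4]
[ 0.5535 -0.2269] yaw -12.36
[[-0.1, -0.3], [-0.5, 0.2], [0.3, 0.3], [0.2, -0.2]]
```

View pics/wr19.png

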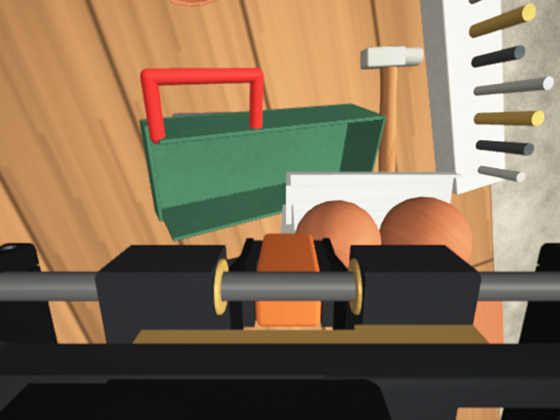

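View pics/si19.png

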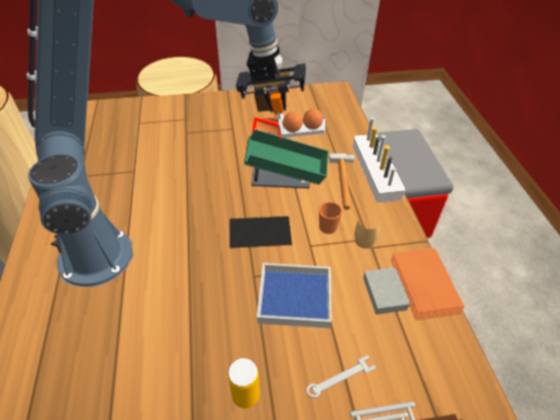

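```bash
cat >> binf.py <<'E'
pan=np.load("pan.npy") ;PR=R.from_euler("z",pan[2]).as_matrix()
def inpan(nx,ny,nz,phi,heel=False):
    "nose (or heel) bottom centre in pan axes mm, z above bench mm; phi nose-down"
    S=PR@R.from_euler("y",phi,degrees=True).as_matrix()
    N=np.array([pan[0],pan[1],0])+PR@(np.array([nx,ny,nz])/1e3)
    if heel: N=N+S@np.array([.126,0,0])
    return tcp_for(N,S)
def curp():
    s=bot.read_state();p=np.array(s["position"]);M=np.array(s["tcp_rot"])
    S=np.c_[M[:,1],M[:,0],-M[:,2]];f=lambda v:((p+.0187*S[:,2]+S@np.array(v)-[pan[0],pan[1],0])@PR*1e3).round(1)
    print("t",s["time_s"],"nose",f([.125,0,-.094]),"heel",f([-.001,0,-.094]),"phi,roll,yaw",R.from_matrix(PR.T@S).as_euler("yxz",degrees=True).round(2),"F(pan)",(s["force"]@PR).round(1),"op",round(s["opening"],3))
    return s
E
python3 - <<'E'
from binf import *
curp();s=bot.read_state();p=np.array(s["position"]);M=np.array(s["tcp_rot"])
A=inpan(-78,0,160,-10,True);print(A[0])
n=26;a=np.linspace(0,1,n+1);# ramped profile
v=np.minimum(np.minimum(np.arange(1,n+1),np.arange(n,0,-1)),5);c=np.cumsum(v)/v.sum()
sl=Slerp([0,1],R.from_matrix([M,A[1]]))
way=[(p+x*(A[0]-p),sl(x).as_matrix(),1) for x in c]
plan(way[:20],15);
E
```

```text
t 23.65 nose [ 63.5 427.7 265.5] heel [-59.7 431.1 239.5] phi,roll,yaw [-11.87  -0.07  -1.61] F(pan) [-0.  -0.3 -2.8] op 0.317
[ 0.46546146 -0.207571    0.23432967]
[{"hand": 15, "x": -0.16, "y": -0.01, "z": 0.03, "wx": 0, "wy": 0, "wz": 0}, {"hand": 15, "x": -0.31, "y": -0.01, "z": 0.05, "wx": 0.1, "wy": 0, "wz": 0}, {"hand": 15, "x": -0.47, "y": -0.02, "z": 0.09, "wx": 0, "wy": 0, "wz": -0.1}, {"hand": 15, "x": -0.63, "y": -0.03, "z": 0.11, "wx": 0.1, "wy": 0, "wz": 0}, {"hand": 15, "x": -0.79, "y": -0.04, "z": 0.14, "wx": 0.1, "wy": 0.1, "wz": -0.1}, {"hand": 15, "x": -0.78, "y": -0.04, "z": 0.14, "wx": 0, "wy": 0, "wz": -0.1}, {"hand": 15, "x": -0.79, "y": -0.04, "z": 0.14, "wx": 0.1, "wy": 0, "wz": -0.1}, {"hand": 15, "x": -0.78, "y": -0.04, "z": 0.14, "wx": 0.1, "wy": 0, "wz": 0}, {"hand": 15, "x": -0.79, "y": -0.04, "z": 0.14, "wx": 0.1, "wy": 0, "wz": -0.1}, {"hand": 15, "x": -0.78, "y": -0.04, "z": 0.14, "wx": 0.1, "wy": 0, "wz": -0.1}, {"hand": 15, "x": -0.79, "y": -0.05, "z": 0.14, "wx": 0.1, "wy": 0.1, "wz": 0}, {"hand": 15, "x": -0.78, "y": -0.04, "z": 0.13, "wx": 0.1, "wy": 0, "wz": -0.1}, {"hand": 15, "x": -0.79, "y": -0.04, "z": 0.14, "wx": 0, "wy": 0, "wz": -0.1}, {"hand": 15, "x": -0.78, "y": -0.05, "z": 0.14, "wx": 0.1, "wy": 0, "wz": -0.1}, {"hand": 15, "x": -0.79, "y": -0.04, "z": 0.14, "wx": 0.1, "wy": 0, "wz": 0}, {"hand": 15, "x": -0.78, "y": -0.05, "z": 0.14, "wx": 0.1, "wy": 0, "wz": -0.1}, {"hand": 15, "x": -0.79, "y": -0.05, "z": 0.14, "wx": 0.1, "wy": 0.1, "wz": -0.1}, {"hand": 15, "x": -0.78, "y": -0.05, "z": 0.13, "wx": 0.1, "wy": 0, "wz": 0}, {"hand": 15, "x": -0.79, "y": -0.04, "z": 0.14, "wx": 0, "wy": 0, "wz": -0.1}, {"hand": 15, "x": -0.78, "y": -0.05, "z": 0.14, "wx": 0.1, "wy": 0, "wz": -0.1}]
end [ 0.4852 -0.1316  0.2486] [[0.219, 0.96, 0.176], [0.976, -0.215, -0.04], [-0.0, 0.18, -0.984]]
```

{"api": "move_arm", "payload": {
  "moves": [
    {"hand": 15, "x": -0.16, "y": -0.01, "z": 0.03, "wx": 0, "wy": 0, "wz": 0},
    {"hand": 15, "x": -0.31, "y": -0.01, "z": 0.05, "wx": 0.1, "wy": 0, "wz": 0},
    {"hand": 15, "x": -0.47, "y": -0.02, "z": 0.09, "wx": 0, "wy": 0, "wz": -0.1},
    {"hand": 15, "x": -0.63, "y": -0.03, "z": 0.11, "wx": 0.1, "wy": 0, "wz": 0},
    {"hand": 15, "x": -0.79, "y": -0.04, "z": 0.14, "wx": 0.1, "wy": 0.1, "wz": -0.1},
    {"hand": 15, "x": -0.78, "y": -0.04, "z": 0.14, "wx": 0, "wy": 0, "wz": -0.1},
    {"hand": 15, "x": -0.79, "y": -0.04, "z": 0.14, "wx": 0.1, "wy": 0, "wz": -0.1},
    {"hand": 15, "x": -0.78, "y": -0.04, "z": 0.14, "wx": 0.1, "wy": 0, "wz": 0},
    {"hand": 15, "x": -0.79, "y": -0.04, "z": 0.14, "wx": 0.1, "wy": 0, "wz": -0.1},
    {"hand": 15, "x": -0.78, "y": -0.04, "z": 0.14, "wx": 0.1, "wy": 0, "wz": -0.1},
    {"hand": 15, "x": -0.79, "y": -0.05, "z": 0.14, "wx": 0.1, "wy": 0.1, "wz": 0},
    {"hand": 15, "x": -0.78, "y": -0.04, "z": 0.13, "wx": 0.1, "wy": 0, "wz": -0.1},
    {"hand": 15, "x": -0.79, "y": -0.04, "z": 0.14, "wx": 0, "wy": 0, "wz": -0.1},
    {"hand": 15, "x": -0.78, "y": -0.05, "z": 0.14, "wx": 0.1, "wy": 0, "wz": -0.1},
    {"hand": 15, "x": -0.79, "y": -0.04, "z": 0.14, "wx": 0.1, "wy": 0, "wz": 0},
    {"hand": 15, "x": -0.78, "y": -0.05, "z": 0.14, "wx": 0.1, "wy": 0, "wz": -0.1},
    {"hand": 15, "x": -0.63, "y": -0.05, "z": 0.12, "wx": 0.1, "wy": 0.1, "wz": -0.1},
    {"hand": 15, "x": -0.47, "y": -0.05, "z": 0.1, "wx": 0.1, "wy": 0, "wz": 0},
    {"hand": 15, "x": -0.31, "y": -0.04, "z": 0.08, "wx": 0, "wy": 0, "wz": -0.1},
    {"hand": 15, "x": -0.16, "y": -0.03, "z": 0.05, "wx": 0.1, "wy": 0, "wz": -0.1}
  ]
}}

```text
time_s: 25.65
position: [0.4934, -0.094, 0.2542]
tcp_rot: [[0.22, 0.959, 0.177], [0.976, -0.216, -0.04], [-0.001, 0.181, -0.983]]
force: [0.3, -0.1, -2.9]
opening: 0.321
```

Run:
```python
from binf import *
s=curp();p=np.array(s["position"]);M=np.array(s["tcp_rot"])
cap("wrist","wr20.png");cap("side","si20.png")
A=inpan(-78,0,120,-9,True)
plan([(A[0],A[1],10)],15)
```

```text
t 25.65 nose [ 49.5 116.1 202.8] heel [-74.4 116.8 180. ] phi,roll,yaw [-10.44  -0.03  -0.32] F(pan) [ 0.3 -0.  -2.9] op 0.321
[{"hand": 15, "x": -0.47, "y": -0.05, "z": 0.23, "wx": 0.1, "wy": 0, "wz": 0}, {"hand": 15, "x": -0.47, "y": -0.05, "z": 0.24, "wx": 0.2, "wy": 0, "wz": -0.1}, {"hand": 15, "x": -0.47, "y": -0.04, "z": 0.23, "wx": 0.1, "wy": 0, "wz": 0}, {"hand": 15, "x": -0.47, "y": -0.05, "z": 0.24, "wx": 0.2, "wy": 0, "wz": 0}, {"hand": 15, "x": -0.47, "y": -0.05, "z": 0.23, "wx": 0.1, "wy": 0, "wz": 0}, {"hand": 15, "x": -0.47, "y": -0.04, "z": 0.24, "wx": 0.2, "wy": 0, "wz": -0.1}, {"hand": 15, "x": -0.47, "y": -0.05, "z": 0.23, "wx": 0.1, "wy": 0, "wz": 0}, {"hand": 15, "x": -0.47, "y": -0.05, "z": 0.23, "wx": 0.2, "wy": 0.1, "wz": 0}, {"hand": 15, "x": -0.47, "y": -0.04, "z": 0.24, "wx": 0.1, "wy": 0, "wz": -0.1}, {"hand": 15, "x": -0.47, "y": -0.05, "z": 0.23, "wx": 0.1, "wy": 0, "wz": 0}]
end [ 0.4667 -0.2078  0.1946] [[0.214, 0.965, 0.154], [0.977, -0.211, -0.033], [0.001, 0.157, -0.988]]
```

View pics/si20.png

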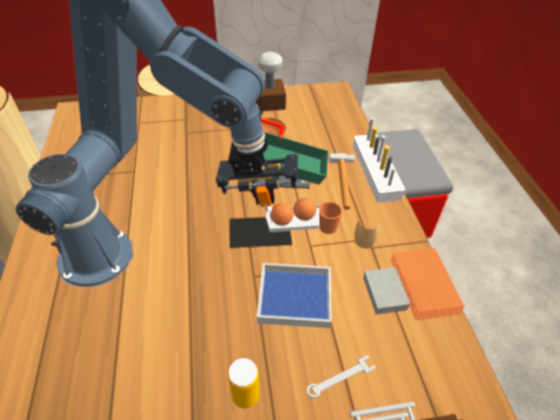

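Both balls are still in the scoop. Continue to over the pan.

{"api": "move_arm", "payload": {
  "moves": [
    {"hand": 15, "x": -0.15, "y": -0.02, "z": 0.08, "wx": 0.1, "wy": 0, "wz": 0},
    {"hand": 15, "x": -0.3, "y": -0.04, "z": 0.18, "wx": 0.2, "wy": 0, "wz": -0.1},
    {"hand": 15, "x": -0.45, "y": -0.04, "z": 0.23, "wx": 0.1, "wy": 0, "wz": 0},
    {"hand": 15, "x": -0.55, "y": -0.05, "z": 0.26, "wx": 0.2, "wy": 0, "wz": 0},
    {"hand": 15, "x": -0.6, "y": -0.05, "z": 0.28, "wx": 0.1, "wy": 0, "wz": 0},
    {"hand": 15, "x": -0.6, "y": -0.05, "z": 0.28, "wx": 0.2, "wy": 0, "wz": -0.1},
    {"hand": 15, "x": -0.6, "y": -0.05, "z": 0.28, "wx": 0.1, "wy": 0, "wz": 0},
    {"hand": 15, "x": -0.55, "y": -0.05, "z": 0.26, "wx": 0.1, "wy": 0, "wz": 0},
    {"hand": 15, "x": -0.45, "y": -0.05, "z": 0.23, "wx": 0.2, "wy": 0, "wz": 0},
    {"hand": 15, "x": -0.3, "y": -0.05, "z": 0.18, "wx": 0.1, "wy": 0, "wz": 0},
    {"hand": 15, "x": -0.15, "y": -0.02, "z": 0.08, "wx": 0.1, "wy": 0, "wz": 0},
    {"hand": 15, "x": 0, "y": 0, "z": 0, "wx": 0, "wy": 0, "wz": 0}
  ]
}}

```text
time_s: 26.95
position: [0.4671, -0.2076, 0.1944]
tcp_rot: [[0.216, 0.965, 0.151], [0.976, -0.213, -0.034], [-0.001, 0.155, -0.988]]
force: [-0.2, -0.5, -2.6]
opening: 0.318
```

Run:
```python
from binf import *
s=curp()
d=cap("wrist","wr21.png");cap("side","si21.png")
A=inpan(-77,0,11,-8,True)
plan([(A[0],A[1],12)],15)
```

```text
t 26.95 nose [4.670e+01 1.000e-01 1.394e+02] heel [-77.8   0.2 119.9] phi,roll,yaw [-8.93 -0.03 -0.08] F(pan) [-0.1 -0.5 -2.6] op 0.318
[{"hand": 15, "x": 0, "y": -0.05, "z": 0.36, "wx": 0.1, "wy": 0, "wz": 0}, {"hand": 15, "x": -0.01, "y": -0.05, "z": 0.36, "wx": 0.1, "wy": 0, "wz": 0}, {"hand": 15, "x": 0, "y": -0.05, "z": 0.36, "wx": 0, "wy": 0, "wz": 0}, {"hand": 15, "x": 0, "y": -0.05, "z": 0.36, "wx": 0.1, "wy": 0, "wz": 0}, {"hand": 15, "x": 0, "y": -0.05, "z": 0.36, "wx": 0.1, "wy": 0, "wz": 0}, {"hand": 15, "x": -0.01, "y": -0.04, "z": 0.36, "wx": 0.1, "wy": 0, "wz": 0}, {"hand": 15, "x": 0, "y": -0.05, "z": 0.36, "wx": 0.1, "wy": 0, "wz": 0}, {"hand": 15, "x": 0, "y": -0.05, "z": 0.36, "wx": 0, "wy": 0, "wz": 0}, {"hand": 15, "x": 0, "y": -0.05, "z": 0.37, "wx": 0.1, "wy": 0, "wz": 0}, {"hand": 15, "x": -0.01, "y": -0.04, "z": 0.36, "wx": 0.1, "wy": 0, "wz": 0}, {"hand": 15, "x": 0, "y": -0.05, "z": 0.36, "wx": 0.1, "wy": 0, "wz": 0}, {"hand": 15, "x": 0, "y": -0.04, "z": 0.36, "wx": 0.1, "wy": 0, "wz": 0}]
end [ 0.469  -0.2083  0.0857] [[0.215, 0.967, 0.135], [0.977, -0.213, -0.03], [-0.001, 0.139, -0.99]]
```

View pics/si21.png

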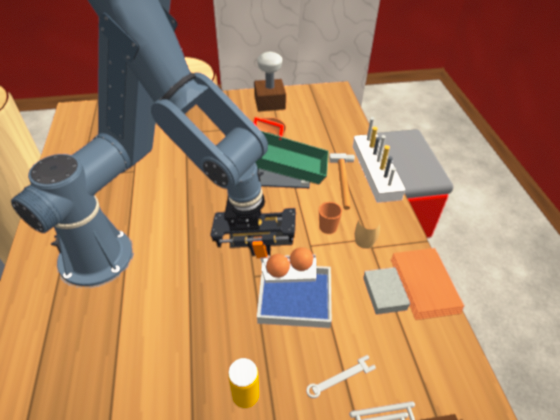

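View pics/wr21.png

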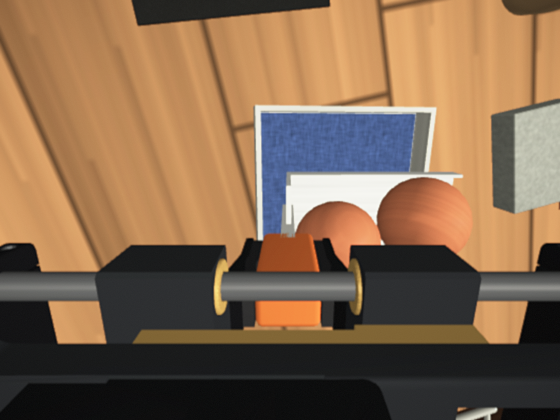

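{"api": "move_arm", "payload": {
  "moves": [
    {"hand": 15, "x": 0, "y": -0.03, "z": 0.2, "wx": 0.1, "wy": 0, "wz": 0},
    {"hand": 15, "x": 0, "y": -0.05, "z": 0.4, "wx": 0.1, "wy": 0, "wz": 0},
    {"hand": 15, "x": 0, "y": -0.05, "z": 0.4, "wx": 0, "wy": 0, "wz": 0},
    {"hand": 15, "x": 0, "y": -0.05, "z": 0.4, "wx": 0.1, "wy": 0, "wz": 0},
    {"hand": 15, "x": 0, "y": -0.05, "z": 0.4, "wx": 0.1, "wy": 0, "wz": 0},
    {"hand": 15, "x": 0, "y": -0.05, "z": 0.4, "wx": 0.1, "wy": 0, "wz": 0},
    {"hand": 15, "x": 0, "y": -0.05, "z": 0.4, "wx": 0.1, "wy": 0, "wz": 0},
    {"hand": 15, "x": 0, "y": -0.02, "z": 0.2, "wx": 0, "wy": 0, "wz": 0},
    {"hand": 15, "x": 0, "y": 0, "z": 0, "wx": 0, "wy": 0, "wz": 0}
  ]
}}

```text
time_s: 27.95
position: [0.4686, -0.2075, 0.1232]
tcp_rot: [[0.215, 0.966, 0.14], [0.977, -0.213, -0.031], [0.0, 0.144, -0.99]]
force: [-0.5, 0.5, -2.6]
opening: 0.319
```

Run:
```python
from binf import *
from seg import mask
s=curp()
d=cap("wrist","wr22.png");W=cloud(d);q=(W-[pan[0],pan[1],0])@PR
P=q[mask(d["image"],"blue")&np.isfinite(W[...,0])&(W[...,2]<.02)&(abs(q[...,0])<.15)&(abs(q[...,1])<.15)]
print(np.percentile(P,[1,50,99],axis=0).round(3))
A=inpan(-77,0,10,-8,True)
plan([(A[0],A[1],5)],15)
```

```text
t 27.95 nose [47.5  0.7 66.7] heel [-77.2   0.8  48.6] phi,roll,yaw [-8.26  0.   -0.05] F(pan) [-0.6  0.4 -2.6] op 0.319
[[-0.087 -0.018  0.004]
 [-0.012  0.053  0.006]
 [ 0.085  0.079  0.007]]
[{"hand": 15, "x": 0, "y": -0.04, "z": 0.31, "wx": 0.1, "wy": 0, "wz": 0}, {"hand": 15, "x": -0.01, "y": -0.05, "z": 0.31, "wx": 0, "wy": 0, "wz": 0}, {"hand": 15, "x": 0, "y": -0.04, "z": 0.31, "wx": 0.1, "wy": 0, "wz": 0}, {"hand": 15, "x": -0.01, "y": -0.04, "z": 0.31, "wx": 0.1, "wy": 0, "wz": 0}, {"hand": 15, "x": 0, "y": -0.05, "z": 0.31, "wx": 0, "wy": 0, "wz": 0}]
end [ 0.4689 -0.2082  0.0847] [[0.215, 0.967, 0.136], [0.977, -0.213, -0.03], [-0.0, 0.14, -0.99]]
```

View pics/wr22.png

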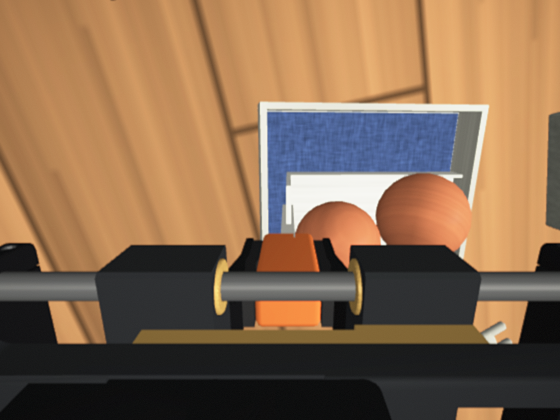

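Run:
```python
from binf import *
way=[]
for z in (42,33,24,16,12):
    q=inpan(-77,0,z,-8,True);way.append((q[0],q[1],1))
for ph in (-7,-6,-5,-4,-3,-2,-1,0):
    q=inpan(-77,0,11.5,ph,True);way.append((q[0],q[1],1))
plan(way,15)
```

```text
[{"hand": 15, "x": -0.02, "y": -0.04, "z": 0.28, "wx": 0.3, "wy": 0, "wz": 0}, {"hand": 15, "x": 0, "y": -0.05, "z": 0.36, "wx": 0, "wy": 0, "wz": 0}, {"hand": 15, "x": 0, "y": -0.05, "z": 0.36, "wx": 0, "wy": 0, "wz": 0}, {"hand": 15, "x": 0, "y": -0.04, "z": 0.31, "wx": 0, "wy": 0, "wz": 0}, {"hand": 15, "x": 0, "y": -0.02, "z": 0.16, "wx": 0, "wy": 0, "wz": 0}, {"hand": 15, "x": 0, "y": 0.05, "z": 0.02, "wx": 1, "wy": 0, "wz": 0}, {"hand": 15, "x": 0, "y": 0.05, "z": 0, "wx": 1, "wy": 0, "wz": 0}, {"hand": 15, "x": 0, "y": 0.05, "z": 0, "wx": 1, "wy": 0, "wz": 0}, {"hand": 15, "x": 0, "y": 0.05, "z": 0, "wx": 1, "wy": 0, "wz": -0.1}, {"hand": 15, "x": 0, "y": 0.06, "z": 0.01, "wx": 1, "wy": 0, "wz": 0}, {"hand": 15, "x": 0, "y": 0.05, "z": 0, "wx": 1, "wy": 0, "wz": 0}, {"hand": 15, "x": 0, "y": 0.05, "z": 0, "wx": 1, "wy": 0, "wz": 0}, {"hand": 15, "x": 0, "y": 0.06, "z": 0, "wx": 1, "wy": 0, "wz": 0}]
end [ 0.4794 -0.2105  0.0868] [[0.213, 0.977, 0.0], [0.977, -0.213, -0.001], [-0.001, 0.0, -1.0]]
```

{"api": "move_arm", "payload": {
  "moves": [
    {"hand": 15, "x": -0.02, "y": -0.04, "z": 0.28, "wx": 0.3, "wy": 0, "wz": 0},
    {"hand": 15, "x": 0, "y": -0.05, "z": 0.36, "wx": 0, "wy": 0, "wz": 0},
    {"hand": 15, "x": 0, "y": -0.05, "z": 0.36, "wx": 0, "wy": 0, "wz": 0},
    {"hand": 15, "x": 0, "y": -0.04, "z": 0.31, "wx": 0, "wy": 0, "wz": 0},
    {"hand": 15, "x": 0, "y": -0.02, "z": 0.16, "wx": 0, "wy": 0, "wz": 0},
    {"hand": 15, "x": 0, "y": 0.05, "z": 0.02, "wx": 1, "wy": 0, "wz": 0},
    {"hand": 15, "x": 0, "y": 0.05, "z": 0, "wx": 1, "wy": 0, "wz": 0},
    {"hand": 15, "x": 0, "y": 0.05, "z": 0, "wx": 1, "wy": 0, "wz": 0},
    {"hand": 15, "x": 0, "y": 0.05, "z": 0, "wx": 1, "wy": 0, "wz": -0.1},
    {"hand": 15, "x": 0, "y": 0.06, "z": 0.01, "wx": 1, "wy": 0, "wz": 0},
    {"hand": 15, "x": 0, "y": 0, "z": 0, "wx": 0, "wy": 0, "wz": 0}
  ]
}}

```text
time_s: 29.1
position: [0.4768, -0.2103, 0.0874]
tcp_rot: [[0.213, 0.976, 0.053], [0.977, -0.212, -0.013], [-0.002, 0.055, -0.998]]
force: [0.7, -0.2, -3.0]
opening: 0.32
```

```bash
python3 - <<'E'
from binf import *
s=curp();cap("side","si23.png");cap("wrist","wr23.png");cap("wrist");s=curp()
way=[]
for i,ph in enumerate((-2,-1,0,1,2,3,4,5)):
    nz=15-i; 
    q=inpan(48.5,0,max(nz,9),ph);way.append((q[0],q[1],1))
plan(way,15)
E
python3 -c "
import cv2
im=cv2.imread('pics/si23.png');cv2.imwrite('pics/si23c.png',cv2.resize(im[190:335,200:360],None,fx=4,fy=4,interpolation=cv2.INTER_CUBIC))"
```

```text
t 29.1 nose [50.5 -0.2 19.1] heel [-75.3  -0.4  12.2] phi,roll,yaw [-3.14 -0.11  0.08] F(pan) [ 0.7 -0.  -3. ] op 0.32
t 29.25 nose [48.9  0.3 18.5] heel [-77.    0.1  11.8] phi,roll,yaw [-3.04 -0.04  0.06] F(pan) [ 0.6  0.8 -3. ] op 0.318
[{"hand": 15, "x": -0.01, "y": 0.03, "z": 0.05, "wx": 1, "wy": 0, "wz": 0.1}, {"hand": 15, "x": 0, "y": 0.06, "z": -0.05, "wx": 1, "wy": 0, "wz": 0}, {"hand": 15, "x": 0, "y": 0.05, "z": -0.05, "wx": 1, "wy": 0, "wz": 0}, {"hand": 15, "x": 0, "y": 0.05, "z": -0.04, "wx": 1, "wy": 0, "wz": 0}, {"hand": 15, "x": 0, "y": 0.06, "z": -0.05, "wx": 1, "wy": 0, "wz": 0}, {"hand": 15, "x": 0, "y": 0.05, "z": -0.05, "wx": 1, "wy": 0, "wz": 0}, {"hand": 15, "x": 0, "y": 0.06, "z": -0.04, "wx": 1, "wy": 0, "wz": 0}, {"hand": 15, "x": 0, "y": 0.05, "z": -0.09, "wx": 1, "wy": 0, "wz": 0}]
end [ 0.4856 -0.2121  0.0949] [[0.215, 0.973, -0.085], [0.977, -0.214, 0.018], [-0.001, -0.086, -0.996]]
```

View pics/si23c.png

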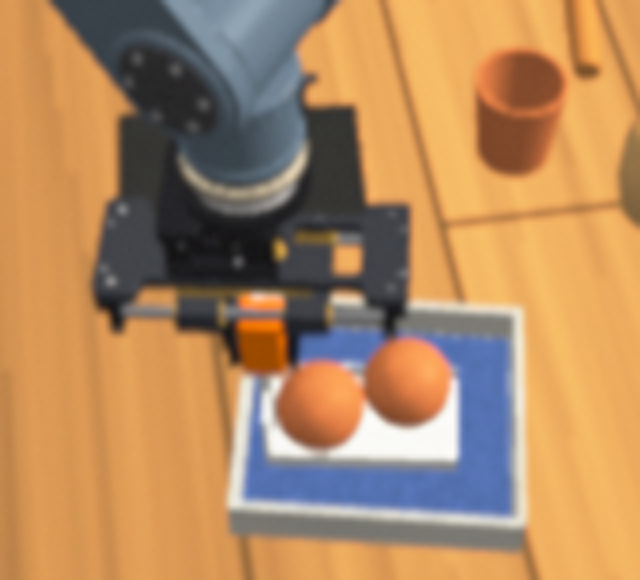

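{"api": "move_arm", "payload": {
  "moves": [
    {"hand": 15, "x": 0, "y": 0.03, "z": 0.05, "wx": 1, "wy": 0, "wz": 0},
    {"hand": 15, "x": 0, "y": 0.06, "z": -0.05, "wx": 1, "wy": 0, "wz": 0},
    {"hand": 15, "x": 0, "y": 0.05, "z": -0.05, "wx": 1, "wy": 0, "wz": 0},
    {"hand": 15, "x": 0, "y": 0.05, "z": -0.04, "wx": 1, "wy": 0, "wz": 0},
    {"hand": 15, "x": 0, "y": 0.06, "z": -0.05, "wx": 1, "wy": 0, "wz": 0},
    {"hand": 15, "x": 0, "y": 0.05, "z": -0.05, "wx": 1, "wy": 0, "wz": 0},
    {"hand": 15, "x": 0, "y": 0.06, "z": -0.04, "wx": 1, "wy": 0, "wz": 0},
    {"hand": 15, "x": 0, "y": 0.05, "z": -0.06, "wx": 1, "wy": 0, "wz": 0},
    {"hand": 15, "x": 0, "y": 0, "z": 0, "wx": 0, "wy": 0, "wz": 0},
    {"hand": 15, "x": 0, "y": 0, "z": 0, "wx": 0, "wy": 0, "wz": 0},
    {"hand": 15, "x": 0, "y": 0, "z": 0, "wx": 0, "wy": 0, "wz": 0}
  ]
}}

```text
time_s: 30.35
position: [0.4852, -0.2116, 0.094]
tcp_rot: [[0.213, 0.973, -0.086], [0.977, -0.212, 0.018], [-0.0, -0.087, -0.996]]
force: [0.2, 0.2, -2.9]
opening: 0.322
```

```bash
python3 - <<'E'
from binf import *
s=curp();cap("side","si24.png");cap("wrist","wr24.png")
way=[]
for i,ph in enumerate((6.5,8,9.5,11,12.5,14,15.5,17,18.5,20,21.5,23)):
    q=inpan(48,0,10,ph);way.append((q[0],q[1],1))
plan(way,15)
E
python3 -c "
import cv2
im=cv2.imread('pics/si24.png');cv2.imwrite('pics/si24c.png',cv2.resize(im[190:335,200:360],None,fx=4,fy=4,interpolation=cv2.INTER_CUBIC))"
```

```text
t 30.35 nose [47.9  0.3  8.1] heel [-77.6   0.2  19.1] phi,roll,yaw [ 5.01 -0.03  0.05] F(pan) [ 0.1  0.2 -2.9] op 0.322
[{"hand": 15, "x": -0.01, "y": 0.07, "z": -0.2, "wx": 1.5, "wy": 0, "wz": 0}, {"hand": 15, "x": 0, "y": 0.08, "z": -0.13, "wx": 1.5, "wy": 0, "wz": 0}, {"hand": 15, "x": 0, "y": 0.08, "z": -0.13, "wx": 1.5, "wy": 0, "wz": 0}, {"hand": 15, "x": 0, "y": 0.08, "z": -0.13, "wx": 1.5, "wy": 0, "wz": 0}, {"hand": 15, "x": 0, "y": 0.08, "z": -0.13, "wx": 1.5, "wy": 0, "wz": 0}, {"hand": 15, "x": 0, "y": 0.08, "z": -0.13, "wx": 1.5, "wy": 0, "wz": 0}, {"hand": 15, "x": 0, "y": 0.08, "z": -0.13, "wx": 1.5, "wy": 0, "wz": 0}, {"hand": 15, "x": 0, "y": 0.09, "z": -0.13, "wx": 1.5, "wy": 0, "wz": 0}, {"hand": 15, "x": 0, "y": 0.08, "z": -0.13, "wx": 1.5, "wy": 0, "wz": 0}, {"hand": 15, "x": 0, "y": 0.08, "z": -0.13, "wx": 1.5, "wy": 0.1, "wz": 0}, {"hand": 15, "x": 0, "y": 0.08, "z": -0.13, "wx": 1.5, "wy": 0, "wz": 0}, {"hand": 15, "x": 0, "y": 0.08, "z": -0.13, "wx": 1.5, "wy": 0, "wz": 0}]
end [ 0.5168 -0.2188  0.1281] [[0.214, 0.899, -0.381], [0.977, -0.196, 0.084], [0.001, -0.391, -0.921]]
```

View pics/si24c.png

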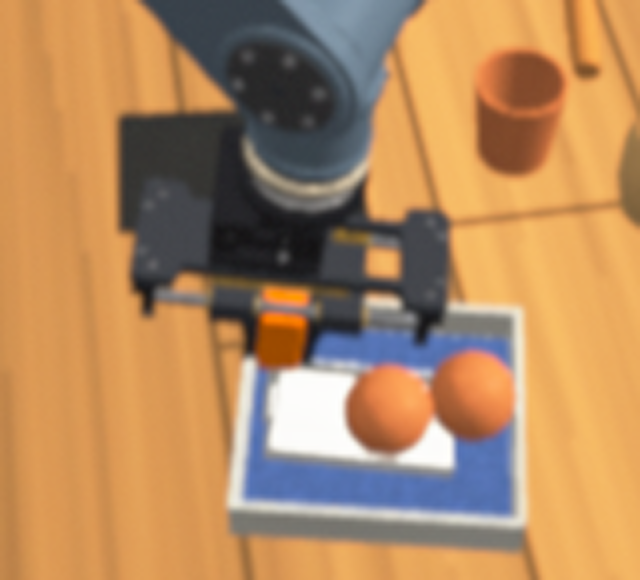

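{"api": "move_arm", "payload": {
  "moves": [
    {"hand": 15, "x": 0, "y": 0.07, "z": -0.16, "wx": 1.5, "wy": 0, "wz": 0},
    {"hand": 15, "x": 0, "y": 0.08, "z": -0.13, "wx": 1.5, "wy": 0, "wz": 0},
    {"hand": 15, "x": 0, "y": 0.08, "z": -0.13, "wx": 1.5, "wy": 0, "wz": 0},
    {"hand": 15, "x": 0, "y": 0.08, "z": -0.13, "wx": 1.5, "wy": 0, "wz": 0},
    {"hand": 15, "x": 0, "y": 0.08, "z": -0.13, "wx": 1.5, "wy": 0, "wz": 0},
    {"hand": 15, "x": 0, "y": 0.08, "z": -0.13, "wx": 1.5, "wy": 0, "wz": 0},
    {"hand": 15, "x": 0, "y": 0.08, "z": -0.13, "wx": 1.5, "wy": 0, "wz": 0},
    {"hand": 15, "x": 0, "y": 0.09, "z": -0.13, "wx": 1.5, "wy": 0, "wz": 0},
    {"hand": 15, "x": 0, "y": 0.08, "z": -0.13, "wx": 1.5, "wy": 0, "wz": 0},
    {"hand": 15, "x": 0, "y": 0.08, "z": -0.13, "wx": 1.5, "wy": 0, "wz": 0},
    {"hand": 15, "x": 0, "y": 0.08, "z": -0.13, "wx": 1.5, "wy": 0, "wz": 0},
    {"hand": 15, "x": 0, "y": 0.08, "z": -0.13, "wx": 1.5, "wy": 0, "wz": 0},
    {"hand": 15, "x": 0, "y": 0, "z": 0, "wx": 0, "wy": 0, "wz": 0}
  ]
}}

```text
time_s: 31.75
position: [0.5177, -0.2189, 0.1268]
tcp_rot: [[0.213, 0.9, -0.381], [0.977, -0.197, 0.082], [-0.001, -0.39, -0.921]]
force: [-0.6, 0.9, -2.7]
opening: 0.319
```

```bash
python3 - <<'E'
from binf import *
s=curp();cap("side","si25.png");cap("wrist","wr25.png")
A=inpan(-20,0,12,23);B=inpan(-60,0,40,23)
plan([(A[0],A[1],9),(B[0],B[1],5)],15)
E
python3 -c "
import cv2
im=cv2.imread('pics/si25.png');cv2.imwrite('pics/si25c.png',cv2.resize(im[190:335,200:360],None,fx=4,fy=4,interpolation=cv2.INTER_CUBIC))"
```

```text
t 31.75 nose [49.2  0.1  8.7] heel [-66.9   0.   57.8] phi,roll,yaw [22.92 -0.05  0.06] F(pan) [-0.8  0.7 -2.7] op 0.319
[{"hand": 15, "x": 0, "y": -0.29, "z": 0.11, "wx": 0, "wy": 0, "wz": 0}, {"hand": 15, "x": 0, "y": -0.28, "z": 0.1, "wx": 0, "wy": 0, "wz": 0}, {"hand": 15, "x": 0, "y": -0.29, "z": 0.11, "wx": 0, "wy": 0, "wz": 0}, {"hand": 15, "x": 0, "y": -0.29, "z": 0.1, "wx": 0, "wy": 0, "wz": 0}, {"hand": 15, "x": 0, "y": -0.28, "z": 0.11, "wx": 0.1, "wy": 0, "wz": 0}, {"hand": 15, "x": 0, "y": -0.29, "z": 0.1, "wx": 0, "wy": 0, "wz": 0}, {"hand": 15, "x": 0, "y": -0.28, "z": 0.11, "wx": 0, "wy": 0, "wz": 0}, {"hand": 15, "x": 0, "y": -0.29, "z": 0.1, "wx": 0, "wy": 0.1, "wz": 0}, {"hand": 15, "x": 0, "y": -0.29, "z": 0.11, "wx": 0, "wy": 0, "wz": 0}, {"hand": 15, "x": 0, "y": -0.38, "z": -0.08, "wx": 0, "wy": 0, "wz": 0}, {"hand": 15, "x": 0, "y": -0.38, "z": -0.08, "wx": 0, "wy": 0, "wz": 0}, {"hand": 15, "x": 0, "y": -0.38, "z": -0.08, "wx": 0, "wy": 0, "wz": 0}, {"hand": 15, "x": 0, "y": -0.38, "z": -0.09, "wx": 0, "wy": 0, "wz": 0}, {"hand": 15, "x": 0, "y": -0.39, "z": -0.08, "wx": 0, "wy": 0, "wz": 0}]
end [ 0.4112 -0.1956  0.1583] [[0.214, 0.899, -0.381], [0.977, -0.197, 0.084], [0.001, -0.391, -0.921]]
```

View pics/si25c.png

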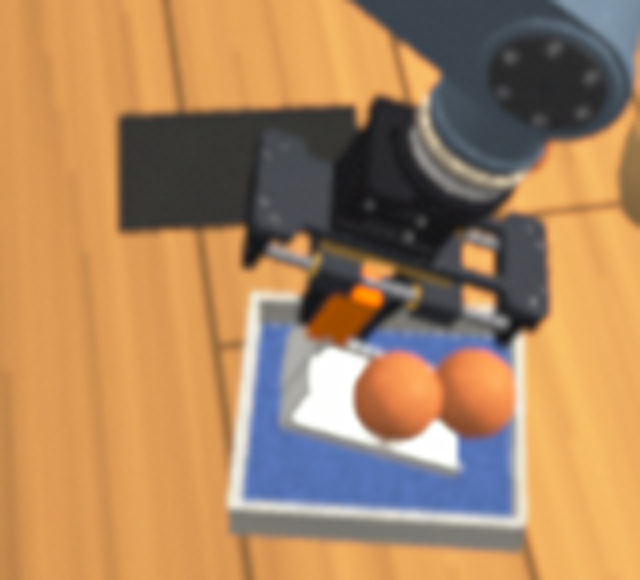

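View pics/wr25.png

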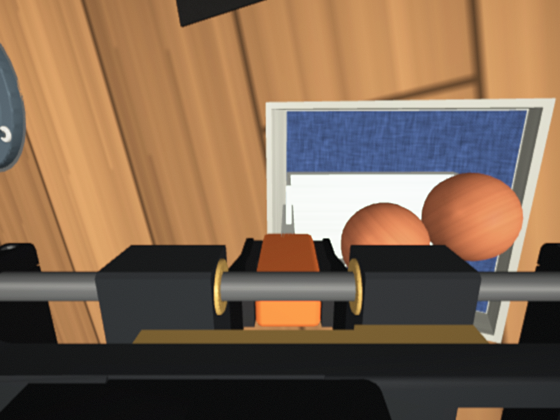

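{"api": "move_arm", "payload": {
  "moves": [
    {"hand": 15, "x": 0, "y": -0.29, "z": 0.11, "wx": 0, "wy": 0, "wz": 0},
    {"hand": 15, "x": 0, "y": -0.28, "z": 0.1, "wx": 0, "wy": 0, "wz": 0},
    {"hand": 15, "x": 0, "y": -0.29, "z": 0.11, "wx": 0, "wy": 0, "wz": 0},
    {"hand": 15, "x": 0, "y": -0.29, "z": 0.1, "wx": 0, "wy": 0, "wz": 0},
    {"hand": 15, "x": 0, "y": -0.28, "z": 0.11, "wx": 0, "wy": 0, "wz": 0},
    {"hand": 15, "x": 0, "y": -0.29, "z": 0.1, "wx": 0, "wy": 0, "wz": 0},
    {"hand": 15, "x": 0, "y": -0.28, "z": 0.11, "wx": 0, "wy": 0, "wz": 0},
    {"hand": 15, "x": 0, "y": -0.29, "z": 0.1, "wx": 0, "wy": 0, "wz": 0},
    {"hand": 15, "x": 0, "y": -0.29, "z": 0.11, "wx": 0, "wy": 0, "wz": 0},
    {"hand": 15, "x": 0, "y": 0, "z": 0, "wx": 0, "wy": 0, "wz": 0}
  ]
}}

```text
time_s: 32.85
position: [0.4491, -0.2037, 0.1308]
tcp_rot: [[0.214, 0.899, -0.382], [0.977, -0.197, 0.083], [-0.001, -0.391, -0.921]]
force: [-0.8, -0.3, -1.2]
opening: 0.323
```

```bash
python3 - <<'E'
from binf import *
s=curp();cap("side","si26.png");cap("wrist","wr26.png")
E
python3 -c "
import cv2
im=cv2.imread('pics/si26.png');cv2.imwrite('pics/si26c.png',cv2.resize(im[190:335,200:360],None,fx=4,fy=4,interpolation=cv2.INTER_CUBIC))"
```

```text
t 32.85 nose [-21.3   0.2  12.6] heel [-137.2    0.2   61.8] phi,roll,yaw [23.   -0.04  0.04] F(pan) [-0.7 -0.4 -1.2] op 0.323
```

View pics/si26c.png

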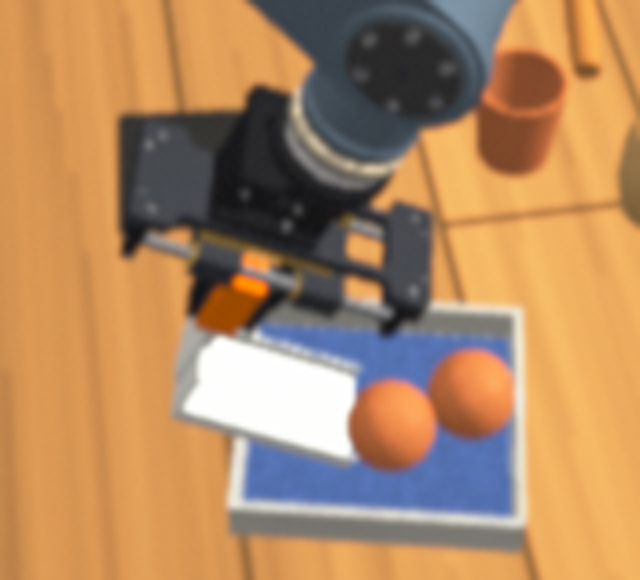

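View pics/wr26.png

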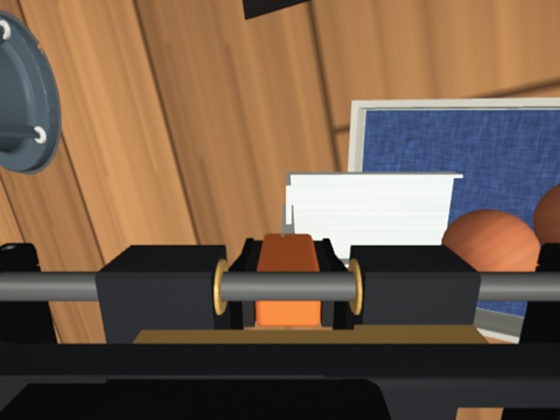

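Run:
```python
from binf import *
s=curp()
A=inpan(-40,0,30,23)
yaw=np.radians(-8);S=R.from_euler("z",yaw).as_matrix();T=np.c_[S[:,1],S[:,0],-S[:,2]]
g=np.array([.4895,.0246,0])-.062*S[:,0]
H=lambda z:np.array([g[0],g[1],z])
print(g)
mid=np.array([.42,-.14,.20])
plan([(A[0],A[1],3),(A[0]+[0,.0,.06],A[1],4),(mid,rot_from(np.pi/2+np.radians(-10)),5),(H(.115),T,8)],15)
```

```text
t 32.95 nose [-19.6  -0.2  12.7] heel [-135.7   -0.2   61.7] phi,roll,yaw [22.89 -0.07  0.04] F(pan) [ 0.1  0.  -1.6] op 0.321
[0.42810338 0.03322873 0.        ]
[{"hand": 15, "x": 0, "y": -0.34, "z": -0.11, "wx": 0, "wy": 0, "wz": 0}, {"hand": 15, "x": 0, "y": -0.34, "z": -0.11, "wx": 0.1, "wy": 0.1, "wz": 0}, {"hand": 15, "x": 0, "y": -0.33, "z": -0.11, "wx": 0, "wy": 0, "wz": 0}, {"hand": 15, "x": 0, "y": -0.24, "z": -0.55, "wx": 0, "wy": 0, "wz": 0}, {"hand": 15, "x": 0, "y": -0.23, "z": -0.55, "wx": 0, "wy": 0, "wz": 0}, {"hand": 15, "x": 0, "y": -0.24, "z": -0.56, "wx": 0, "wy": 0, "wz": 0}, {"hand": 15, "x": 0, "y": -0.23, "z": -0.55, "wx": 0, "wy": 0, "wz": 0}, {"hand": 15, "x": 0.45, "y": -0.15, "z": 0.13, "wx": -4.6, "wy": -0.1, "wz": -0.5}, {"hand": 15, "x": 0.46, "y": -0.15, "z": 0.12, "wx": -4.6, "wy": -0.1, "wz": -0.4}, {"hand": 15, "x": 0.45, "y": -0.16, "z": 0.11, "wx": -4.6, "wy": -0.1, "wz": -0.5}, {"hand": 15, "x": 0.45, "y": -0.16, "z": 0.1, "wx": -4.6, "wy": -0.1, "wz": -0.5}, {"hand": 15, "x": 0.46, "y": -0.17, "z": 0.07, "wx": -4.6, "wy": -0.1, "wz": -0.4}, {"hand": 15, "x": 0.86, "y": -0.11, "z": 0.43, "wx": 0, "wy": 0, "wz": -0.3}, {"hand": 15, "x": 0.86, "y": -0.1, "z": 0.42, "wx": 0, "wy": 0, "wz": -0.2}, {"hand": 15, "x": 0.86, "y": -0.11, "z": 0.43, "wx": 0, "wy": 0, "wz": -0.3}, {"hand": 15, "x": 0.86, "y": -0.1, "z": 0.42, "wx": 0, "wy": 0, "wz": -0.2}, {"hand": 15, "x": 0.86, "y": -0.09, "z": 0.43, "wx": 0, "wy": 0, "wz": -0.3}, {"hand": 15, "x": 0.87, "y": -0.09, "z": 0.42, "wx": 0, "wy": 0, "wz": -0.2}, {"hand": 15, "x": 0.86, "y": -0.09, "z": 0.43, "wx": 0, "wy": 0, "wz": -0.3}, {"hand": 15, "x": 0.86, "y": -0.09, "z": 0.42, "wx": 0, "wy": 0, "wz": -0.2}]
end [0.428  0.0332 0.1151] [[0.14, 0.99, 0.0], [0.99, -0.14, -0.0], [-0.0, 0.0, -1.0]]
```

{"api": "move_arm", "payload": {
  "moves": [
    {"hand": 15, "x": 0, "y": -0.34, "z": -0.11, "wx": 0, "wy": 0, "wz": 0},
    {"hand": 15, "x": 0, "y": -0.34, "z": -0.11, "wx": 0.1, "wy": 0.1, "wz": 0},
    {"hand": 15, "x": 0, "y": -0.33, "z": -0.11, "wx": 0, "wy": 0, "wz": 0},
    {"hand": 15, "x": 0, "y": -0.24, "z": -0.55, "wx": 0, "wy": 0, "wz": 0},
    {"hand": 15, "x": 0, "y": -0.23, "z": -0.55, "wx": 0, "wy": 0, "wz": 0},
    {"hand": 15, "x": 0, "y": -0.24, "z": -0.56, "wx": 0, "wy": 0, "wz": 0},
    {"hand": 15, "x": 0, "y": -0.23, "z": -0.55, "wx": 0, "wy": 0, "wz": 0},
    {"hand": 15, "x": 0.45, "y": -0.15, "z": 0.13, "wx": -4.6, "wy": -0.1, "wz": -0.5},
    {"hand": 15, "x": 0.46, "y": -0.15, "z": 0.12, "wx": -4.6, "wy": -0.1, "wz": -0.4},
    {"hand": 15, "x": 0.45, "y": -0.16, "z": 0.11, "wx": -4.6, "wy": -0.1, "wz": -0.5},
    {"hand": 15, "x": 0.45, "y": -0.16, "z": 0.1, "wx": -4.6, "wy": -0.1, "wz": -0.5},
    {"hand": 15, "x": 0.46, "y": -0.17, "z": 0.07, "wx": -4.6, "wy": -0.1, "wz": -0.4},
    {"hand": 15, "x": 0.86, "y": -0.11, "z": 0.43, "wx": 0, "wy": 0, "wz": -0.3},
    {"hand": 15, "x": 0.86, "y": -0.1, "z": 0.42, "wx": 0, "wy": 0, "wz": -0.2},
    {"hand": 15, "x": 0.86, "y": -0.11, "z": 0.43, "wx": 0, "wy": 0, "wz": -0.3},
    {"hand": 15, "x": 0.86, "y": -0.1, "z": 0.42, "wx": 0, "wy": 0, "wz": -0.2},
    {"hand": 15, "x": 0.86, "y": -0.09, "z": 0.43, "wx": 0, "wy": 0, "wz": -0.3},
    {"hand": 15, "x": 0.87, "y": -0.09, "z": 0.42, "wx": 0, "wy": 0, "wz": -0.2},
    {"hand": 15, "x": 0.86, "y": -0.09, "z": 0.43, "wx": 0, "wy": 0, "wz": -0.3},
    {"hand": 15, "x": 0.86, "y": -0.09, "z": 0.42, "wx": 0, "wy": 0, "wz": -0.2}
  ]
}}

```text
time_s: 34.95
position: [0.4274, 0.0341, 0.1153]
tcp_rot: [[0.139, 0.99, -0.0], [0.99, -0.139, 0.0], [0.0, -0.0, -1.0]]
force: [-0.0, -0.1, -1.3]
opening: 0.321
```

{"api": "move_arm", "payload": {
  "moves": [
    {"hand": 15, "x": 0, "y": 0, "z": 0.4, "wx": 0, "wy": 0, "wz": 0},
    {"hand": 15, "x": 0, "y": 0, "z": 0.4, "wx": 0, "wy": 0, "wz": 0},
    {"hand": 15, "x": 0, "y": 0, "z": 0.3, "wx": 0, "wy": 0, "wz": 0},
    {"hand": 15, "x": 0, "y": 0, "z": 0.2, "wx": 0, "wy": 0, "wz": 0},
    {"hand": 15, "x": 0, "y": 0, "z": 0, "wx": 0, "wy": 0, "wz": 0}
  ]
}}

```text
time_s: 35.45
position: [0.4275, 0.0328, 0.082]
tcp_rot: [[0.141, 0.99, -0.002], [0.99, -0.141, 0.001], [0.0, -0.002, -1.0]]
force: [-0.4, 0.5, -1.7]
opening: 0.317
```

Run:
```python
from binf import *
s=bot.read_state();print(s["time_s"],s["position"],s["tcp_rot"].round(3),s["force"])
cap("side","si27.png");cap("wrist","wr27.png")
s=bot.read_state();print(s["position"],s["force"])
```

```text
35.45 [0.42746145 0.03275269 0.08201574] [[ 0.141  0.99  -0.002]
 [ 0.99  -0.141  0.001]
 [ 0.    -0.002 -1.   ]] [-0.3741157   0.4608417  -1.72013271]
[0.42782966 0.03290154 0.08255709] [ 0.27330887  0.08353544 -1.08427264]
```

View pics/si27.png

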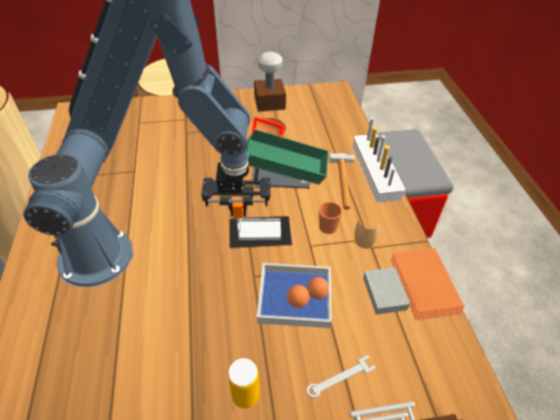

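View pics/wr27.png

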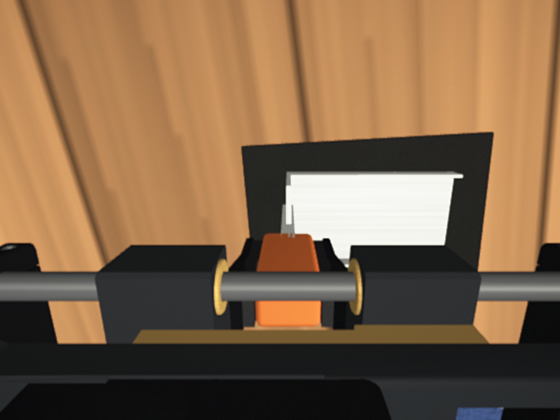

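Balls are in the pan. Lower the last 4 mm until contact, then release.

{"api": "move_arm", "payload": {
  "moves": [
    {"hand": 15, "x": 0, "y": 0, "z": 0.08, "wx": 0, "wy": 0, "wz": 0},
    {"hand": 15, "x": 0, "y": 0, "z": 0.08, "wx": 0, "wy": 0, "wz": 0},
    {"hand": 15, "x": 0, "y": 0, "z": 0.02, "wx": 0, "wy": 0, "wz": 0},
    {"hand": 15, "x": 0, "y": 0, "z": 0, "wx": 0, "wy": 0, "wz": 0}
  ]
}}

```text
time_s: 35.95
position: [0.4279, 0.0333, 0.0783]
tcp_rot: [[0.139, 0.99, -0.0], [0.99, -0.139, 0.0], [0.0, -0.0, -1.0]]
force: [-0.4, -0.5, 1.7]
opening: 0.317
```

{"api": "move_arm", "payload": {
  "moves": [
    {"hand": 45, "x": 0, "y": 0, "z": 0, "wx": 0, "wy": 0, "wz": 0},
    {"hand": 60, "x": 0, "y": 0, "z": 0, "wx": 0, "wy": 0, "wz": 0},
    {"hand": 60, "x": 0, "y": 0, "z": 0, "wx": 0, "wy": 0, "wz": 0},
    {"hand": 60, "x": 0, "y": 0, "z": 0, "wx": 0, "wy": 0, "wz": 0},
    {"hand": 60, "x": 0, "y": 0, "z": 0, "wx": 0, "wy": 0, "wz": 0},
    {"hand": 60, "x": 0, "y": 0, "z": -0.3, "wx": 0, "wy": 0, "wz": 0},
    {"hand": 60, "x": 0, "y": 0, "z": -0.6, "wx": 0, "wy": 0, "wz": 0},
    {"hand": 60, "x": 0, "y": 0, "z": -0.9, "wx": 0, "wy": 0, "wz": 0},
    {"hand": 60, "x": 0, "y": 0, "z": -0.9, "wx": 0, "wy": 0, "wz": 0},
    {"hand": 60, "x": 0, "y": 0, "z": -0.9, "wx": 0, "wy": 0, "wz": 0},
    {"hand": 60, "x": -0.9, "y": 0, "z": -0.5, "wx": 0, "wy": 0, "wz": 0},
    {"hand": 60, "x": -0.9, "y": 0, "z": -0.5, "wx": 0, "wy": 0, "wz": 0},
    {"hand": 60, "x": -0.6, "y": 0, "z": 0, "wx": 0, "wy": 0, "wz": 0},
    {"hand": 60, "x": 0, "y": 0, "z": 0, "wx": 0, "wy": 0, "wz": 0},
    {"hand": 60, "x": 0, "y": 0, "z": 0, "wx": 0, "wy": 0, "wz": 0}
  ]
}}

```text
time_s: 37.45
position: [0.4191, -0.0259, 0.1932]
tcp_rot: [[0.141, 0.99, -0.001], [0.99, -0.141, 0.001], [0.001, -0.001, -1.0]]
force: [-0.2, -0.5, 0.7]
opening: 0.691
```

Run:
```python
from binf import *
s=bot.read_state();print(s["time_s"],s["position"],s["force"])
d=cap("wrist","wr28.png");cap("side","si28.png");cap("scene","sc28.png")
im=cv2.imread("pics/wr28.png");cv2.imwrite("pics/wr28c.png",cv2.resize(im[20:250,180:440],None,fx=3,fy=2.6))
```

```text
37.45 [ 0.4190846  -0.02585526  0.1932396 ] [-0.22258812 -0.46064915  0.70474219]
```

View pics/wr28.png

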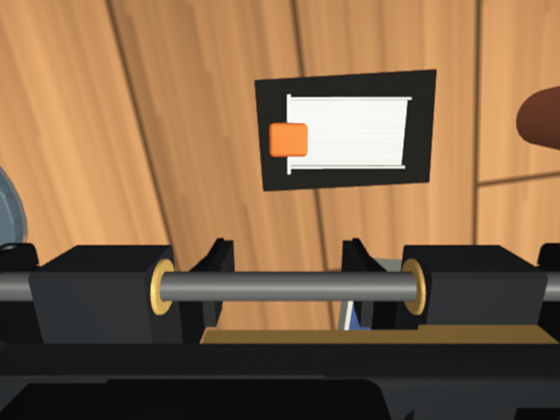

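View pics/si28.png

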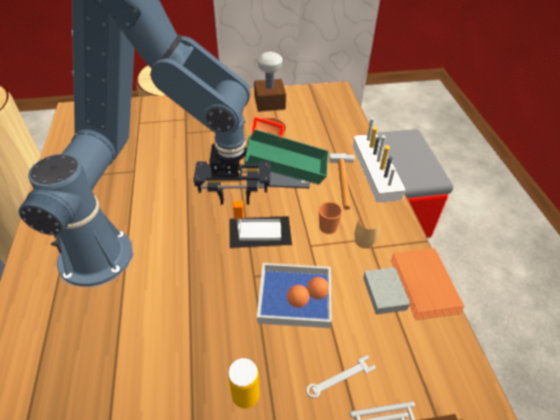

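View pics/sc28.png

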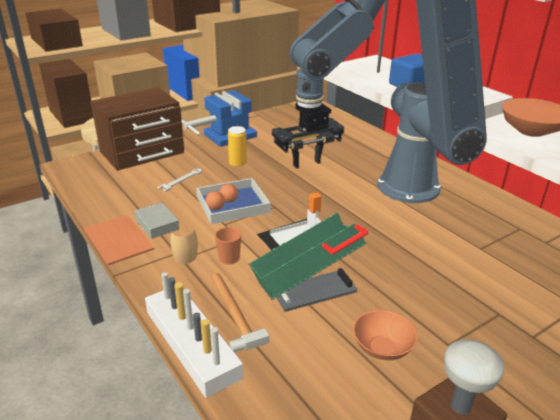

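```bash
python3 -c "
from rig import order
print(order.hand_in())"
```

```text
the job is handed in; nothing more can be done
None
```

I handed the job in at about 37.6 s of the 72 s allowed. Both copper balls are in the steel pan and the scoop is back on its mat. The hand-in reports no verdict, so what follows rests on my own checks.

- **Bin:** I tipped it by the red handle until it stopped moving while the force kept rising. Both balls gathered in the low corner, and the nearer one measured within 2 mm of where the task said it would lie.
- **Scooping:** I slid the scoop along the low wall under both balls and pitched its nose up in the corner. I then lifted it clear with both balls in it and carried them level to the pan.
- **Pouring:** I lowered the scoop inside the pan and tilted it slowly, so the balls rolled onto the floor without a drop.
- **Last checks:**
  - The balls lie in the pan and did not move between two side pictures about 2 s apart.
  - The scoop stands upright near the middle of the mat and is released. The gripper is clear of everything.
  - The cup, bowl, can and wrench look to be where they were, judged by eye from the pictures only.
- **Disagreement:** my first fit of the bin's pose was off by about 1.5 mm along the bin and in floor height. I corrected it from the wrist camera before scooping. No check failed at the end.

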